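# Put the centrifuge's service kit back in its organiser

## Task

Put the centrifuge service kit away: pull the organiser's tray, which stands ajar, fully out, lay each service tool that is on the bench (T-handled key, spanner, L-shaped key, driver; some may be missing) into the cutout of its own shape, turned to match, and press it fully down, then push the tray all the way back in. Also stand the amber bottle upright in the collar on top of the organiser. Leave everything else on the bench where it is.

Things in the scene. Friction and masses are not known exactly. Their poses are not given: they have to be found in the camera images.
- tkey_grip (a point): T-handled socket key, 120 mm long, 18 mm thick: shank 16 wide; cross handle 76 wide, 18 broad (black ends) at the -x end. x runs along the shank away from the cross handle. This point is on the shank, half-way up (9 mm over the underside); the cross handle's outer face is 45 mm behind (-x), the shank's end 75 mm ahead; grasp here across the shank (16 mm, closing along y). May be absent.
- tkey_tip (a point): point on the T-handled key, 70 mm ahead (+x) of its grip point, same height
- spanner_grip (a point): steel spanner, 124 mm long, 18 mm thick: handle 18 wide, an open jaw 40 wide and 32 long at the +x end, a smaller square end 28 wide and 20 long at the -x end. This point is on the handle, half-way up (9 mm over the underside); the jaw end lies 59 mm ahead (+x), the small end 65 mm behind (-x); grasp here across the handle (18 mm, closing along y). May be absent.
- spanner_tip (a point): point on the spanner, 52 mm ahead (+x) of its grip point, same height, in the middle of the open jaw
- hexkey_grip (a point): L-shaped steel key of 16 mm bar, 18 mm thick: long leg 116 mm along x; short leg at the +x end turns off to -y and reaches 52 mm from the long leg's centre line. This point is on the long leg, half-way up (9 mm over the underside), 46 mm short of the +x end and 70 mm from the -x end; grasp here across the leg (16 mm, closing along y). May be absent.
- hexkey_tip (a point): point on the L-shaped key, 38 mm ahead (+x) of its grip point, same height, on the long leg where the short leg joins
- driver_grip (a point): driver, 124 mm long: black ribbed handle 62 long, 28 wide, 18 thick at the -x end, steel shaft 12 wide, 62 long to +x. This point is on the handle, half-way up (9 mm over the underside), 44 mm from the handle's -x end and 80 mm from the shaft's tip; grasp here across the handle (28 mm, closing along y). May be absent.
- driver_tip (a point): point on the driver, 73 mm ahead (+x) of its grip point, same height
- cut_tkey (a point): where the T-handled key's grip point is when it lies home in its cutout (moves with the tray); the tool's own x must point along this point's x (into the organiser, away from the tray's handle). The cutout has the tool's outline with 2 mm to spare on every side and is 9 mm deep: this point is level with the tray's top, the floor is 9 mm lower, and a tool that is home stands 9 mm proud
- cut_spanner (a point): where the spanner's grip point is when it lies home in its cutout (moves with the tray); the tool's own x must point along this point's x (into the organiser, away from the tray's handle). The cutout has the tool's outline with 2 mm to spare on every side and is 9 mm deep: this point is level with the tray's top, the floor is 9 mm lower, and a tool that is home stands 9 mm proud
- cut_hexkey (a point): where the L-shaped key's grip point is when it lies home in its cutout (moves with the tray); the tool's own x must point along this point's x (into the organiser, away from the tray's handle). The cutout has the tool's outline with 2 mm to spare on every side and is 9 mm deep: this point is level with the tray's top, the floor is 9 mm lower, and a tool that is home stands 9 mm proud
- cut_driver (a point): where the driver's grip point is when it lies home in its cutout (moves with the tray); the tool's own x must point along this point's x (into the organiser, away from the tray's handle). The cutout has the tool's outline with 2 mm to spare on every side and is 9 mm deep: this point is level with the tray's top, the floor is 9 mm lower, and a tool that is home stands 9 mm proud
- tray (a joint): how far the tray is drawn out of the organiser, m: 0 fully home, 0.165 fully out (stop). Slides with about 3 N of friction and stays where left. Tray 152 mm deep, 330 mm wide, top face 30 mm above the bench; the housing's roof leaves 16 mm over the tray's top, so a tool that is not home catches; roof 55 mm above the bench
- tray_handle (a point): middle of the steel bar handle (11 mm thick, 100 mm long, along this point's y axis) on the tray's front, 25 mm above the bench; the tray's front face lies 35 mm behind it (+x), which leaves a 29 mm gap for a finger; pull along -x of this point, push along +x. Can be pinched from above
- collar_seat (a point): centre of the bottle collar, at the height of the organiser's top (55 mm above the bench) on which the bottle's base rests. The collar is a fixed ring, 51 mm bore, 62 mm outside, 16 mm high, at the front left of the organiser's top
- bottle_mid (a point): small amber bottle with a blue cap, 46 mm across, 88 mm high; this point is on its axis, 44 mm above its base; body straight to about 55 mm, cap 25 mm across from 77 to 88 mm
- petri: round dish, 60 mm across, 16 mm high; a bystander to be left alone; origin at the centre of its underside
- pen: marker pen lying flat, 132 mm long; a bystander to be left alone; origin at the centre of its underside
- tape: roll of tape, 62 mm across, 19 mm high; a bystander to be left alone; origin at the centre of its underside
- timer: bench timer, 56 x 64 x 19 mm; a bystander to be left alone; origin at the centre of its underside
- carton: card box, 31 x 81 x 28 mm; a bystander to be left alone; origin at the centre of its underside
- glue: lying tube of glue, 101 mm long; a bystander to be left alone; origin at the centre of its underside

How it is judged:
On the way, in this order (a step that is already met when the one before it is completed fails the run):
1. the tray is drawn out at least 140 mm (value of joint tray above 0.14 m), for 0.2 s.
2. every tool present lies home in its own cutout while the tray is drawn out (horizontal distance between tkey_grip and cut_tkey below 0.006 m and z of each of tkey_grip, tkey_tip in the frame of cut_tkey below 0.003 m and x of tkey_tip in the frame of cut_tkey above 0.058 m and horizontal distance between spanner_grip and cut_spanner below 0.006 m and z of each of spanner_grip, spanner_tip in the frame of cut_spanner below 0.003 m and x of spanner_tip in the frame of cut_spanner above 0.04 m and horizontal distance between hexkey_grip and cut_hexkey below 0.006 m and z of each of hexkey_grip, hexkey_tip in the frame of cut_hexkey below 0.003 m and x of hexkey_tip in the frame of cut_hexkey above 0.026 m and horizontal distance between driver_grip and cut_driver below 0.006 m and z of each of driver_grip, driver_tip in the frame of cut_driver below 0.003 m and x of driver_tip in the frame of cut_driver above 0.061 m and value of joint tray above 0.1 m), for 0.3 s.
At the end, for the whole second after the job is handed in: every tool present lies in its own cutout the right way round (within 6 mm in plan, at most 3 mm high), the tray is within 8 mm of fully home, and the bottle stands upright (0.1 rad) at rest on the organiser's top in the collar (centre within 8 mm, height within 4 mm) (horizontal distance between tkey_grip and cut_tkey below 0.006 m and z of each of tkey_grip, tkey_tip in the frame of cut_tkey below 0.003 m and x of tkey_tip in the frame of cut_tkey above 0.058 m and horizontal distance between spanner_grip and cut_spanner below 0.006 m and z of each of spanner_grip, spanner_tip in the frame of cut_spanner below 0.003 m and x of spanner_tip in the frame of cut_spanner above 0.04 m and horizontal distance between hexkey_grip and cut_hexkey below 0.006 m and z of each of hexkey_grip, hexkey_tip in the frame of cut_hexkey below 0.003 m and x of hexkey_tip in the frame of cut_hexkey above 0.026 m and horizontal distance between driver_grip and cut_driver below 0.006 m and z of each of driver_grip, driver_tip in the frame of cut_driver below 0.003 m and x of driver_tip in the frame of cut_driver above 0.061 m and horizontal distance between bottle_mid and collar_seat below 0.008 m and angle between bottle_mid's own z axis and vertical below 0.1 rad and z of bottle_mid in the frame of collar_seat between 0.04 and 0.048 m and value of joint tray below 0.008 m and linear speed of bottle below 0.02 m/s); the robot touches nothing.
It fails at once if a bystander (petri, pen, tape, timer, carton, glue) is shifted by more than 50 mm (distance of any of petri, pen, tape, timer, carton, glue from where it was at the start of the episode above 0.05 m).
Of tkey, spanner, hexkey, driver only 2 to 4 are there at a start; the rules pass over those that are not, and their reading is None.
At some moment in a run one of tkey, spanner, hexkey, driver may be knocked a few centimetres aside while the robot is not near it.
Once in a run the grip may slacken for a moment while it holds something.
It also fails if it takes over 210 s, if anything falls off the work surface, if the arm or the gripper's body presses on something with over 40 N, if the wrist force passes 120 N, or if a joint passes its speed limit or range.

## Robot

A 6-joint arm with a two-finger parallel gripper is mounted at the origin on a cart in front of the work surface, level with it; the furniture and walls round the work are solid. World frame = base frame: x ahead of the robot, y to its left, z up, the work surface at z = 0. Lengths are in m, angles in rad, forces in N, time in s.
With the tool pointing down it reaches from about 0.225 to 0.875 m from the base axis. Payload 3.4 kg.
Tool frame: the origin (TCP) lies on the centre line of the jaws, within the pads' length; the fingertips stand manip.tcp_to_tips ahead of it and the grasp point (between the pads) lies 11 mm behind it (manip.tcp_to_tips is the distance from the TCP to the fingertips, in m); y points along the fingers, z is the direction in which the jaws open and shut, and the axes are right-handed (so a half turn about y gives the same grasp; the last joint's range is limited). The gripper opens to 85 mm and grips with 20 to 120 N. Pads are 22 mm wide; open, the fingers measure 114 mm over their backs; the gripper's body (76 mm by 85 mm) begins 54 mm behind the grasp point. The pads swing forward as they close: fully open they stand 13 mm farther back than shut.
Start: joints at [1.215, 0.276, 1.505, -0, 1.361, -0.121], TCP at [0.134, 0.559, 0.239] pointing down, gripper open.
Joint ranges: [-2.89, 2.89], [-0.75, 2.08], [0.22, 2.7], [-1.18, 4.32], [0.11, 2.71], [-2.7, 2.7]. Speed limits (rad/s): [2.57, 2.57, 3.14, 3.14, 3.14, 3.14].

## Interface

Orientations are given as a unit quaternion [x, y, z, w].
In Python, from station import manip, cams gives the robot as it stands. The module is installed in compiled form; this text tells all that it offers.
- The arm moves only by the tool arm_command, never from a script. Its argument "plan" is a list that holds one entry, the list of rows, each a list of 7 numbers: the closure, from 0 (fully open) to 1 (shut), then the shift along the world's x, y, z in m, then the turn, a rotation vector about the world's x, y, z in degrees. In form: [[[fingers, x, y, z, wx, wy, wz], ...]]. A call has 1 to 20 rows; each row shifts and turns the pose as measured when the row begins; what a row does not reach is not made up. A row lasts 1/12 s, in which the tool goes at most 41.7 mm and 7.16 degrees, less where a joint would pass 70% of its speed; a pose out of reach is approached as far as the arm can. A call is refused whole if a number of a shift passes 0.0417 or a number of a turn 7.16, either way. A call with a gripper value outside its range is refused whole. The fingers move at their own pace and stop on an object; the grip force is fixed at half the most. Time passes only in rows, so rows that do not move let the fingers close. It gives the time, the measured TCP pose, the force and the opening at its end, in the units of the state.
- manip.get_obs(): the state, without advancing time (a new reading comes with each control period).
- cams.capture(name): name is "scene" or "top"; returns (picture, depth): 384x512x3 uint8, red, green, blue; 384x512 float32, m along the optical axis (not along the pixel's ray), 0 where there is no reading.
- cams.camera_model(name): a dict with "mtx" (3x3 intrinsics, pixels), "k1" (the pictures are not rectified: a ray, as slopes to the right and down, at radius r is drawn at 1 + k1 r^2 times it, then the intrinsics apply), "rvec" (rotation vector, rad) and "tvec" (3), from world to camera coordinates, as OpenCV has them. Camera axes: x right, y down, z forward; pixel columns grow to the right and rows downward; lengths in m; the calibration is good to about 2 mm. A picture is of the moment at which its call begins. camera_model takes no time and is no camera call.
- manip.close_job(): hands the job in, once; it reports no verdict.
The state is a dict: "clock": time; "joint_positions": joint angles; "qd": joint speeds; "joint_torque": joint torques, N m; "ee_pos": TCP position; "tcp_rot": TCP orientation; "force": force on the tool from outside, world axes, zero at the start; "wrist_torque": the same for the moment, N m; "width": finger opening in m.
Only numpy, scipy, OpenCV 4.12 (cv2) and the standard library are available. Lean on these libraries where they do the work, as an engineer would, in place of code of your own. Each camera call takes 0.05 s, during which the arm holds its last target.

## Working session

There is one attempt and no reset: what is moved stays moved. The work goes in short steps, Python scripts to look and compute and a tool call to move; the robot and the scene stay as the last step left them, time stands still between calls to the robot, and variables do not carry over. Pictures are saved under pics/ and viewed, and the job is handed in when it is done.

Besides the shell and the picture viewer there is one more tool, called after "Request:" by a JSON object that holds its "api" and its "payload". arm_command: Moves the arm, as the interface text tells. Its arguments: {"type":"object","properties":{"plan":{"type":"array","items":{"type":"array","items":{"type":"array","items":{"type":"number"}}}}},"required":["plan"]}

```bash
mkdir -p pics; ls; cat > h.py <<'E'
import numpy as np, cv2
from station import manip, cams
def save(n,fn):
    p,d=cams.capture(n); cv2.imwrite('pics/'+fn+'.png',p[:,:,::-1]); np.savez('pics/'+fn+'.npz',p=p,d=d); return p,d
def ray(n,uv):
    m=cams.camera_model(n); K=np.array(m['mtx']);R=cv2.Rodrigues(np.array(m['rvec'],float))[0];t=np.array(m['tvec'],float).ravel()
    uv=np.array(uv,float).reshape(-1,1,2)
    x=cv2.undistortPoints(uv,K,np.array([m['k1'],0,0,0],float)).reshape(-1,2)
    d=np.c_[x,np.ones(len(x))]
    return -R.T@t, d@R, d
def onz(n,uv,z):
    c,w,_=ray(n,uv); s=(z-c[2])/w[:,2]; return c+w*s[:,None]
def dep(n,uv,D):
    c,w,_=ray(n,uv); uv=np.array(uv,int).reshape(-1,2); return c+w*D[uv[:,1],uv[:,0]][:,None]
def cloud(n,D):
    v,u=np.mgrid[0:384,0:512]; uv=np.c_[u.ravel(),v.ravel()]
    c,w,_=ray(n,uv); return (c+w*D.ravel()[:,None]).reshape(384,512,3)
def proj(n,P):
    m=cams.camera_model(n); 
    return cv2.projectPoints(np.array(P,float).reshape(-1,1,3),np.array(m['rvec'],float),np.array(m['tvec'],float),np.array(m['mtx'],float),np.array([m['k1'],0,0,0],float))[0].reshape(-1,2)
E
python3 - <<'E'
from h import *
print(manip.get_obs(), manip.tcp_to_tips)
for n in('scene','top'): save(n,n+'0'); print(cams.camera_model(n))
E
```

```text
pics
{'clock': 0.0, 'joint_positions': array([ 1.21498893e+00,  2.76603153e-01,  1.50616445e+00,  4.08807612e-07,
        1.36066331e+00, -1.21000472e-01]), 'qd': array([-0.00062268,  0.00146623, -0.00084681,  0.00011083, -0.00091084,
        0.00046478]), 'joint_torque': array([-9.79957331e-04, -4.16763031e+01, -2.45806038e+01, -4.13791204e-04,
        1.09003804e-02, -2.63154959e-05]), 'ee_pos': array([0.13360105, 0.55873307, 0.23842255]), 'tcp_rot': array([ 0.70287035, -0.08297982,  0.08267258, -0.70160734]), 'force': array([-0.04283817,  0.0183584 ,  0.62318898]), 'wrist_torque': array([-0.01568904,  0.02772523,  0.03620216]), 'width': 0.08566555319298289} 0.008
{'mtx': array([[372.93633858,   0.        , 257.92961662],
       [  0.        , 372.93633858, 192.98865358],
       [  0.        ,   0.        ,   1.        ]]), 'k1': -0.045318643151469364, 'rvec': array([ 2.0123883 , -0.96812543,  0.4970171 ]), 'tvec': array([-0.39385198,  0.27411839,  0.96435319])}
{'mtx': array([[465.63332204,   0.        , 248.15010415],
       [  0.        , 465.63332204, 186.15127917],
       [  0.        ,   0.        ,   1.        ]]), 'k1': 0.03323389168223153, 'rvec': array([ 2.14863486, -2.16421424,  0.13914015]), 'tvec': array([-0.08670602,  0.51539614,  1.89387274])}
```

View pics/scene0.png

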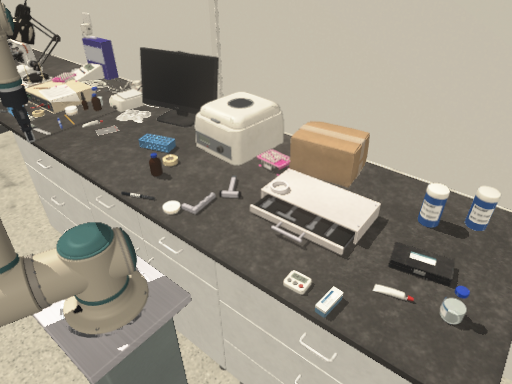

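View pics/top0.png

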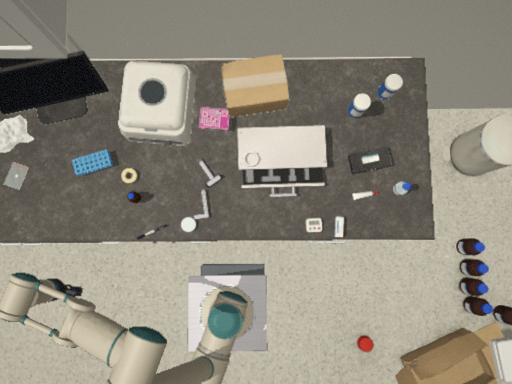

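```bash
python3 - <<'E'
from h import *
p=np.load('pics/top0.npz')['p']; s=np.load('pics/scene0.npz')['p']
print(proj('top',[[0,0,0],[.134,.559,.239],[.4,0,0],[.4,.3,0]]))
a=cv2.resize(p[110:245,110:340],None,fx=3.4,fy=3.4,interpolation=cv2.INTER_CUBIC)
cv2.imwrite('pics/t0a.png',a[:,:,::-1])
b=cv2.resize(s[130:260,110:390],None,fx=2.8,fy=2.8,interpolation=cv2.INTER_CUBIC)
cv2.imwrite('pics/s0a.png',b[:,:,::-1])
E
```

```text
[[226.77834386 313.18885854]
 [ 67.04253403 285.93148739]
 [226.68521166 214.5645545 ]
 [154.69034425 215.12009093]]
```

View pics/t0a.png

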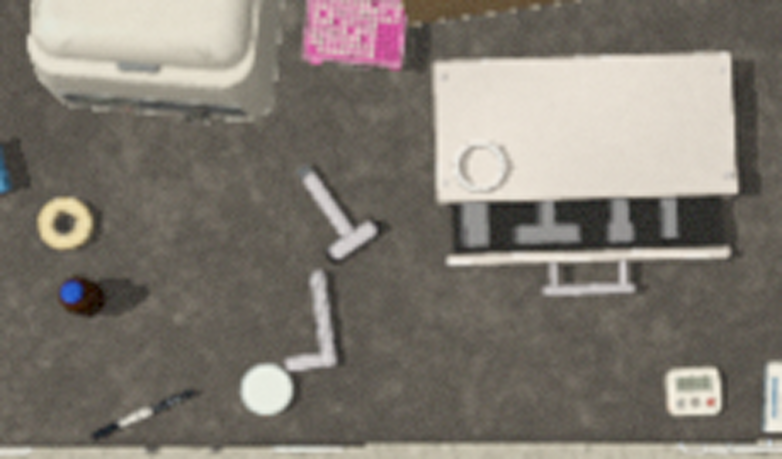

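View pics/s0a.png

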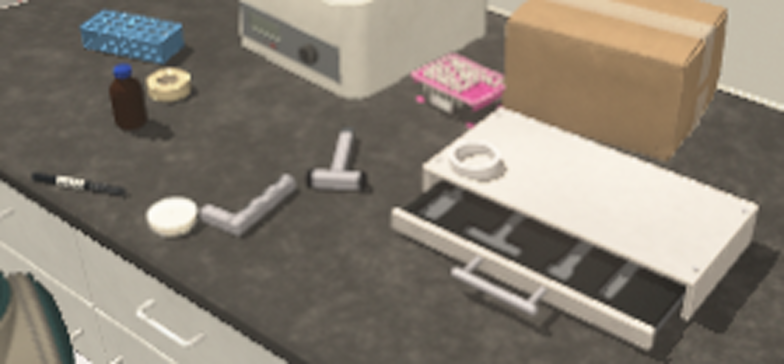

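```bash
python3 - <<'E'
from h import *
for n in('top','scene'):
    z=np.load(f'pics/{n}0.npz'); C=cloud(n,z['d'])
    print(n, 'cam', ray(n,[[256,192]])[0])
    if n=='top':
        for nm,(u,v) in dict(bench=(215,150),roof=(300,140),hexk=(205,212),tk=(210,175),petri=(189,225),bottle=(134,197),trayfloor=(295,173),handle=(284,194)).items():
            print(nm,C[v,u].round(4), C[v-1:v+2,u-1:u+2,2].round(4).tolist())
        np.set_printoptions(linewidth=200,precision=3,suppress=True)
        print((C[185:225,195:215,2]*1000).astype(int))
    else:
        for nm,(u,v) in dict(bench=(230,220),roof=(320,200),petri=(172,208)).items(): print(nm,C[v,u].round(4))
E
```

```text
top cam [ 0.27031353 -0.08636454  1.94406194]
bench [0.6737 0.0489 0.0052] [[0.0033, -0.0041, 0.0024], [0.003, 0.0052, 0.002], [0.0042, 0.0064, -0.0011]]
roof [ 0.7033 -0.3066  0.0539] [[0.0549, 0.0633, 0.0503], [0.0633, 0.0539, 0.0533], [0.0533, 0.0531, 0.0611]]
hexk [0.4099 0.0887 0.02  ] [[0.0208, 0.0187, 0.0181], [-0.0022, 0.02, 0.0229], [-0.0079, 0.0184, 0.0197]]
tk [0.5639 0.0682 0.0241] [[0.0199, 0.0188, 0.0206], [0.0195, 0.0241, 0.0192], [0.019, 0.0157, 0.0331]]
petri [0.3572 0.1553 0.012 ] [[0.0118, 0.0138, 0.011], [0.0156, 0.012, 0.0127], [0.0199, 0.0126, 0.0185]]
bottle [0.469  0.3704 0.0713] [[0.0889, 0.063, 0.0714], [0.0829, 0.0713, 0.0583], [0.0774, 0.0698, 0.0724]]
trayfloor [ 0.5686 -0.2854  0.032 ] [[0.0171, 0.0296, 0.0217], [0.0202, 0.032, 0.0227], [0.0111, 0.0299, 0.0195]]
handle [ 0.481  -0.2382  0.0328] [[-0.0091, 0.0067, -0.0011], [0.0299, 0.0328, 0.0252], [0.0257, 0.0315, 0.0341]]
[[   2   -4   -3    4    3    2    6    1    1   -2    4   27   14   19   18   14   19    8   -4    0]
 [   3    0    2   -9    2   -8   -2    7   -5    0    3    9   16   19   22   1
[... 3353 characters left out ...]
 6    0   -3   -5   -3   -6    2   -6    0    5    3    0    0    3]
 [   6    3    4    0    0   -8   -9    4   -6   -1   -3   -1   -3   -8    7   -4    5   -2    1   -4]
 [  -4    9    6    7   -7  -12    1    4    5  -10   -1    1   -2    0    1   -5   -6   11    1    0]
 [  13   -7   -2   -9    4    0   -5   -7    1    0    0    8    1   -6   -6   -5   -8   -2   -4    0]
 [  21    3    1   -1    2    0    5    5   -4    6    1    1   -5   -1   -7    0    0   -5    6    0]
 [  12   -7   -1   -8    1    0    1    0   -5 1944   -6    4   -1   -5    9    0   -2    4    5    0]]
scene cam [-0.243 -0.701  0.781]
bench [ 0.439 -0.036 -0.001]
roof [ 0.648 -0.246  0.057]
petri [0.351 0.148 0.013]
```

```bash
python3 - <<'E'
from h import *
p=np.load('pics/top0.npz')['p']; s=np.load('pics/scene0.npz')['p']
def crop(im,r,f,fn):
    a=im[r[1]:r[3],r[0]:r[2]]; cv2.imwrite(fn,cv2.resize(a,None,fx=f,fy=f,interpolation=cv2.INTER_CUBIC)[:,:,::-1])
crop(p,(232,118,332,202),8,'pics/t0org.png'); crop(s,(245,165,385,255),5.5,'pics/s0org.png')
crop(p,(180,155,230,235),7,'pics/t0tool.png'); crop(s,(155,170,245,220),8,'pics/s0tool.png')
E
```

```text
(no output)
```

View pics/t0org.png

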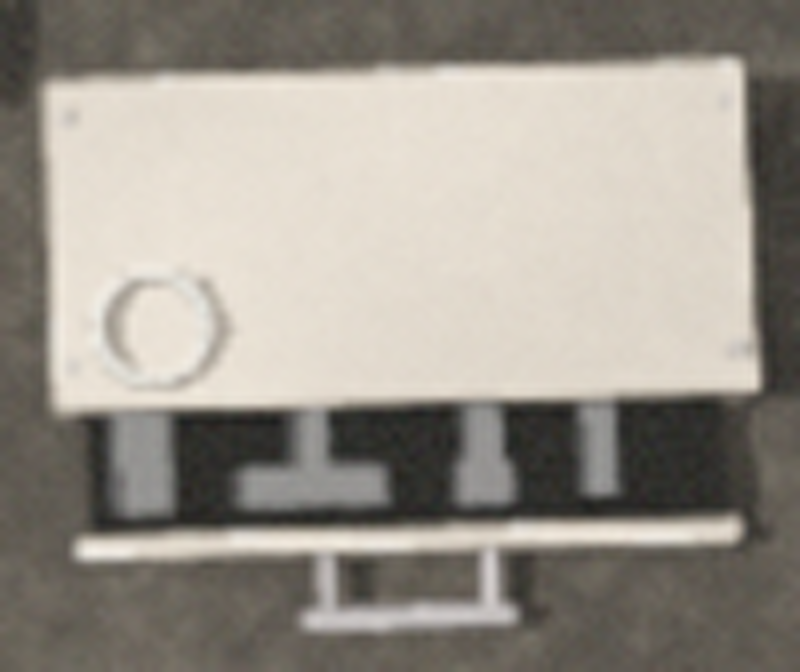

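View pics/t0tool.png

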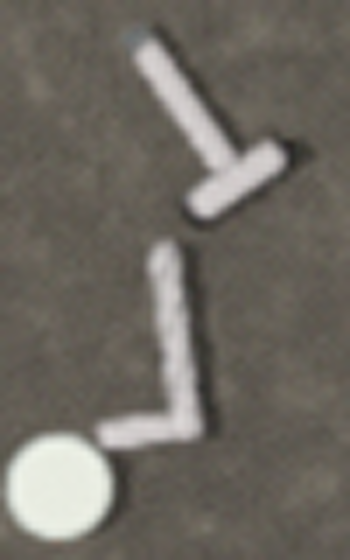

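View pics/s0tool.png

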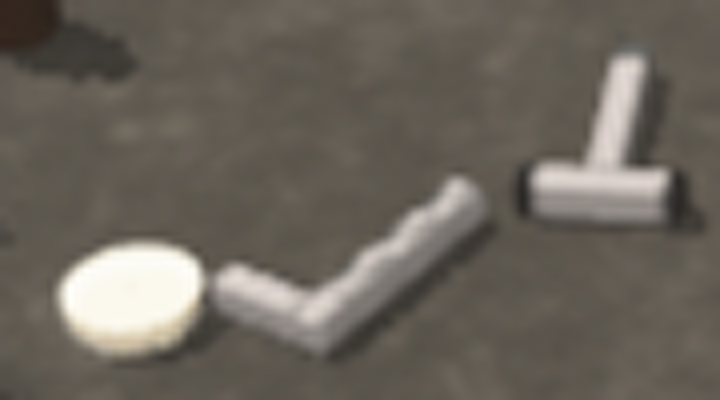

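View pics/s0org.png

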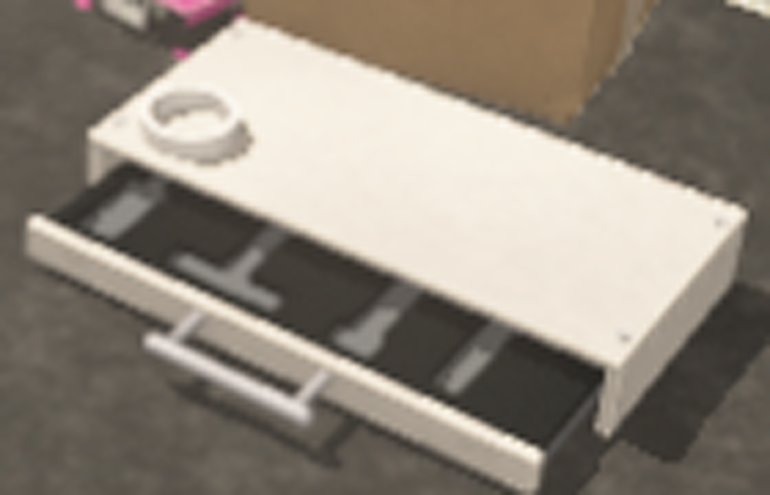

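```bash
cat >> h.py <<'E'
def comp(n,p,roi,thr,mn=30,chan=None):
    """bright mask in roi -> labels, upsampled x4"""
    u0,v0,u1,v1=roi
    a=cv2.resize(p[v0:v1,u0:u1],None,fx=4,fy=4,interpolation=cv2.INTER_CUBIC)
    g=a.min(2).astype(int) if chan is None else chan(a.astype(int))
    m=(g>thr).astype(np.uint8)
    N,L,S,c=cv2.connectedComponentsWithStats(m)
    out=[]
    for i in range(1,N):
        if S[i,4]>mn*16:
            v,u=np.nonzero(L==i); out.append(np.c_[(u+.5)/4-.5+u0,(v+.5)/4-.5+v0])
    return out
E
python3 - <<'E'
from h import *
np.set_printoptions(precision=4,suppress=True)
p=np.load('pics/top0.npz')['p']; s=np.load('pics/scene0.npz')['p']
print('bench grey top',np.median(p[160:170,215:228].reshape(-1,3),0),'tool',p[212,205],p[180,213],p[165,204])
print('roof',p[140,300],'tray',p[172,295],'cut',p[178,272],'bar',p[195,283])
for nm,roi in dict(tools=(190,155,225,225)).items():
    for q in comp('top',p,roi,125): 
        r=cv2.minAreaRect(q.astype(np.float32)); print(nm,len(q)/16,q.mean(0),r)
for q in comp('scene',s,(155,170,245,220),130): print('scene',len(q)/16,q.mean(0),cv2.minAreaRect(q.astype(np.float32)))
E
```

```text
bench grey top [98. 93. 85.] tool [197 191 191] [209 202 202] [192 187 187]
roof [228 219 206] tray [58 57 58] cut [147 148 145] bar [192 187 186]
tools 165.1875 [208.8834 174.094 ] ((205.87701416015625, 173.81976318359375), (27.066646575927734, 14.7371187210083), 40.94644546508789)
tools 205.6875 [200.7866 209.5955] ((202.0416717529297, 209.09056091308594), (16.817777633666992, 38.00157928466797), 23.86017417907715)
scene 151.25 [230.2983 189.1494] ((232.30538940429688, 188.56935119628906), (15.037721633911133, 22.243297576904297), 34.919403076171875)
scene 155.8125 [196.6611 203.5272] ((199.16867065429688, 203.44886779785156), (12.852873802185059, 34.729427337646484), 68.6490249633789)
scene 199.75 [170.933  206.5491] ((171.19451904296875, 206.5743865966797), (13.479705810546875, 18.77031707763672), 77.90524291992188)
```

```bash
cat >> h.py <<'E'
def local(P,g):
    c,s=np.cos(g[2]),np.sin(g[2]); d=P[:,:2]-np.array(g[:2]); return np.c_[d@[c,s],d@[-s,c]]
def refine(n,p,roi,g,xr,kind,thr=145,zmid=.009,it=8,xoff=0):
    """g=(x,y,yaw) grip guess. xr: shaft x range. kind: function(local pts)->dx"""
    W=np.concatenate([onz(n,q,zmid) for q in comp(n,p,roi,thr,15)])
    g=np.array(g,float)
    for _ in range(it):
        l=local(W,g); k=l[(l[:,0]>xr[0])&(l[:,0]<xr[1])&(abs(l[:,1])<.014)]
        b=np.round(k[:,0]/.002); ub=np.unique(b); cx=[k[b==i].mean(0) for i in ub]; cx=np.array(cx)
        a=np.polyfit(cx[:,0],cx[:,1],1)
        c,s=np.cos(g[2]),np.sin(g[2])
        dx=kind(l); dy=a[1]
        g[:2]+= [c*dx-s*dy, s*dx+c*dy]; g[2]+=np.arctan(a[0])
    w=np.median([np.ptp(k[b==i][:,1]) for i in ub])
    return g,w,local(W,g)
def k_t(l):   # cross-bar centre at -36
    m=(abs(l[:,1])>.011)&(abs(l[:,1])<.028)&(l[:,0]<-.015)&(l[:,0]>-.06); return l[m,0].mean()+.036
def k_h(l):   # short leg centre at +38
    m=(l[:,1]<-.012)&(l[:,1]>-.045)&(l[:,0]>.02)&(l[:,0]<.055); return l[m,0].mean()-.038
E
python3 - <<'E'
from h import *
np.set_printoptions(precision=4,suppress=True)
p=np.load('pics/top0.npz')['p']; s=np.load('pics/scene0.npz')['p']
for n,im,rt,rh,th in(('top',p,(192,155,225,187),(193,185,214,222),145),('scene',s,(218,172,245,200),(178,188,220,217),140)):
    print(n)
    a=onz(n,[[208.5,173]] if n=='top' else [[231,186]],.009)[0]
    g,w,l=refine(n,im,rt,(a[0],a[1],.6),(-.012,.062),k_t,th); print('tkey',g[:2],np.degrees(g[2]),w,l.min(0),l.max(0))
    a=onz(n,[[206,206]] if n=='top' else [[203,203]],.009)[0]
    g,w,l=refine(n,im,rh,(a[0],a[1],np.pi+.1),(-.06,.018),k_h,th); print('hex',g[:2],np.degrees(g[2]),w,l.min(0),l.max(0))
E
```

```text
top
tkey [0.5733 0.0766] 34.44538964647949 0.015997577894608643 [-0.0455 -0.0311] [0.0639 0.0301]
hex [0.4354 0.0907] 187.964043035833 0.013837382800251381 [-0.0706 -0.0519] [0.0468 0.0082]
scene
tkey [0.5741 0.0829] 33.61056770501303 0.014887504357858159 [-0.0484 -0.0305] [0.0682 0.0291]
hex [0.4355 0.0975] 187.1844577378955 0.012736873135394372 [-0.0729 -0.0751] [0.0712 0.009 ]
```

```bash
python3 - <<'E'
from h import *
np.set_printoptions(precision=4,suppress=True)
t=np.array([(45,80),(742,60),(760,390),(55,411)])/8-.44+[232,118]
s=np.array([(243,18),(748,213),(610,370),(88,133)])/5.5-.41+[245,165]
A=onz('top',t,.055);B=onz('scene',s,.055);print(A,B,A-B)
for X in (A,B): print(np.linalg.norm(np.diff(X[:,:2],axis=0,append=X[:1,:2]),axis=1), np.degrees(np.arctan2(*(X[2]-X[1])[:2])))
# petri
pt=np.load('pics/top0.npz')['p']; sc=np.load('pics/scene0.npz')['p']
for n,im,r in(('top',pt,(176,213,198,236)),('scene',sc,(158,196,183,218))):
    for q in comp(n,im,r,160 if n=='top' else 160): print(n,onz(n,[q.mean(0)],.008), len(q)/16)
# TCP overlay
print(proj('scene',[[.134,.559,.239],[.134,.559,.231]]),proj('top',[[.134,.559,.239]]))
E
```

```text
[[ 0.7576 -0.0466  0.055 ]
 [ 0.7655 -0.4086  0.055 ]
 [ 0.5918 -0.4132  0.055 ]
 [ 0.5835 -0.051   0.055 ]] [[ 0.7516 -0.0497  0.055 ]
 [ 0.7571 -0.4088  0.055 ]
 [ 0.5788 -0.4085  0.055 ]
 [ 0.5795 -0.0524  0.055 ]] [[ 0.006   0.0031 -0.    ]
 [ 0.0084  0.0001 -0.    ]
 [ 0.013  -0.0047 -0.    ]
 [ 0.0041  0.0014 -0.    ]]
[0.3621 0.1738 0.3623 0.1742] -91.49119758601967
[0.3591 0.1783 0.3561 0.1721] -89.91731710353999
top [[0.3611 0.1606 0.008 ]] 173.875
scene [[0.3593 0.1644 0.008 ]] 177.0625
[[ 29.4857 137.0481]
 [ 30.3214 139.239 ]] [[ 67.0425 285.9315]]
```

```bash
python3 - <<'E'
from h import *
from scipy.spatial.transform import Rotation as R
np.set_printoptions(precision=4,suppress=True)
print(R.from_quat(manip.get_obs()['tcp_rot']).as_matrix())
t=np.array([(303,622),(517,613)])/8-.44+[232,118]
s=np.array([(152,342),(303,412)])/5.5-.41+[245,165]
for n,q in(('top',t),('scene',s)):
    for z in(.025,.030): print(n,z,onz(n,q,z)[:,:2].tolist(),onz(n,q,z).mean(0))
E
```

```text
[[ 0.9725 -0.0006  0.2327]
 [-0.2327 -0.0016  0.9725]
 [-0.0002 -1.     -0.0017]]
top 0.025 [[0.47686768501320637, -0.17837651084190648], [0.4807722047499188, -0.28929120230534827]] [ 0.4788 -0.2338  0.025 ]
top 0.03 [[0.4763295206303645, -0.17813677920058074], [0.48022386737667816, -0.2887624891330212]] [ 0.4783 -0.2334  0.03  ]
scene 0.025 [[0.47350556375304426, -0.18236265421977849], [0.4779006829598182, -0.28135733322171125]] [ 0.4757 -0.2319  0.025 ]
scene 0.03 [[0.46876854825175823, -0.1857942825459703], [0.4731345945913907, -0.28413413081068184]] [ 0.471 -0.235  0.03 ]
```

Request:
{"api": "arm_command", "payload": {"plan": [[[0.7,0.016,-0.037,0,0,0,-3.6],[0.7,0.016,-0.037,0,0,0,-3.6],[0.7,0.016,-0.037,0,0,0,-3.6],[0.7,0.016,-0.037,0,0,0,-3.6],[0.7,0.016,-0.037,0,0,0,-3.6],[0.7,0.016,-0.037,0,0,0,-3.6],[0.7,0.016,-0.037,0,0,0,-3.6],[0.7,0.016,-0.037,0,0,0,-3.6],[0.7,0.016,-0.037,0,0,0,-3.6],[0.7,0.016,-0.037,0,0,0,-3.6],[0.7,0.016,-0.037,0,0,0,-3.6],[0.7,0.016,-0.037,0,0,0,-3.6],[0.7,0.016,-0.037,0,0,0,-3.6],[0.7,0.016,-0.037,0,0,0,-3.6],[0.7,0.016,-0.037,0,0,0,-3.6],[0.7,0.016,-0.037,0,0,0,-3.6],[0.7,0.016,-0.037,0,0,0,-3.6],[0.7,0.016,-0.037,0,0,0,-3.6],[0.7,0.016,-0.037,0,0,0,-3.6],[0.7,0.016,-0.037,0,0,0,-3.6]]]}}

```text
clock: 1.77
ee_pos: [0.4483, -0.2047, 0.232]
tcp_rot: [-0.506, 0.494, -0.492, 0.508]
force: [1.6, 0.2, 0.8]
width: 0.0255
```

```bash
cat > st.py <<'E'
from h import *
from scipy.spatial.transform import Rotation as R
def st():
    o=manip.get_obs(); M=R.from_quat(o['tcp_rot']).as_matrix()
    print('t%.2f'%o['clock'],'p',np.round(o['ee_pos'],4),'jawyaw %.2f'%np.degrees(np.arctan2(M[1,2],M[0,2])),'tilt',np.round(M[2,[0,2]],3),'F',np.round(o['force'],1),'w %.4f'%o['width'],'q',np.round(o['joint_positions'],2))
    return o,M
if __name__=='__main__': st()
E
python3 st.py
```

```text
t1.77 p [ 0.4483 -0.2047  0.232 ] jawyaw 1.63 tilt [-0.003 -0.001] F [1.6 0.2 0.8] w 0.0255 q [-0.57  0.16  1.68  0.    1.3  -0.6 ]
```

Request:
{"api": "arm_command", "payload": {"plan": [[[0.7,0.015,-0.014,-0.035,0,0,0],[0.7,0.014,-0.014,-0.035,0,0,0],[0.7,0,0,-0.035,0,0,0],[0.7,0,0,-0.03,0,0,0],[0.7,0,0,0,0,0,0],[0.7,0,0,0,0,0,0]]]}}

```text
clock: 2.27
ee_pos: [0.483, -0.2471, 0.0918]
tcp_rot: [-0.503, 0.493, -0.499, 0.504]
force: [-0.2, -0.2, 0.4]
width: 0.0257
```

```bash
python3 - <<'E'
from st import *
st()
for n,r,f in(('top',(232,118,332,212),6),('scene',(235,120,385,255),5)):
    p,d=save(n,n+'1'); a=p[r[1]:r[3],r[0]:r[2]]; cv2.imwrite(f'pics/{n}1a.png',cv2.resize(a,None,fx=f,fy=f,interpolation=cv2.INTER_CUBIC)[:,:,::-1])
E
```

```text
t2.27 p [ 0.483  -0.2471  0.0918] jawyaw 0.86 tilt [0.005 0.006] F [-0.2 -0.2  0.4] w 0.0257 q [-0.6   0.35  1.8  -0.    0.99 -0.62]
```

View pics/top1a.png

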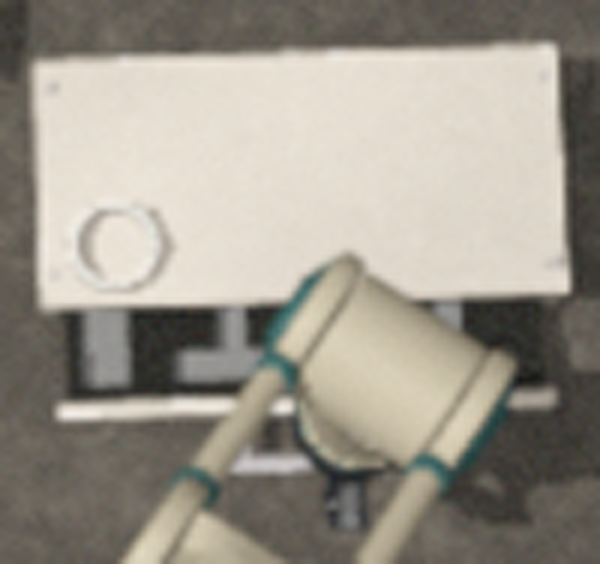

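View pics/scene1a.png

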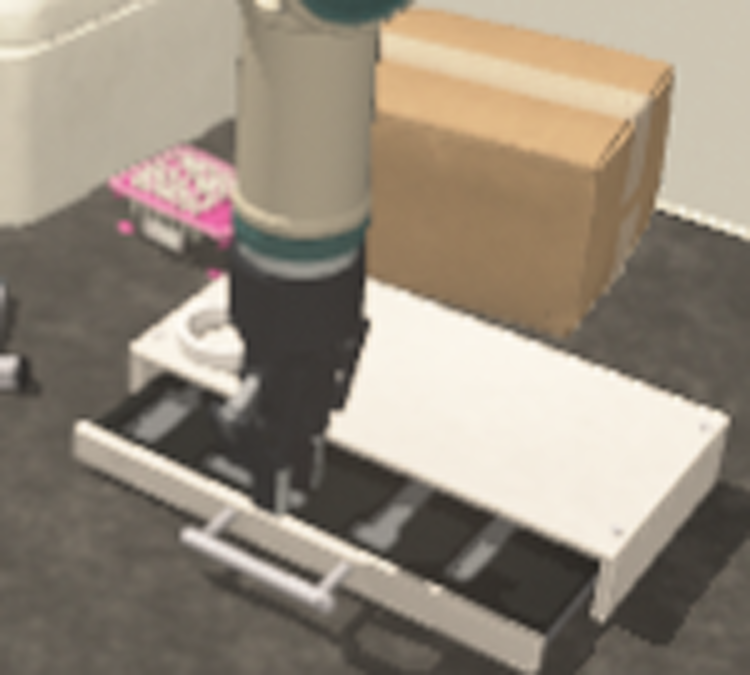

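```bash
python3 - <<'E'
from h import *
o=manip.get_obs();e=o['ee_pos'];print(e)
P=np.array([e+[dx,0,-.008] for dx in(-.0128,.0128)])
q=proj('scene',P); print(q,(q-[235,120]+.4)*5)
E
```

```text
[ 0.48347086 -0.24710033  0.09319203]
[[289.7966993  220.55023824]
 [294.72637326 216.22843055]] [[275.98349649 504.75119119]
 [300.6318663  483.14215277]]
```

Request:
{"api": "arm_command", "payload": {"plan": [[[0.7,-0.005,0.013,0,0,0,0.7],[0.7,0,0,0,0,0,0],[0.7,0,0,-0.02,0,0,0],[0.7,0,0,-0.015,0,0,0],[0.7,0,0,-0.01,0,0,0],[0.7,0,0,0,0,0,0]]]}}

```text
clock: 2.87
ee_pos: [0.4836, -0.2334, 0.0589]
tcp_rot: [-0.506, 0.48, -0.503, 0.51]
force: [0.0, -0.1, 0.4]
width: 0.0256
```

```bash
python3 - <<'E'
from st import *
st()
for n,r,f in(('scene',(235,120,385,255),5),):
    p,d=save(n,n+'2'); a=p[r[1]:r[3],r[0]:r[2]]; cv2.imwrite(f'pics/{n}2a.png',cv2.resize(a,None,fx=f,fy=f,interpolation=cv2.INTER_CUBIC)[:,:,::-1])
E
```

```text
t2.87 p [ 0.4836 -0.2334  0.0589] jawyaw 1.90 tilt [0.019 0.027] F [ 0.  -0.1  0.4] w 0.0256 q [-0.58  0.37  1.87  0.    0.87 -0.61]
```

View pics/scene2a.png

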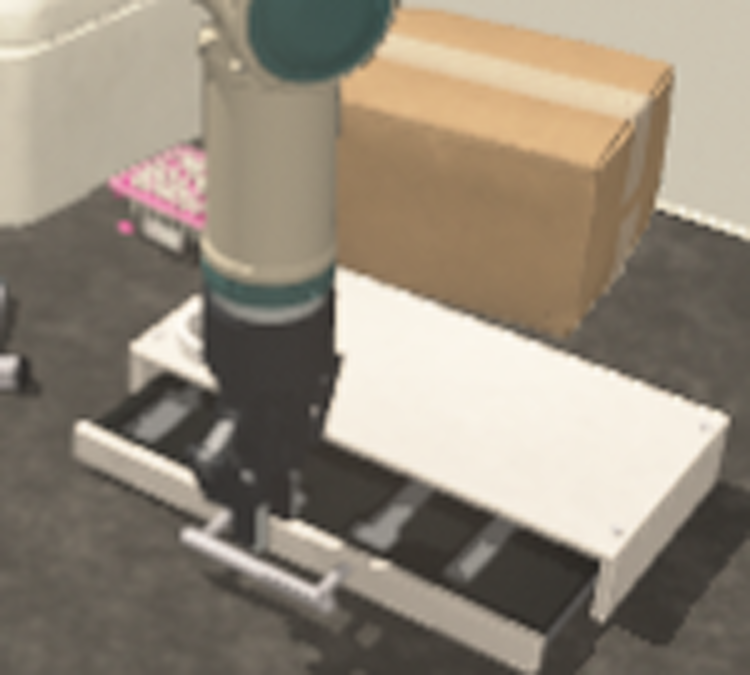

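```bash
cat >> st.py <<'E'
def goal(p,yaw):
    o,M=st(); a=np.radians(yaw); z=np.array([np.cos(a),np.sin(a),0]); y=np.array([0,0,-1.]); x=np.cross(y,z)
    Rg=np.c_[x,y,z]; rv=np.degrees(R.from_matrix(Rg@M.T).as_rotvec())
    print('shift mm',np.round((np.array(p)-o['ee_pos'])*1000,1),'rot deg',np.round(rv,2))
E
python3 -c "
from st import *
goal([.478,-.2335,.022],1.6)"
```

```text
t2.92 p [ 0.4842 -0.2338  0.0598] jawyaw 1.90 tilt [0.02  0.029] F [-0.4 -0.7  0.8] w 0.0257 q [-0.58  0.37  1.87  0.    0.87 -0.61]
shift mm [ -6.2   0.3 -37.8] rot deg [ 1.08  1.67 -0.28]
```

Request:
{"api": "arm_command", "payload": {"plan": [[[0.7,-0.006,0,0,1.1,1.7,-0.3],[0.7,0,0,0,0,0,0],[0.7,0,0,0,0,0,0]]]}}

```text
clock: 3.17
ee_pos: [0.4797, -0.2342, 0.0631]
tcp_rot: [-0.507, 0.491, -0.494, 0.507]
force: [0.2, -0.7, 1.7]
width: 0.0257
```

```bash
python3 -c "
from st import *
goal([.478,-.2335,.022],1.6)"
```

```text
t3.17 p [ 0.4797 -0.2342  0.0631] jawyaw 1.65 tilt [0.002 0.004] F [ 0.2 -0.7  1.7] w 0.0257 q [-0.58  0.37  1.85  0.    0.91 -0.61]
shift mm [ -1.7   0.7 -41.1] rot deg [ 0.14  0.21 -0.05]
```

Request:
{"api": "arm_command", "payload": {"plan": [[[0.7,-0.001,0,-0.012,0,0,0],[0.7,0,0,-0.012,0,0,0],[0.7,0,0,-0.012,0,0,0],[0.7,0,0,-0.006,0,0,0],[0.7,0,0,0,0,0,0]]]}}

```text
clock: 3.58
ee_pos: [0.4828, -0.2362, 0.0247]
tcp_rot: [-0.506, 0.486, -0.499, 0.509]
force: [-0.8, -0.6, -0.7]
width: 0.0257
```

```bash
python3 -c "
from st import *
goal([.478,-.2335,.022],1.6)"
```

```text
t3.58 p [ 0.4828 -0.2362  0.0247] jawyaw 1.68 tilt [0.011 0.016] F [-0.8 -0.6 -0.7] w 0.0257 q [-0.58  0.42  1.89  0.    0.81 -0.61]
shift mm [-4.8  2.7 -2.7] rot deg [ 0.58  0.91 -0.07]
```

Descended without contact; close and pull.

Request:
{"api": "arm_command", "payload": {"plan": [[[0.7,-0.002,0,-0.002,0.6,0.9,0],[0.9,0,0,0,0,0,0],[1,0,0,0,0,0,0],[1,0,0,0,0,0,0],[1,0,0,0,0,0,0]]]}}

```text
clock: 4.0
ee_pos: [0.4801, -0.2362, 0.0236]
tcp_rot: [0.507, -0.493, 0.492, -0.507]
force: [-0.5, 0.4, -3.1]
width: 0.0087
```

```bash
python3 -c "
from st import *
goal([.478,-.2335,.022],1.6)"
```

```text
t4.00 p [ 0.4801 -0.2362  0.0236] jawyaw 1.68 tilt [-0.001 -0.002] F [-0.5  0.4 -3.1] w 0.0087 q [-0.59  0.43  1.88 -0.    0.83 -0.62]
shift mm [-2.1  2.7 -1.6] rot deg [-0.07 -0.12 -0.08]
```

Request:
{"api": "arm_command", "payload": {"plan": [[[1,-0.012,-0.0003,0,0,0,0],[1,-0.012,-0.0003,0,0,0,0],[1,-0.012,-0.0003,0,0,0,0],[1,-0.012,-0.0003,0,0,0,0],[1,-0.012,-0.0003,0,0,0,0],[1,-0.012,-0.0003,0,0,0,0],[1,-0.012,-0.0003,0,0,0,0],[1,-0.01,-0.0003,0,0,0,0],[1,0,0,0,0,0,0]]]}}

```text
clock: 4.75
ee_pos: [0.3829, -0.2382, 0.0236]
tcp_rot: [-0.504, 0.491, -0.496, 0.509]
force: [1.6, -0.5, -8.4]
width: 0.008
```

```bash
python3 -c "
from st import *
goal([.378,-.2375,.022],1.6)"
```

```text
t4.75 p [ 0.3829 -0.2382  0.0236] jawyaw 1.51 tilt [0.    0.009] F [ 1.6 -0.5 -8.4] w 0.0080 q [-0.72  0.33  2.07  0.01  0.73 -0.75]
shift mm [-4.9  0.7 -1.6] rot deg [-0.01  0.54  0.09]
```

Request:
{"api": "arm_command", "payload": {"plan": [[[1,-0.007,0,0,0,0.5,0],[1,-0.007,0,0,0,0,0],[1,-0.005,0,0,0,0,0],[1,0,0,0,0,0,0]]]}}

```text
clock: 5.08
ee_pos: [0.3818, -0.2381, 0.0235]
tcp_rot: [-0.491, 0.489, -0.509, 0.511]
force: [-3.8, -2.2, 0.3]
width: 0.0082
```

```bash
python3 -c "
from st import *
goal([.378,-.2375,.022],1.6)
for n,r,f in(('scene',(220,150,385,285),4.5),):
    p,d=save(n,n+'3'); a=p[r[1]:r[3],r[0]:r[2]]; cv2.imwrite(f'pics/{n}3a.png',cv2.resize(a,None,fx=f,fy=f,interpolation=cv2.INTER_CUBIC)[:,:,::-1])
"
```

```text
t5.08 p [ 0.3818 -0.2381  0.0235] jawyaw 0.25 tilt [-0.     0.041] F [-3.8 -2.2  0.3] w 0.0082 q [-0.73  0.32  2.1   0.04  0.7  -0.77]
shift mm [-3.8  0.6 -1.5] rot deg [-0.07  2.33  1.35]
```

View pics/scene3a.png

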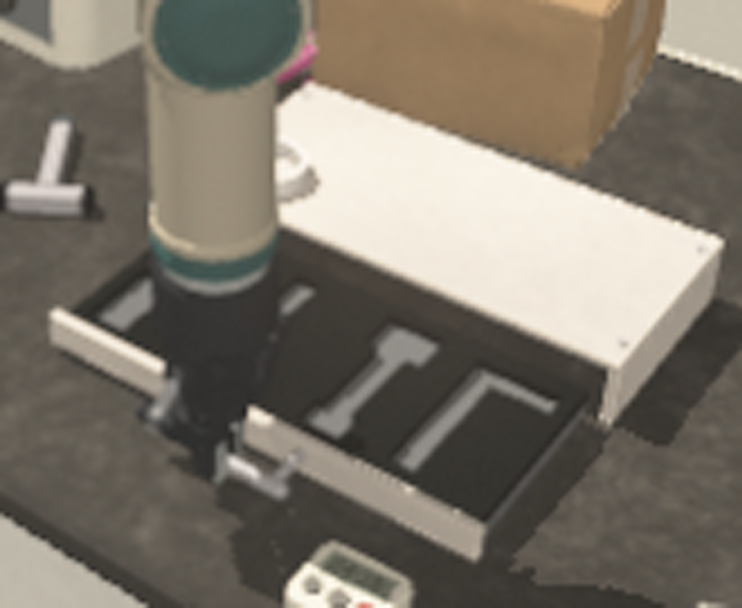

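Request:
{"api": "arm_command", "payload": {"plan": [[[1,0.001,0,0,0,1.5,1],[0.68,0,0,0,0,0,0],[0.68,0,0,0,0,0,0],[0.68,0,0,0.02,0,0,0],[0.68,0,0,0.035,0,0,0],[0.68,-0.01,0.02,0.035,0,0,0],[0.5,-0.01,0.035,0.02,0,0,0],[0.5,0,0.038,0,0,0,0],[0.5,0,0.04,0,0,0,0],[0.5,0,0.04,0,0,0,0],[0.5,0,0.04,0,0,0,0],[0.5,0,0.04,0,0,0,0],[0.5,0,0.04,0,0,0,0],[0.5,0,0.03,0,0,0,0],[0.5,0,0,0,0,0,0]]]}}

```text
clock: 6.38
ee_pos: [0.3562, 0.09, 0.1466]
tcp_rot: [-0.496, 0.489, -0.507, 0.508]
force: [-0.8, -0.2, 0.0]
width: 0.0424
```

```bash
python3 -c "
from st import *
st()
for n,r,f in(('scene',(220,150,385,285),4.5),('top',(180,112,332,222),5)):
    p,d=save(n,n+'4'); a=p[r[1]:r[3],r[0]:r[2]]; cv2.imwrite(f'pics/{n}4a.png',cv2.resize(a,None,fx=f,fy=f,interpolation=cv2.INTER_CUBIC)[:,:,::-1])
"
```

```text
t6.38 p [0.3562 0.09   0.1466] jawyaw 0.47 tilt [0.006 0.029] F [-0.8 -0.2  0. ] w 0.0424 q [ 0.06  0.03  2.07 -0.01  1.02  0.06]
```

View pics/scene4a.png

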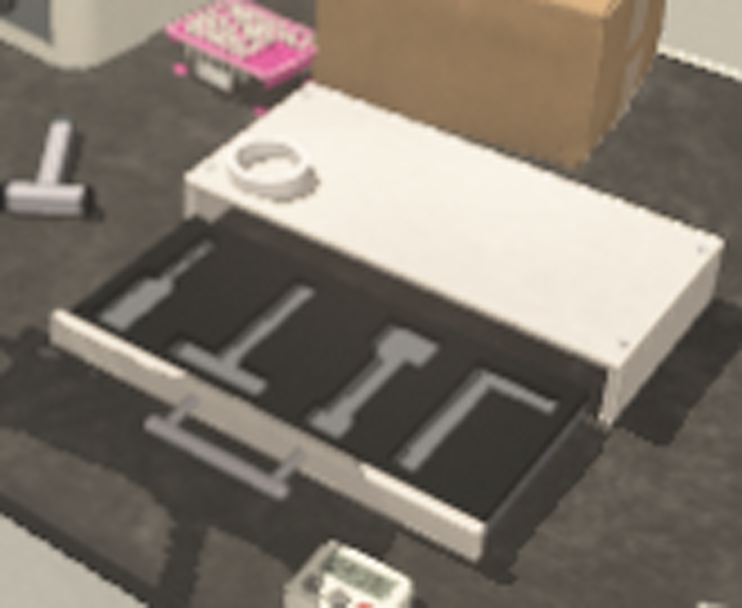

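View pics/top4a.png

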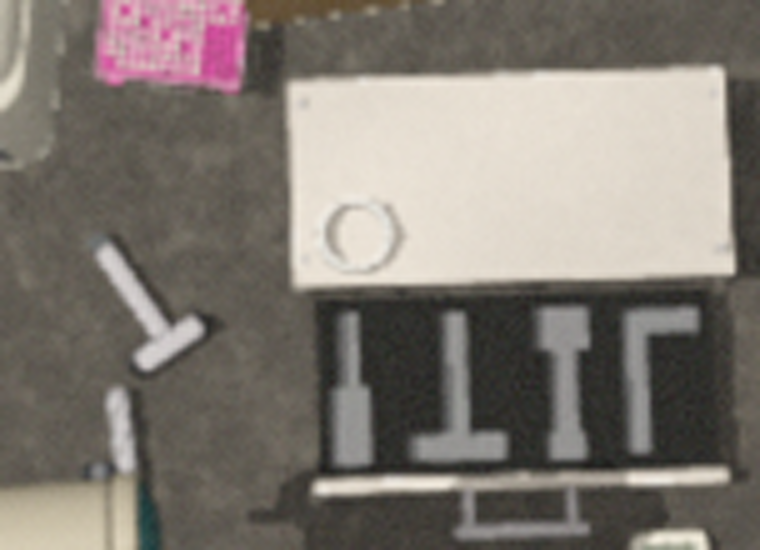

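```bash
python3 - <<'E'
from h import *
np.set_printoptions(precision=4,suppress=True)
p=np.load('pics/top4.npz')['p']; s=np.load('pics/scene4.npz')['p']
print(p[195,274-0],p[185,272],p[185,285],p[185,308],s[225,275],s[228,289])
ch=lambda a:np.where((a.max(2)-a.min(2)<30),a.min(2),0)
for n,im,rt,rh,gt,gh in(('top',p,(258,172,286,206),(301,172,322,205),(271.5,191),(307.5,189)),('scene',s,(257,212,292,239),(305,230,346,257),(276,224),(318,243))):
  for z in(.021,.0255,.030):
    a=onz(n,[gt],z)[0]
    g,w,l=refine(n,im,rt,(a[0],a[1],.025),(-.015,.062),k_t,100,z); print(n,z,'tkey',g[:2],np.degrees(g[2]),w,l.min(0),l.max(0))
    a=onz(n,[gh],z)[0]
    g,w,l=refine(n,im,rh,(a[0],a[1],.025),(-.06,.018),k_h,100,z); print(n,z,'hex',g[:2],np.degrees(g[2]),w,l.min(0),l.max(0))
E
```

```text
[59 59 53] [137 134 132] [49 48 47] [138 138 136] [135 132 127] [60 58 52]
top 0.021 tkey [ 0.4898 -0.186 ] 1.746028401911391 0.015695308822558304 [-0.0474 -0.038 ] [0.0767 0.0392]
top 0.021 hex [ 0.5199 -0.335 ] 2.035883631351143 0.015671578573484383 [-0.0722 -0.0528] [0.0482 0.0093]
top 0.0255 tkey [ 0.4893 -0.1857] 1.8019962832063767 0.016611146418705307 [-0.0473 -0.0378] [0.0764 0.0392]
top 0.0255 hex [ 0.5193 -0.3344] 2.0740092464357964 0.015644530414417532 [-0.0719 -0.0527] [0.0482 0.0092]
top 0.03 tkey [ 0.4889 -0.1855] 1.8359974403815305 0.01655407888362606 [-0.0473 -0.0377] [0.0762 0.0391]
top 0.03 hex [ 0.5186 -0.3338] 2.026498601047317 0.015604255007007066 [-0.0717 -0.0526] [0.0481 0.0092]
scene 0.021 tkey [ 0.4772 -0.1828] 0.8998486346649291 0.007915334323689231 [-0.0718 -0.0353] [0.084 0.033]
scene 0.021 hex [ 0.5195 -0.3326] 0.6127382466726456 0.010873591000210113 [-0.0686 -0.0492] [0.0434 0.0062]
scene 0.0255 tkey [ 0.4732 -0.1858] 0.786392593672539 0.007956894389201366 [-0.0716 -0.0352] [0.0832 0.0327]
scene 0.0255 hex [ 0.5147 -0.3348] 0.6535610357223297 0.010806466085746064 [-0.068  -0.0489] [0.0433 0.0062]
scene 0.03 tkey [ 0.4691 -0.1889] 0.8036758842714212 0.007868835398338155 [-0.0714 -0.035 ] [0.0825 0.0325]
scene 0.03 hex [ 0.5099 -0.337 ] 0.6840675100621096 0.010742612295388355 [-0.0673 -0.0487] [0.0433 0.0062]
```

Request:
{"api": "arm_command", "payload": {"plan": [[[0.5,0.006,0,0,0,0,7],[0.5,0.006,0,0,0,0,7],[0.5,0.006,0,0,0,0,7],[0.5,0.006,0,0,0,0,7],[0.5,0.006,0,0,0,0,7],[0.5,0.006,0,0,0,0,7],[0.5,0.006,0,0,0,0,7],[0.5,0.006,0,0,0,0,7],[0.5,0.006,0,0,0,0,7],[0.5,0.006,0,0,0,0,7],[0.5,0.006,0,0,0,0,7],[0.5,0.006,0,0,0,0,7],[0.5,0.006,0,0,0,0,7],[0.5,0.002,0,0,0,0,6],[0.5,0,0,0,0,0,0],[0.5,0,0,0,0,0,0]]]}}

```text
clock: 7.82
ee_pos: [0.4389, 0.0512, 0.1471]
tcp_rot: [-0.699, -0.061, 0.052, 0.71]
force: [-0.2, 0.2, 1.1]
width: 0.0428
```

```bash
python3 -c "
from st import *
goal([.4354,.0907,.07],98)
"
```

```text
t7.82 p [0.4389 0.0512 0.1471] jawyaw 99.19 tilt [0.015 0.015] F [-0.2  0.2  1.1] w 0.0428 q [-0.06  0.15  1.93  0.02  1.06 -1.8 ]
shift mm [ -3.5  39.5 -77.1] rot deg [-0.97  0.7  -1.18]
```

Request:
{"api": "arm_command", "payload": {"plan": [[[0.5,-0.002,0.02,-0.02,-1,0.7,-1.2],[0.5,-0.001,0.019,-0.02,0,0,0],[0.5,0,0,-0.02,0,0,0],[0.5,0,0,-0.015,0,0,0],[0.5,0,0,0,0,0,0],[0.5,0,0,0,0,0,0]]]}}

```text
clock: 8.32
ee_pos: [0.4367, 0.0839, 0.0715]
tcp_rot: [0.708, 0.041, -0.038, -0.704]
force: [0.1, -0.3, 0.2]
width: 0.0427
```

```bash
python3 -c "
from st import *
goal([.4354,.0907,.018],98)
for n,r,f in(('scene',(150,110,260,225),5),):
    p,d=save(n,n+'5'); a=p[r[1]:r[3],r[0]:r[2]]; cv2.imwrite(f'pics/{n}5a.png',cv2.resize(a,None,fx=f,fy=f,interpolation=cv2.INTER_CUBIC)[:,:,::-1])
"
```

```text
t8.32 p [0.4367 0.0839 0.0715] jawyaw 96.40 tilt [ 0.004 -0.005] F [ 0.1 -0.3  0.2] w 0.0427 q [ 0.04  0.25  2.02 -0.01  0.86 -1.64]
shift mm [ -1.3   6.8 -53.5] rot deg [0.25 0.26 1.6 ]
```

View pics/scene5a.png

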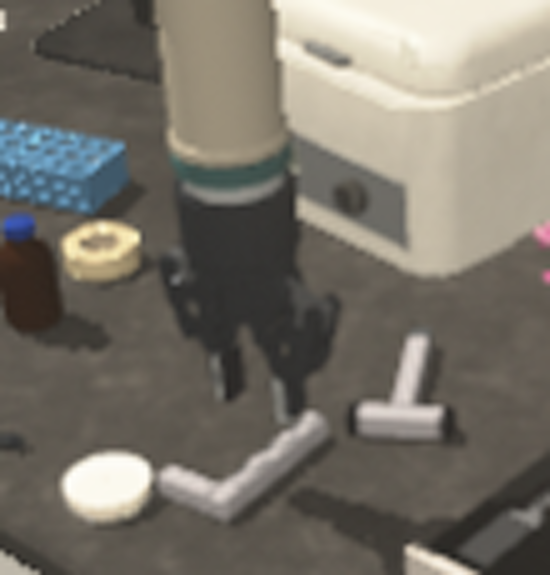

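Request:
{"api": "arm_command", "payload": {"plan": [[[0.5,-0.001,0.006,0,0.2,0.3,1.6],[0.5,0,0.001,-0.015,0,0,0],[0.5,0,0,-0.015,0,0,0],[0.5,0,0,-0.012,0,0,0],[0.5,0,0,0,0,0,0],[0.5,0,0,0,0,0,0]]]}}

```text
clock: 8.87
ee_pos: [0.4412, 0.0907, 0.035]
tcp_rot: [0.705, 0.054, -0.045, -0.705]
force: [-0.1, -0.2, 0.3]
width: 0.0426
```

```bash
python3 -c "
from st import *
goal([.4354,.0907,.018],98)
"
```

```text
t8.87 p [0.4412 0.0907 0.035 ] jawyaw 98.01 tilt [ 0.013 -0.001] F [-0.1 -0.2  0.3] w 0.0426 q [ 0.05  0.31  2.07  0.    0.75 -1.66]
shift mm [ -5.8  -0.  -17. ] rot deg [-0.05  0.74 -0.01]
```

Request:
{"api": "arm_command", "payload": {"plan": [[[0.5,-0.005,0,-0.006,0,0.7,0],[0.5,-0.001,0,-0.008,0,0,0],[0.5,0,0,-0.003,0,0,0],[0.5,0,0,0,0,0,0],[0.5,0,0,0,0,0,0]]]}}

```text
clock: 9.28
ee_pos: [0.4371, 0.0909, 0.0196]
tcp_rot: [-0.705, -0.052, 0.047, 0.706]
force: [-0.5, -0.4, 0.8]
width: 0.0427
```

```bash
python3 -c "
from st import *
goal([.4354,.0907,.018],98)
"
```

```text
t9.28 p [0.4371 0.0909 0.0196] jawyaw 98.03 tilt [0.006 0.001] F [-0.5 -0.4  0.8] w 0.0427 q [ 0.05  0.33  2.09  0.    0.72 -1.66]
shift mm [-1.7 -0.2 -1.6] rot deg [-0.08  0.32 -0.03]
```

Request:
{"api": "arm_command", "payload": {"plan": [[[0.5,0,0,-0.0015,0,0.3,0],[0.9,0,0,0,0,0,0],[1,0,0,0,0,0,0],[1,0,0,0,0,0,0],[1,0,0,0,0,0,0]]]}}

```text
clock: 9.7
ee_pos: [0.4376, 0.091, 0.0187]
tcp_rot: [-0.705, -0.05, 0.049, 0.706]
force: [0.2, -0.2, -2.0]
width: 0.0139
```

```bash
python3 -c "
from st import *
goal([.4354,.0907,.018],98)
"
```

```text
t9.70 p [0.4376 0.091  0.0187] jawyaw 98.03 tilt [0.001 0.001] F [ 0.2 -0.2 -2. ] w 0.0139 q [ 0.05  0.34  2.08  0.    0.72 -1.66]
shift mm [-2.2 -0.3 -0.7] rot deg [-0.08  0.06 -0.03]
```

Request:
{"api": "arm_command", "payload": {"plan": [[[1,0,0,0.015,0,0,0],[1,0,0,0.025,0,0,0],[1,0,0,0.03,0,0,0],[1,0,0,0.03,0,0,0],[1,0,0,0,0,0,0],[1,0,0,0,0,0,0]]]}}

```text
clock: 10.2
ee_pos: [0.4347, 0.0907, 0.1209]
tcp_rot: [-0.705, -0.048, 0.051, 0.706]
force: [-0.4, 1.0, -0.9]
width: 0.0137
```

```bash
python3 -c "
from st import *
st()
for n,r,f in(('scene',(150,90,260,225),5),('top',(150,140,240,225),6)):
    p,d=save(n,n+'6'); a=p[r[1]:r[3],r[0]:r[2]]; cv2.imwrite(f'pics/{n}6a.png',cv2.resize(a,None,fx=f,fy=f,interpolation=cv2.INTER_CUBIC)[:,:,::-1])
"
```

```text
t10.20 p [0.4347 0.0907 0.1209] jawyaw 98.03 tilt [-0.005  0.002] F [-0.4  1.  -0.9] w 0.0137 q [ 0.05  0.19  1.95  0.    1.01 -1.66]
```

View pics/scene6a.png

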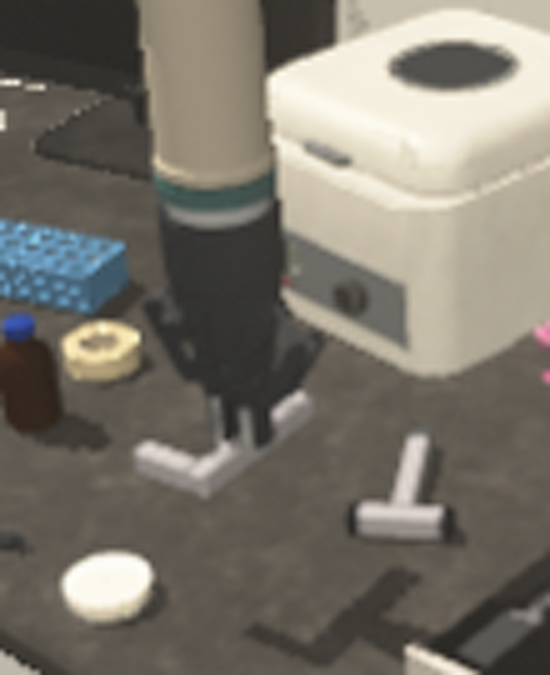

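View pics/top6a.png

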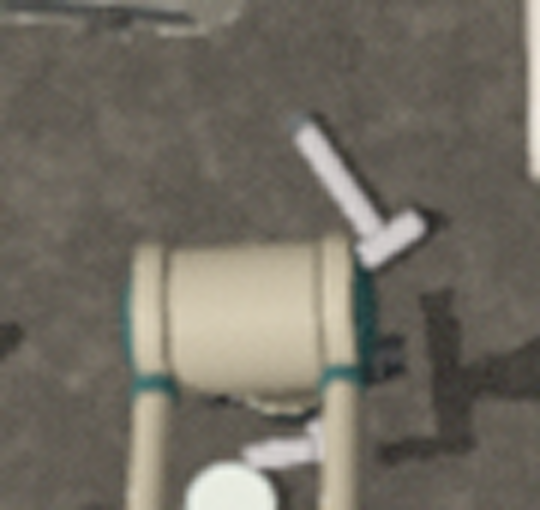

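```bash
python3 - <<'E'
from h import *
np.set_printoptions(precision=4,suppress=True)
p=np.load('pics/top6.npz')['p']
q=max(comp('top',p,(189,209,203,217),150,10),key=len)
W=onz('top',q,.111); l=local(W,(.4347,.0907,np.radians(188.03)))
print(len(q)/16,l.min(0),l.max(0)); 
m=(l[:,1]<-.02)&(l[:,1]>-.045); print(l[m].mean(0), l[:,1].min())
cv2.imwrite('pics/m6.png',cv2.resize(p[205:222,185:210],None,fx=20,fy=20)[:,:,::-1])
E
```

```text
44.5 [ 0.0225 -0.053 ] [ 0.048  -0.0033]
[ 0.0382 -0.032 ] -0.05301416016868734
```

View pics/m6.png

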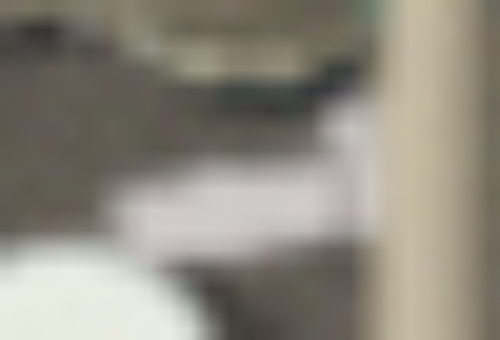

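Request:
{"api": "arm_command", "payload": {"plan": [[[1,0.003,-0.016,0,0,0,-6.9],[1,0.003,-0.016,0,0,0,-6.9],[1,0.003,-0.016,0,0,0,-6.9],[1,0.003,-0.016,0,0,0,-6.9],[1,0.003,-0.016,0,0,0,-6.9],[1,0.003,-0.016,0,0,0,-6.9],[1,0.003,-0.016,0,0,0,-6.9],[1,0.003,-0.016,0,0,0,-6.9],[1,0.003,-0.016,0,0,0,-6.9],[1,0.003,-0.016,0,0,0,-6.9],[1,0.003,-0.016,0,0,0,-6.9],[1,0.003,-0.016,0,0,0,-6.9],[1,0.003,-0.016,0,0,0,-6.9],[1,0.003,-0.016,0,0,0,-6.9],[1,0.003,-0.016,0,0,0,-6.9],[1,0.003,-0.016,0,0,0,-6.9],[1,0.003,-0.016,0,0,0,-6.9],[1,0.003,-0.016,0,0,0,-6.9],[1,0.003,-0.016,0,0,0,-6.9],[1,0.003,-0.016,0,0,0,-6.9]]]}}

```text
clock: 11.97
ee_pos: [0.4725, -0.2344, 0.0844]
tcp_rot: [-0.262, 0.674, -0.632, 0.279]
force: [-0.3, -0.7, -0.3]
width: 0.014
```

```bash
python3 -c "
from st import *
goal([.52,-.3346,.1],-88)
"
```

```text
t11.97 p [ 0.4725 -0.2344  0.0844] jawyaw -44.96 tilt [-0.045 -0.045] F [-0.3 -0.7 -0.3] w 0.0140 q [-0.63  0.36  1.81  0.06  1.01  0.12]
shift mm [  47.5 -100.2   15.6] rot deg [ -3.51   1.38 -42.96]
```

Request:
{"api": "arm_command", "payload": {"plan": [[[1,0.006,-0.013,0.01,-0.5,0.2,-6.2],[1,0.006,-0.014,0.006,-0.5,0.2,-6.2],[1,0.006,-0.014,0.004,-0.5,0.2,-6.2],[1,0.006,-0.014,0.003,-0.5,0.2,-6.2],[1,0.006,-0.014,0.003,-0.5,0.2,-6.2],[1,0.006,-0.014,0.002,-0.5,0.2,-6.2],[1,0.006,-0.014,0,-0.5,0.2,-5],[1,0,0,0,0,0,0],[1,0,0,0,0,0,0]]]}}

```text
clock: 12.72
ee_pos: [0.5067, -0.3335, 0.0932]
tcp_rot: [-0.008, 0.716, -0.698, -0.006]
force: [0.2, 0.8, -0.7]
width: 0.0139
```

```bash
python3 -c "
from st import *
goal([.52,-.3346,.1],-88)
"
```

```text
t12.72 p [ 0.5067 -0.3335  0.0932] jawyaw -89.85 tilt [ 0.02  -0.026] F [ 0.2  0.8 -0.7] w 0.0139 q [-0.7   0.45  1.62  0.01  1.1   0.86]
shift mm [13.3 -1.1  6.8] rot deg [-1.45 -1.18  1.83]
```

Request:
{"api": "arm_command", "payload": {"plan": [[[1,0.01,-0.001,0,-1.4,-1.2,1.8],[1,0.004,0,-0.008,0,0,0],[1,0,0,-0.008,0,0,0],[1,0,0,-0.008,0,0,0],[1,0,0,0,0,0,0],[1,0,0,0,0,0,0]]]}}

```text
clock: 13.22
ee_pos: [0.5156, -0.3284, 0.0606]
tcp_rot: [-0.019, 0.711, -0.703, 0.011]
force: [0.9, -0.7, -1.0]
width: 0.0136
```

```bash
python3 -c "
from st import *
goal([.52,-.3346,.06],-88)
for n,r,f in(('scene',(255,130,385,265),5),('top',(232,132,332,222),7)):
    p,d=save(n,n+'7'); a=p[r[1]:r[3],r[0]:r[2]]; cv2.imwrite(f'pics/{n}7a.png',cv2.resize(a,None,fx=f,fy=f,interpolation=cv2.INTER_CUBIC)[:,:,::-1])
"
```

```text
t13.22 p [ 0.5156 -0.3284  0.0606] jawyaw -87.59 tilt [ 0.011 -0.012] F [ 0.9 -0.7 -1. ] w 0.0136 q [-0.68  0.48  1.66  0.    1.02  0.85]
shift mm [ 4.4 -6.2 -0.6] rot deg [-0.69 -0.68 -0.42]
```

View pics/scene7a.png

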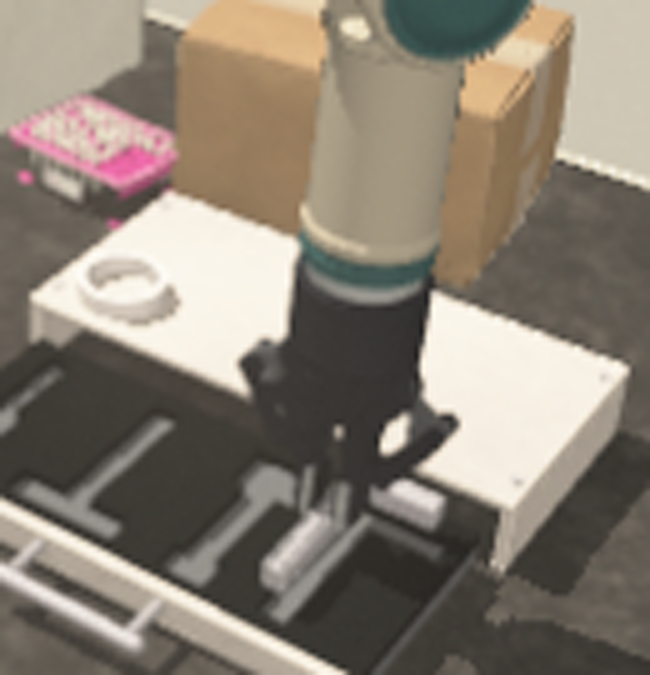

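View pics/top7a.png

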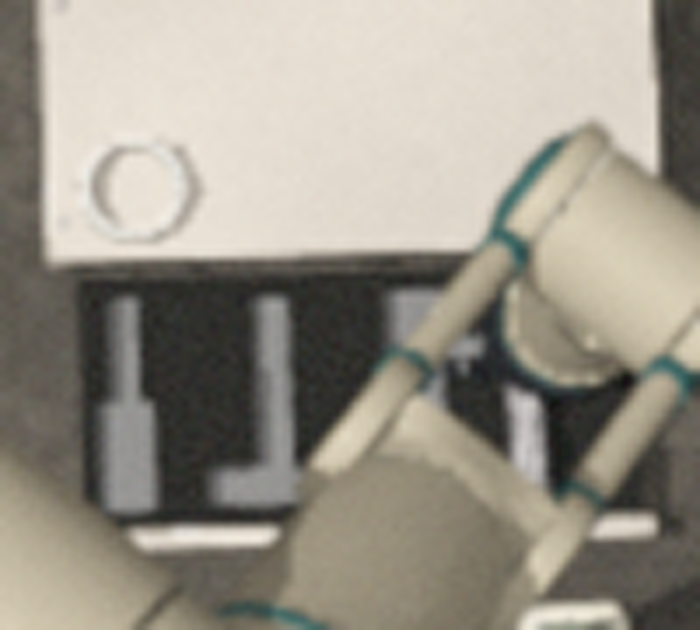

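Request:
{"api": "arm_command", "payload": {"plan": [[[1,0.004,-0.006,0,-0.7,-0.7,-0.4],[1,0,0,0,0,0,0],[1,0,0,-0.004,0,0,0],[1,0,0,0,0,0,0]]]}}

```text
clock: 13.65
ee_pos: [0.5208, -0.3363, 0.0583]
tcp_rot: [0.01, -0.706, 0.708, -0.014]
force: [-0.5, 0.5, -1.4]
width: 0.014
```

```bash
cat >> st.py <<'E'
def snap(tag,sets):
    for n,r,f in sets:
        p,d=save(n,n+tag); a=p[r[1]:r[3],r[0]:r[2]]; cv2.imwrite(f'pics/{n}{tag}a.png',cv2.resize(a,None,fx=f,fy=f,interpolation=cv2.INTER_CUBIC)[:,:,::-1])
E
python3 -c "
from st import *
goal([.52,-.3346,.053],-88)
snap('8',(('scene',(290,200,360,265),9),('top',(290,170,332,210),14)))
"
```

```text
t13.65 p [ 0.5208 -0.3363  0.0583] jawyaw -88.06 tilt [-0.004  0.004] F [-0.5  0.5 -1.4] w 0.0140 q [-0.69  0.48  1.66 -0.    0.99  0.85]
shift mm [-0.8  1.7 -5.3] rot deg [0.23 0.26 0.06]
```

View pics/scene8a.png

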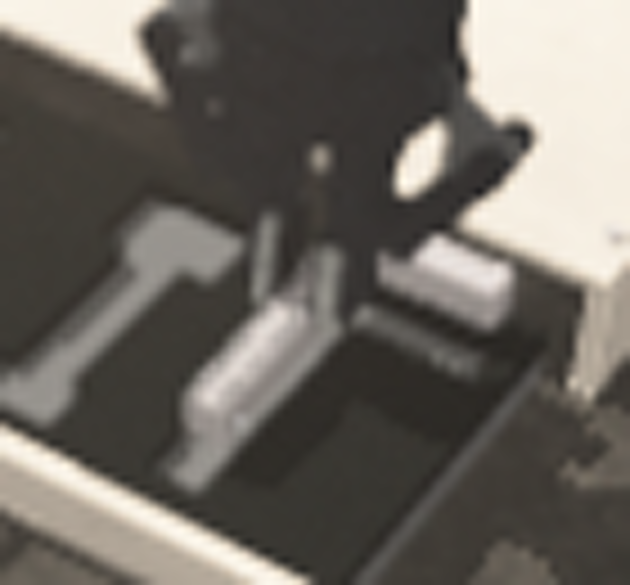

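View pics/top8a.png

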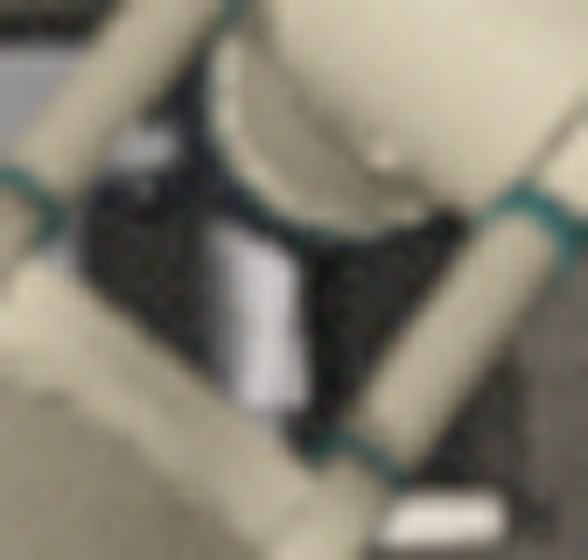

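```bash
python3 - <<'E'
from h import *
np.set_printoptions(precision=4,suppress=True)
zb=.0583-.0187
p=np.load('pics/top8.npz')['p']
for q in comp('top',p,(303,186,313,201),160,8):
    for z in(zb+.009,zb+.018):
        W=onz('top',q,z); l=local(W,(.5208,-.3363,np.radians(1.94))); print(len(q)/16,z,l.min(0),l.max(0))
        m=(l[:,0]>-.062)&(l[:,0]<-.045); print('  yc',l[m,1].mean(),np.ptp(l[m,1]))
s=np.load('pics/scene8.npz')['p']
# expected tool -x end corners, bottom/top in scene
c,sn=np.cos(np.radians(1.94)),np.sin(np.radians(1.94))
def wp(x,y,z): return [.5208+c*x-sn*y,-.3363+sn*x+c*y,z]
P=[wp(-.07,y,z) for y in(.008,-.008) for z in(zb,zb+.018)]+[wp(.046,-.052,zb+.018),wp(.03,-.052,zb+.018),wp(.03,-.052,zb)]
print((proj('scene',P)-[290,200]+.45)*9)
E
```

```text
33.0 0.0486 [-0.0602 -0.0072] [-0.0147  0.0071]
  yc 0.0008235932604425967 0.01296216637397831
33.0 0.0576 [-0.0611 -0.0059] [-0.0157  0.0083]
  yc 0.0020674945587513846 0.01290061963703543
[[176.6882 437.1936]
 [181.2069 395.2963]
 [220.8519 458.3367]
 [225.8549 416.353 ]
 [519.8943 273.8445]
 [498.157  300.0305]
 [490.7712 341.4384]]
```

Request:
{"api": "arm_command", "payload": {"plan": [[[1,0,0.001,-0.002,0.2,0.3,0],[1,0,0,-0.003,0,0,0],[1,0,0,-0.002,0,0,0],[1,0,0,0,0,0,0]]]}}

```text
clock: 14.08
ee_pos: [0.5213, -0.3355, 0.0516]
tcp_rot: [0.012, -0.707, 0.707, -0.012]
force: [-0.4, -0.1, -1.8]
width: 0.0138
```

```bash
python3 -c "
from st import *
goal([.52,-.335,.0397],-88)
"
```

```text
t14.08 p [ 0.5213 -0.3355  0.0516] jawyaw -88.05 tilt [0.    0.001] F [-0.4 -0.1 -1.8] w 0.0138 q [-0.68  0.49  1.66 -0.    0.98  0.85]
shift mm [ -1.3   0.5 -11.9] rot deg [0.06 0.   0.05]
```

Request:
{"api": "arm_command", "payload": {"plan": [[[1,-0.0013,0,-0.003,0,0,0],[1,-0.0005,0,-0.003,0,0,0],[1,0,0,-0.002,0,0,0],[1,0,0,0,0,0,0]]]}}

```text
clock: 14.42
ee_pos: [0.5211, -0.3357, 0.0493]
tcp_rot: [0.01, -0.706, 0.708, -0.014]
force: [0.6, -0.5, -1.5]
width: 0.0138
```

```bash
python3 -c "
from st import *
goal([.52,-.335,.0397],-88)
snap('9',(('scene',(290,200,360,265),9),))
"
```

```text
t14.42 p [ 0.5211 -0.3357  0.0493] jawyaw -88.04 tilt [-0.005  0.003] F [ 0.6 -0.5 -1.5] w 0.0138 q [-0.68  0.49  1.67  0.    0.97  0.85]
shift mm [-1.1  0.7 -9.6] rot deg [0.19 0.27 0.04]
```

View pics/scene9a.png

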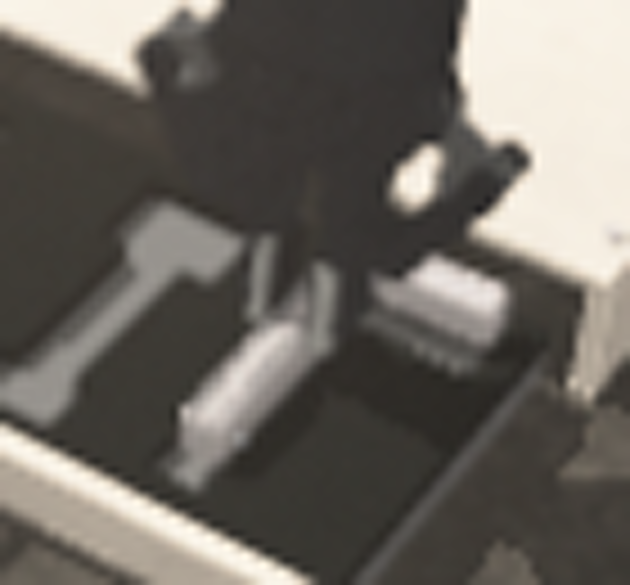

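```bash
python3 - <<'E'
from h import *
np.set_printoptions(precision=1,suppress=True)
def wp(x,y,z,X,Y,a=1.95):
    c,s=np.cos(np.radians(a)),np.sin(np.radians(a)); return [X+c*x-s*y,Y+s*x+c*y,z]
f=lambda P:(proj('scene',P)-[290,200]+.45)*9
print('home cut floor corners -x end', f([wp(-.072,y,.021,.5195,-.3346) for y in(.01,-.01)]),'rim',f([wp(-.072,y,.030,.5195,-.3346) for y in(.01,-.01)]))
print('floor short-leg end',f([wp(x,-.054,.021,.5195,-.3346) for x in(.048,.028)]))
print('tool now -x end bottom/top',f([wp(-.07,y,z,.5211,-.3357) for z in(.0306,.0486) for y in(.008,-.008) ]))
print('short end bottom/top',f([wp(x,-.052,z,.5211,-.3357) for z in(.0306,.0486) for x in(.046,.030) ]))
s=np.load('pics/scene9.npz')['p']
cv2.imwrite('pics/s9b.png',cv2.resize(s[238:256,302:322],None,fx=30,fy=30,interpolation=cv2.INTER_CUBIC)[:,:,::-1])
E
```

```text
home cut floor corners -x end [[156.8 480.5]
 [211.4 507.1]] rim [[158.9 460.1]
 [213.8 486.6]]
floor short-leg end [[506.5 356. ]
 [479.6 389.1]]
tool now -x end bottom/top [[173.4 456.5]
 [217.3 477.7]
 [177.9 415. ]
 [222.2 436.1]]
short end bottom/top [[507.5 334.2]
 [485.9 360.6]
 [514.9 293.3]
 [493.2 319.6]]
```

View pics/s9b.png

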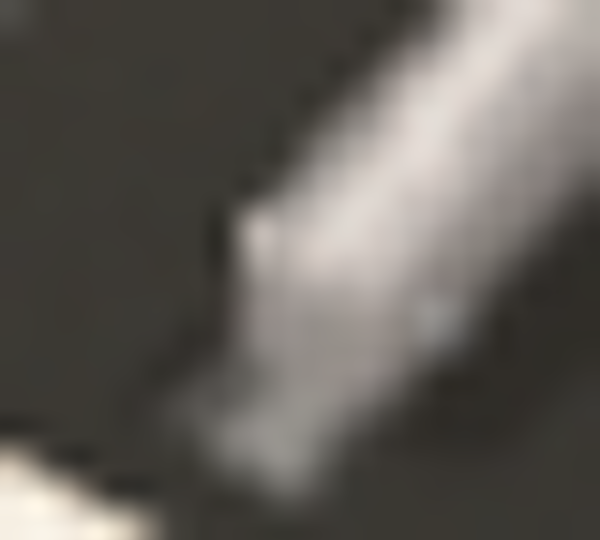

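Request:
{"api": "arm_command", "payload": {"plan": [[[1,-0.002,0.001,-0.003,0.2,0.3,0],[1,-0.001,0,-0.003,0,0,0],[1,-0.001,0,-0.003,0,0,0],[1,0,0,0,0,0,0]]]}}

```text
clock: 14.8
ee_pos: [0.5212, -0.3359, 0.0495]
tcp_rot: [0.008, -0.705, 0.709, -0.015]
force: [0.8, -0.5, -1.3]
width: 0.0138
```

```bash
python3 -c "
from st import *
goal([.52,-.335,.0397],-88)
"
```

```text
t14.80 p [ 0.5212 -0.3359  0.0495] jawyaw -88.09 tilt [-0.01   0.005] F [ 0.8 -0.5 -1.3] w 0.0138 q [-0.69  0.49  1.67  0.    0.96  0.85]
shift mm [-1.2  0.9 -9.8] rot deg [0.27 0.6  0.09]
```

Request:
{"api": "arm_command", "payload": {"plan": [[[1,0,0,0.003,0.3,0.6,0],[1,-0.003,0.001,0,0,0,0],[1,0,0,0,0,0,0],[1,0,0,-0.003,0,0,0],[1,0,0,-0.004,0,0,0]]]}}

```text
clock: 15.22
ee_pos: [0.5176, -0.3348, 0.0452]
tcp_rot: [-0.012, 0.708, -0.706, 0.011]
force: [-2.8, 1.9, 11.2]
width: 0.0137
```

```bash
python3 -c "
from st import *
goal([.52,-.335,.0397],-88)
"
```

```text
t15.22 p [ 0.5176 -0.3348  0.0452] jawyaw -88.10 tilt [ 0.002 -0.002] F [-2.8  1.9 11.2] w 0.0137 q [-0.69  0.5   1.68  0.    0.97  0.85]
shift mm [ 2.4 -0.2 -5.5] rot deg [-0.08 -0.1   0.1 ]
```

Request:
{"api": "arm_command", "payload": {"plan": [[[1,0,0,-0.004,0,0,0],[1,0,0,-0.004,0,0,0],[1,0,0,-0.005,0,0,0]]]}}

```text
clock: 15.47
ee_pos: [0.5228, -0.3347, 0.0441]
tcp_rot: [0.007, -0.707, 0.707, -0.015]
force: [-3.3, 7.9, 33.7]
width: 0.0138
```

```bash
python3 -c "
from st import *
goal([.52,-.335,.0397],-88)
snap('10',(('scene',(290,200,360,265),9),))
"
```

```text
t15.47 p [ 0.5228 -0.3347  0.0441] jawyaw -88.20 tilt [-0.011  0.001] F [-3.3  7.9 33.7] w 0.0138 q [-0.69  0.5   1.68  0.01  0.96  0.85]
shift mm [-2.8 -0.3 -4.4] rot deg [0.04 0.64 0.2 ]
```

View pics/scene10a.png

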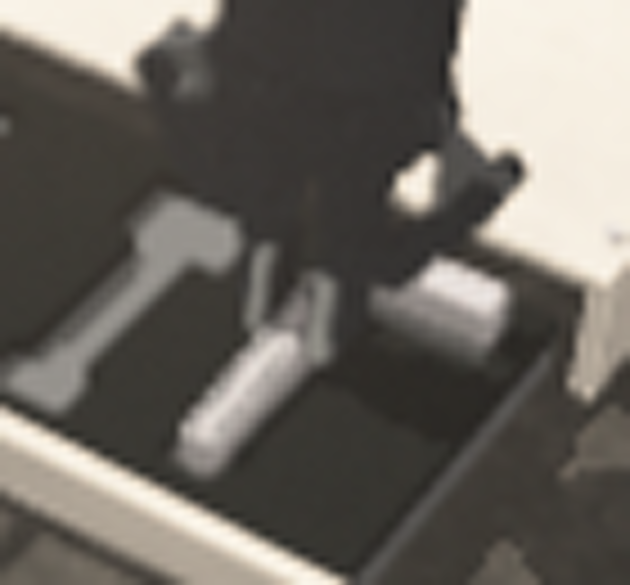

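Request:
{"api": "arm_command", "payload": {"plan": [[[1,-0.002,0,0,0,0.6,0],[1,-0.002,-0.0015,-0.004,0,0,0],[1,-0.001,0.002,-0.005,0,0,0.5],[1,-0.001,-0.002,-0.005,0,0,-1],[1,-0.001,0,-0.005,0,0,0.5]]]}}

```text
clock: 15.93
ee_pos: [0.5267, -0.3351, 0.044]
tcp_rot: [-0.0, -0.705, 0.709, -0.02]
force: [-3.7, 5.0, 29.9]
width: 0.0134
```

```bash
python3 -c "
from st import *
goal([.52,-.335,.0397],-88)
"
```

```text
t15.93 p [ 0.5267 -0.3351  0.044 ] jawyaw -88.45 tilt [-0.028  0.006] F [-3.7  5.  29.9] w 0.0134 q [-0.69  0.5   1.68  0.02  0.94  0.85]
shift mm [-6.7  0.1 -4.3] rot deg [0.29 1.64 0.45]
```

Request:
{"api": "arm_command", "payload": {"plan": [[[1,-0.002,0,0.003,0,1.5,0.4],[0.7,0,0,0,0,0,0],[0.6,0,0,0,0,0,0],[0.6,0,0,0.02,0,0,0],[0.6,0,0,0.03,0,0,0],[0.6,0,0,0.03,0,0,0],[0.6,-0.02,0.03,0.03,0,0,0],[0.6,-0.02,0.035,0.0,0,0,0],[0.6,-0.02,0.035,0.0,0,0,0],[0.6,-0.02,0.035,0.0,0,0,0],[1,0,0,0,0,0,0],[1,0,0,0,0,0,0]]]}}

```text
clock: 16.93
ee_pos: [0.4374, -0.1995, 0.1424]
tcp_rot: [-0.015, 0.709, -0.705, 0.007]
force: [0.2, 0.4, -0.1]
width: 0.0112
```

```bash
python3 -c "
from st import *
st()
snap('11',(('scene',(240,190,360,280),6),('top',(232,132,332,222),7)))
"
```

```text
t16.93 p [ 0.4374 -0.1995  0.1424] jawyaw -88.28 tilt [ 0.011 -0.006] F [ 0.2  0.4 -0.1] w 0.0112 q [-0.57  0.22  1.84 -0.    1.09  0.97]
```

View pics/scene11a.png

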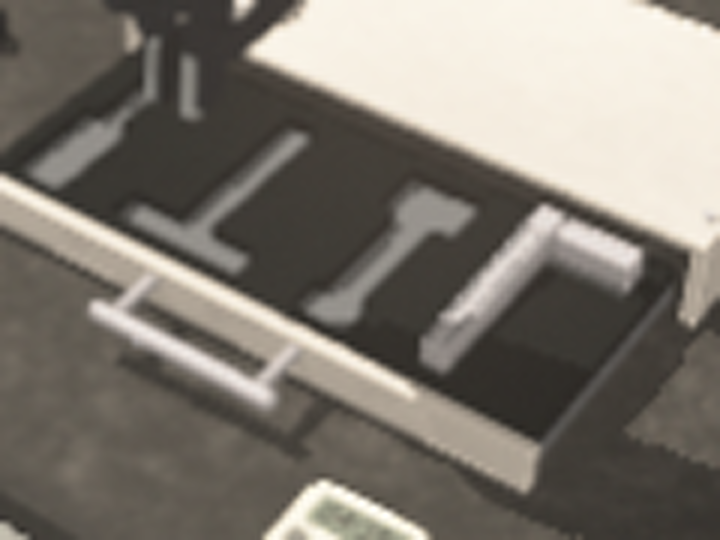

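View pics/top11a.png

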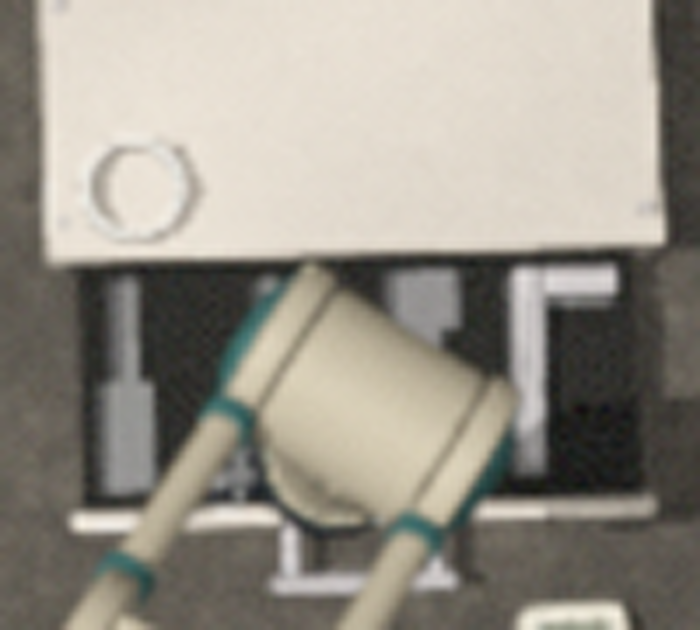

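```bash
python3 - <<'E'
from h import *
np.set_printoptions(precision=4,suppress=True)
z=np.load('pics/top11.npz');p=z['p'];C=cloud('top',z['d'])
m=(p.min(2)>150); roi=np.zeros_like(m); roi[169:200,303:321]=1; m&=roi
m=cv2.erode(m.astype(np.uint8),np.ones((1,2)))>0
def near(m):
    P=C[m]; P=P[(P[:,2]>.01)&(P[:,2]<.07)]; return P
for v0,v1 in((169,174),(174,180),(180,186),(186,192),(192,200)):
    k=m.copy(); k[:v0]=0;k[v1:]=0; P=near(k); print(v0,len(P),np.median(P[:,2]),P[:,2].mean(), P.mean(0))
d=(p.max(2)<75); r2=np.zeros_like(d); r2[180:195,310:322]=1; P=near(d&r2); print('tray',len(P),P[:,2].mean())
d[:]=0; d[135:165,300:320]=1; print('roof',C[d][:,2].mean())
z=np.load('pics/scene11.npz');s=z['p'];C=cloud('scene',z['d'])
m=(s.min(2)>170); roi=np.zeros_like(m); roi[222:254,308:349]=1; m&=roi
for u0 in range(308,348,6):
    k=m.copy(); k[:,:u0]=0;k[:,u0+6:]=0; P=near(k); 
    if len(P): print('s',u0,len(P),P.mean(0),np.median(P[:,2]))
g,w,l=None,None,None
for z in(.03,.035,.04):
  for n,im,r,gg,th in(('top',p,(301,165,322,202),(307.5,184),150),('scene',s,(306,220,350,254),(321,237),150)):
    a=onz(n,[gg],z)[0]
    g,w,l=refine(n,im,r,(a[0],a[1],.025),(-.06,.018),k_h,th,z); print(n,z,'hex',g[:2],np.degrees(g[2]),w,l.min(0),l.max(0))
E
```

```text
169 52 0.04646670124410501 0.044819936545368005 [ 0.5718 -0.3577  0.0448]
174 24 0.0451709600452016 0.04586393338002406 [ 0.5514 -0.3352  0.0459]
180 19 0.04414987133305304 0.044953697432945056 [ 0.5271 -0.3363  0.045 ]
186 14 0.04092819016407956 0.041154825603386236 [ 0.5007 -0.336   0.0412]
192 3 0.041160940415746916 0.04246080515991187 [ 0.4862 -0.3334  0.0425]
tray 179 0.030062969163452025
roof 0.06443262002913608
s 314 13 [ 0.4911 -0.3335  0.0414] 0.041218978865609546
s 320 29 [ 0.516  -0.3345  0.0432] 0.043370313459953236
s 326 28 [ 0.5512 -0.3347  0.046 ] 0.045833776262124426
s 332 24 [ 0.5666 -0.3474  0.0473] 0.047268352494931
s 338 44 [ 0.5749 -0.3623  0.0497] 0.04856840350369085
s 344 34 [ 0.5873 -0.3726  0.0528] 0.05460709749222953
top 0.03 hex [ 0.5357 -0.3349] -0.4170411388387625 0.014505207234134251 [-0.0534 -0.0607] [0.0681 0.0258]
scene 0.03 hex [ 0.5442 -0.3279] 0.5294966264687239 0.013096373741248599 [-0.0574 -0.0511] [0.1038 0.0201]
top 0.035 hex [ 0.5349 -0.3342] -0.5060376024043379 0.014467845450723684 [-0.0532 -0.0605] [0.0681 0.0258]
scene 0.035 hex [ 0.5387 -0.3304] 0.6365326535174853 0.012829778587558176 [-0.0567 -0.0509] [0.1034 0.0198]
top 0.04 hex [ 0.534  -0.3336] -0.2665659639395447 0.014949341164425105 [-0.0529 -0.0606] [0.0681 0.0255]
scene 0.04 hex [ 0.5333 -0.3329] 0.5252499015259968 0.012737190667828772 [-0.0561 -0.0504] [0.103  0.0198]
```

```bash
cat > meas.py <<'E'
from h import *
np.set_printoptions(precision=4,suppress=True)
def trayshift(pa,pb,uv=(236,168,262,206)):
    # driver cutout + tray front, phase correlation in top view around left part of tray
    pass
def driver(p,n='top',thr=100):
    # rear/front ends of driver cutout handle (gray on black) in world z=.021
    q=[c for c in comp(n,p,(242,168,257,208),thr,20)]
    q=max(q,key=len); q=q[(q[:,1]>0)]
    W=onz(n,q,.021); return W
E
python3 - <<'E'
from meas import *
a=np.load('pics/top4.npz')['p'];b=np.load('pics/top11.npz')['p']
ch=None
for p in(a,b):
    q=comp('top',p,(244,165,256,210),100,10)
    for c in q: 
        W=onz('top',c,.021); print('comp',len(c)/16,W.min(0)[:2],W.max(0)[:2],W.mean(0)[:2])
# front panel: bright row profile at left columns
for p in(a,b):
    c=p[195:215,246:256].min(2).mean(1); print(c.astype(int), (np.arange(195,215)*np.clip(c-120,0,None)).sum()/np.clip(c-120,0,None).sum())
E
```

```text
comp 55.75 [ 0.5871 -0.1214] [ 0.6073 -0.072 ] [ 0.5978 -0.0963]
comp 158.375 [ 0.439  -0.1128] [ 0.5669 -0.0828] [ 0.4904 -0.0976]
comp 31.6875 [ 0.4192 -0.1197] [ 0.4298 -0.071 ] [ 0.4243 -0.096 ]
comp 54.6875 [ 0.5881 -0.1214] [ 0.6073 -0.072 ] [ 0.598  -0.0963]
comp 223.3125 [ 0.4192 -0.12  ] [ 0.5775 -0.0711] [ 0.4812 -0.0981]
[119 119 118 119 120 120 120 120 120 109  66  49 117 185 203 162  75  51
  55  57] 208.75243965074478
[119 118 117 120 123 127 124 101  74 101 160 189 178 130 123 120 101  82
  82  84] 205.77380352644835
```

```bash
python3 - <<'E'
from meas import *
b=np.load('pics/top11.npz')['p']; s=np.load('pics/scene11.npz')['p']
print(b[163:200:1,309].min(1)); print(b[163:176,316].min(1))
for z in(.03,.034,.038):
    for th in (150,170):
        a=onz('top',[(307.5,184)],z)[0]
        g,w,l=refine('top',b,(303,169,322,201),(a[0],a[1],.03),(-.06,.018),k_h,th,z,it=15); print(z,th,'hex',g[:2],np.degrees(g[2]),w,l.min(0),l.max(0))
E
```

```text
[201 205 205 189 137  54  58 135 179 182 178 163 152 151 153 156 157 161
 159 156 159 158 154 142 140 150 163 164 151 122 113 118 115 115 111  96
  74]
[202 201 203 188 121  48  73 156 200 203 188 118  99]
0.03 150 hex [ 0.5357 -0.3349] -0.4170411388353706 0.014505207234175536 [-0.0534 -0.0519] [0.046  0.0088]
0.03 170 hex [ 0.5357 -0.3352] -0.10961882701881932 0.012443415536308294 [-0.0503 -0.0508] [0.045  0.0078]
0.034 150 hex [ 0.535  -0.3344] -0.4421540692868131 0.01447542396445357 [-0.0532 -0.0518] [0.046  0.0087]
0.034 170 hex [ 0.535  -0.3346] -0.13451802890437964 0.012417012258939888 [-0.0501 -0.0507] [0.0449 0.0078]
0.038 150 hex [ 0.5343 -0.3339] -0.47342433950989066 0.014448321393481846 [-0.053  -0.0516] [0.0461 0.0087]
0.038 170 hex [ 0.5345 -0.3342] -0.27240194536281076 0.012388543975093314 [-0.05   -0.0505] [0.0448 0.0078]
```

Request:
{"api": "arm_command", "payload": {"plan": [[[0.6,0.016,-0.022,0,0,0,0],[0.6,0.016,-0.022,0,0,0,0],[0.6,0.016,-0.022,0,0,0,0],[0.6,0.016,-0.022,0,0,0,0],[0.6,0.016,-0.022,0,0,0,0],[0.6,0.013,-0.018,-0.02,0,0,0],[0.6,0,0,-0.02,0,0,0],[0.6,0,0,-0.02,0,0,0],[0.6,0,0,0,0,0,0],[0.6,0,0,0,0,0,0]]]}}

```text
clock: 17.87
ee_pos: [0.5411, -0.3508, 0.071]
tcp_rot: [-0.011, 0.708, -0.706, 0.004]
force: [0.2, 0.2, -0.2]
width: 0.0343
```

```bash
python3 -c "
from st import *
goal([.533,-.335,.075],-88.3)
"
```

```text
t17.87 p [ 0.5411 -0.3508  0.071 ] jawyaw -88.81 tilt [ 0.01  -0.002] F [ 0.2  0.2 -0.2] w 0.0343 q [-0.68  0.51  1.57 -0.01  1.07  0.87]
shift mm [-8.1 15.8  4. ] rot deg [-0.11 -0.59  0.51]
```

Request:
{"api": "arm_command", "payload": {"plan": [[[0.6,-0.008,0.015,0,-0.1,-0.6,0.5],[0.6,0,0,0,0,0,0],[0.6,0,0,-0.008,0,0,0],[0.6,-0.001,0,-0.008,0,0,0],[0.6,-0.001,0,-0.008,0,0,0],[0.6,0,0,0,0,0,0]]]}}

```text
clock: 18.37
ee_pos: [0.534, -0.3407, 0.0472]
tcp_rot: [0.008, -0.705, 0.709, -0.012]
force: [0.2, 0.6, -0.2]
width: 0.0342
```

```bash
python3 -c "
from st import *
goal([.533,-.335,.042],-88.3)
"
```

```text
t18.37 p [ 0.534  -0.3407  0.0472] jawyaw -88.39 tilt [-0.005  0.005] F [ 0.2  0.6 -0.2] w 0.0342 q [-0.68  0.51  1.64 -0.    0.98  0.87]
shift mm [-1.   5.7 -5.2] rot deg [0.29 0.3  0.09]
```

Request:
{"api": "arm_command", "payload": {"plan": [[[0.6,-0.001,0.005,0,0.3,0.3,0],[0.6,0,0.001,-0.003,0,0,0],[0.6,0,0,-0.003,0,0,0],[0.6,0,0,0,0,0,0]]]}}

```text
clock: 18.7
ee_pos: [0.5336, -0.3347, 0.0406]
tcp_rot: [-0.01, 0.707, -0.707, 0.01]
force: [0.2, -0.3, -0.4]
width: 0.0339
```

```bash
python3 -c "
from st import *
goal([.533,-.335,.042],-88.3)
snap('12',(('scene',(290,200,360,265),9),))
"
```

```text
t18.70 p [ 0.5336 -0.3347  0.0406] jawyaw -88.41 tilt [ 0. -0.] F [ 0.2 -0.3 -0.4] w 0.0339 q [-0.67  0.52  1.65  0.    0.97  0.87]
shift mm [-0.6 -0.3  1.4] rot deg [-0.02 -0.    0.11]
```

View pics/scene12a.png

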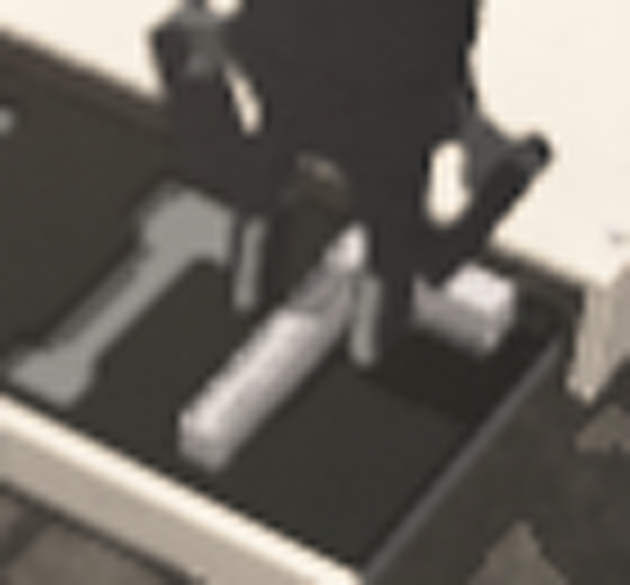

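Request:
{"api": "arm_command", "payload": {"plan": [[[0.9,0,0,0,0,0,0],[1,0,0,0,0,0,0],[1,0,0,0,0,0,0],[1,0,0,0,0,0,0],[1,0,0,0.006,0,0,0],[1,0,0,0.005,0,0,0],[1,0,0,0,0,0,0],[1,0,0,0,0,0,0]]]}}

```text
clock: 19.42
ee_pos: [0.5339, -0.335, 0.0536]
tcp_rot: [0.01, -0.707, 0.707, -0.01]
force: [-0.7, -0.0, -1.3]
width: 0.0141
```

```bash
python3 -c "
from st import *
goal([.5285,-.335,.055],-88.1)
snap('13',(('scene',(290,200,360,265),9),))
"
```

```text
t19.42 p [ 0.5339 -0.335   0.0536] jawyaw -88.41 tilt [-0.001  0.001] F [-0.7 -0.  -1.3] w 0.0141 q [-0.67  0.5   1.64  0.    1.    0.87]
shift mm [-5.4  0.   1.4] rot deg [0.03 0.05 0.31]
```

View pics/scene13a.png

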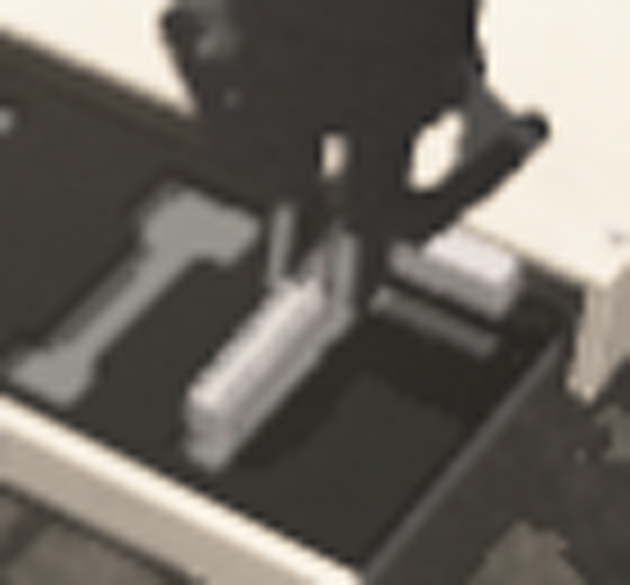

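Request:
{"api": "arm_command", "payload": {"plan": [[[1,-0.005,0,0,0,0,0.3],[1,0,0,0,0,0,0],[1,0,0,0,0,0,0]]]}}

```text
clock: 19.72
ee_pos: [0.5284, -0.335, 0.0536]
tcp_rot: [0.012, -0.707, 0.707, -0.012]
force: [-0.7, -0.5, -0.6]
width: 0.0143
```

```bash
python3 -c "
from st import *
goal([.5290,-.335,.045],-88.1)
snap('14',(('scene',(290,200,360,265),9),('top',(290,160,332,205),13)))
"
```

```text
t19.72 p [ 0.5284 -0.335   0.0536] jawyaw -88.07 tilt [-0.001  0.001] F [-0.7 -0.5 -0.6] w 0.0143 q [-0.68  0.5   1.65  0.    0.99  0.86]
shift mm [ 0.6  0.  -8.6] rot deg [ 0.04  0.06 -0.03]
```

View pics/scene14a.png

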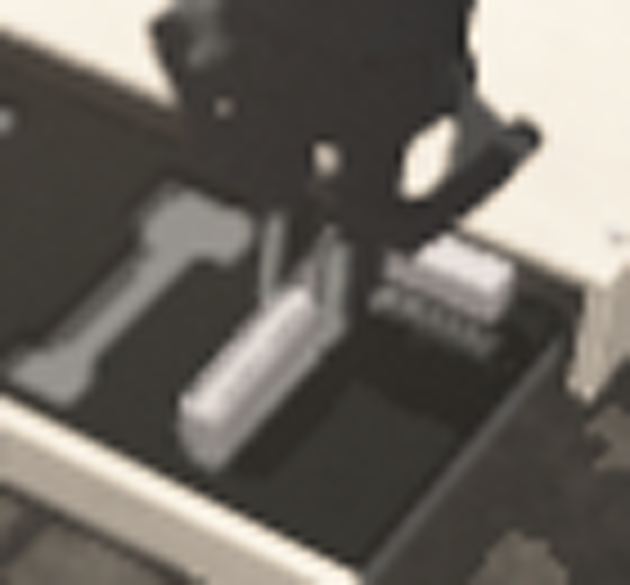

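View pics/top14a.png

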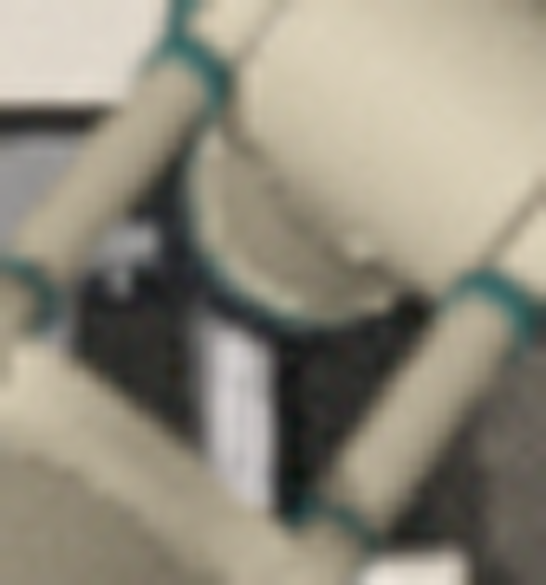

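Request:
{"api": "arm_command", "payload": {"plan": [[[1,-0.0005,0,-0.004,0,0,0],[1,-0.0005,0,-0.004,0,0,0],[1,-0.0005,0,-0.003,0,0,0]]]}}

```text
clock: 20.07
ee_pos: [0.5284, -0.3351, 0.0427]
tcp_rot: [0.01, -0.707, 0.707, -0.013]
force: [2.3, 0.5, 0.6]
width: 0.0143
```

```bash
python3 -c "
from st import *
goal([.5290,-.335,.045],-88.1)
"
```

```text
t20.07 p [ 0.5284 -0.3351  0.0427] jawyaw -88.12 tilt [-0.004  0.001] F [2.3 0.5 0.6] w 0.0143 q [-0.68  0.51  1.66  0.    0.97  0.86]
shift mm [0.6 0.1 2.3] rot deg [0.07 0.26 0.02]
```

Request:
{"api": "arm_command", "payload": {"plan": [[[1,-0.0005,0,-0.003,0,0.2,0],[1,-0.0005,0,-0.003,0,0,0],[1,0,0,-0.003,0,0,0]]]}}

```text
clock: 20.32
ee_pos: [0.5295, -0.3351, 0.0383]
tcp_rot: [0.01, -0.706, 0.708, -0.013]
force: [-3.8, 5.9, 28.0]
width: 0.0146
```

```bash
python3 -c "
from st import *
goal([.5290,-.335,.045],-88.1)
snap('15',(('scene',(290,200,360,265),9),))
"
```

```text
t20.32 p [ 0.5295 -0.3351  0.0383] jawyaw -88.17 tilt [-0.005  0.002] F [-3.8  5.9 28. ] w 0.0146 q [-0.68  0.51  1.66  0.    0.96  0.86]
shift mm [-0.5  0.1  6.7] rot deg [0.12 0.27 0.07]
```

View pics/scene15a.png

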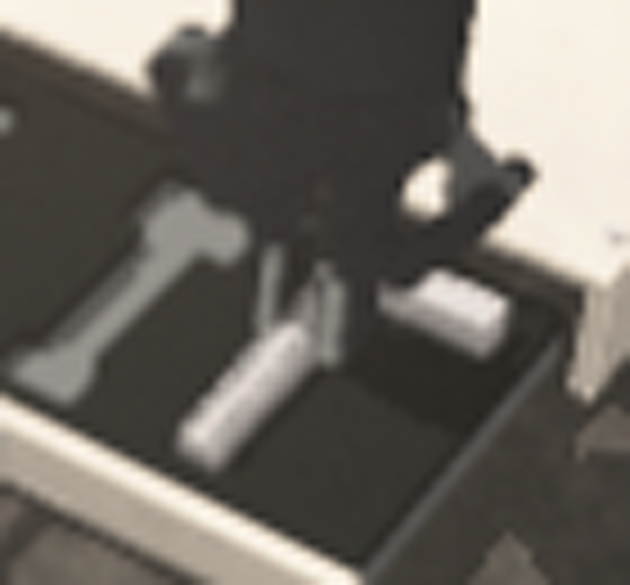

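Request:
{"api": "arm_command", "payload": {"plan": [[[1,0,0,0.001,0,0,0],[0.7,0,0,0,0,0,0],[0.7,0,0,0,0,0,0],[0.7,0,0,0.015,0,0,0],[0.7,0,0,0.015,0,0,0],[1,0,0,0.01,0,0,0],[1,0,0,0,0,0,0],[1,0,0,0,0,0,0]]]}}

```text
clock: 21.03
ee_pos: [0.5269, -0.3348, 0.0783]
tcp_rot: [0.013, -0.707, 0.707, -0.011]
force: [0.2, 0.9, -0.4]
width: 0.0001
```

```bash
python3 -c "
from st import *
goal([.5290,-.335,.050],-88.1)
snap('16',(('scene',(290,200,360,265),9),))
"
```

```text
t21.03 p [ 0.5269 -0.3348  0.0783] jawyaw -88.08 tilt [0.002 0.001] F [ 0.2  0.9 -0.4] w 0.0001 q [-0.68  0.47  1.62 -0.    1.05  0.86]
shift mm [  2.1  -0.2 -28.3] rot deg [ 0.06 -0.12 -0.02]
```

View pics/scene16a.png

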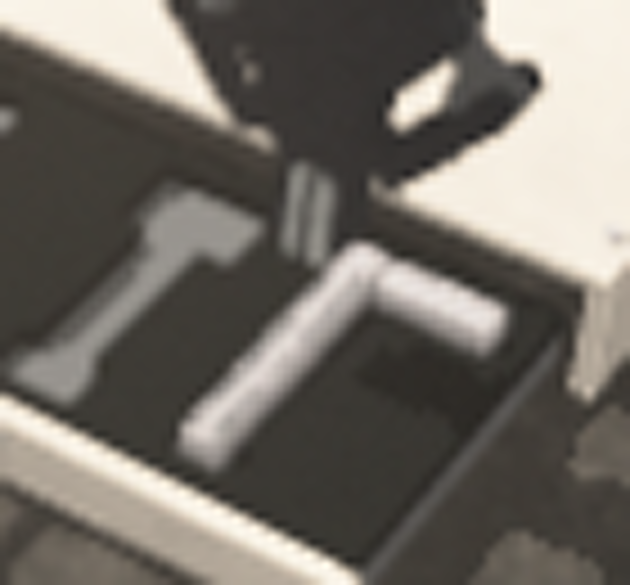

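Request:
{"api": "arm_command", "payload": {"plan": [[[1,0.012,-0.002,-0.008,0,0,0],[1,0.002,0,-0.01,0,0,0],[1,0,0,-0.008,0,0,0],[1,0,0,-0.005,0,0,0],[1,0,0,-0.004,0,0,0]]]}}

```text
clock: 21.5
ee_pos: [0.5464, -0.3375, 0.0468]
tcp_rot: [0.009, -0.706, 0.708, -0.014]
force: [-3.3, 8.2, 41.7]
width: 0.0005
```

```bash
python3 -c "
from st import *
goal([.5290,-.335,.047],-88.1)
"
```

```text
t21.50 p [ 0.5464 -0.3375  0.0468] jawyaw -88.15 tilt [-0.006  0.003] F [-3.3  8.2 41.7] w 0.0005 q [-0.66  0.52  1.62  0.    0.99  0.88]
shift mm [-17.4   2.5   0.2] rot deg [0.16 0.35 0.05]
```

Request:
{"api": "arm_command", "payload": {"plan": [[[1,0,0,0.02,0,0.3,0],[1,0,0,0.035,0,0,0],[0.5,0,0.01,0.035,0,0,0],[0.5,-0.003,0.035,0.01,0,0,3],[0.5,-0.004,0.038,0,0,0,3],[0.5,-0.004,0.038,0,0,0,3],[0.5,-0.004,0.038,0,0,0,3],[0.5,-0.004,0.038,0,0,0,3],[0.5,0.0,0.038,0,0,0,3],[0.5,0.004,0.038,0,0,0,3],[0.5,0.005,0.038,0,0,0,3],[0.5,0.01,0.038,0,0,0,3],[0.5,0.01,0.038,0,0,0,3],[0.5,0,0,0,0,0,2],[0.5,0,0,0,0,0,0]]]}}

```text
clock: 22.75
ee_pos: [0.55, 0.0668, 0.1352]
tcp_rot: [-0.219, 0.675, -0.673, 0.21]
force: [0.6, -0.5, -1.0]
width: 0.043
```

```bash
python3 -c "
from st import *
goal([.5745,.077,.08],-56)
snap('17',(('scene',(190,110,360,260),4.5),('top',(180,112,332,222),5)))
s=np.load('pics/scene17.npz')['p']
n='scene';a=onz(n,[[231,186]],.009)[0]
g,w,l=refine(n,s,(218,172,245,200),(a[0],a[1],.6),(-.012,.062),k_t,140); print('tkey',g[:2],np.degrees(g[2]),w,l.min(0),l.max(0))
"
```

```text
t22.75 p [0.55   0.0668 0.1352] jawyaw -54.73 tilt [ 0.011 -0.007] F [ 0.6 -0.5 -1. ] w 0.0430 q [-0.    0.33  1.7  -0.    1.12  0.95]
shift mm [ 24.5  10.2 -55.2] rot deg [ 0.05 -0.74 -1.28]
tkey [0.57090388 0.08031039] 34.18387588742571 0.015412153392400863 [-0.0549107  -0.03027731] [0.07393216 0.0304041 ]
```

View pics/scene17a.png

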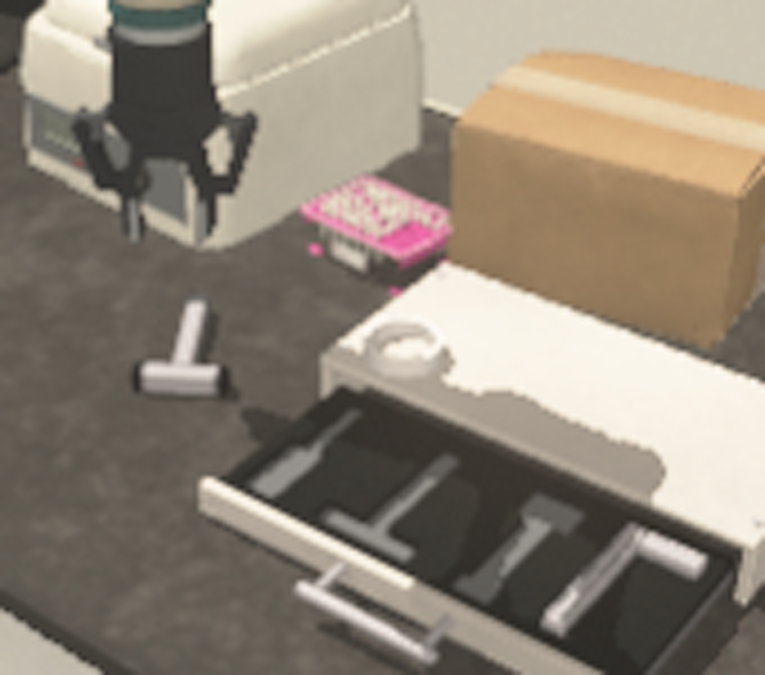

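View pics/top17a.png

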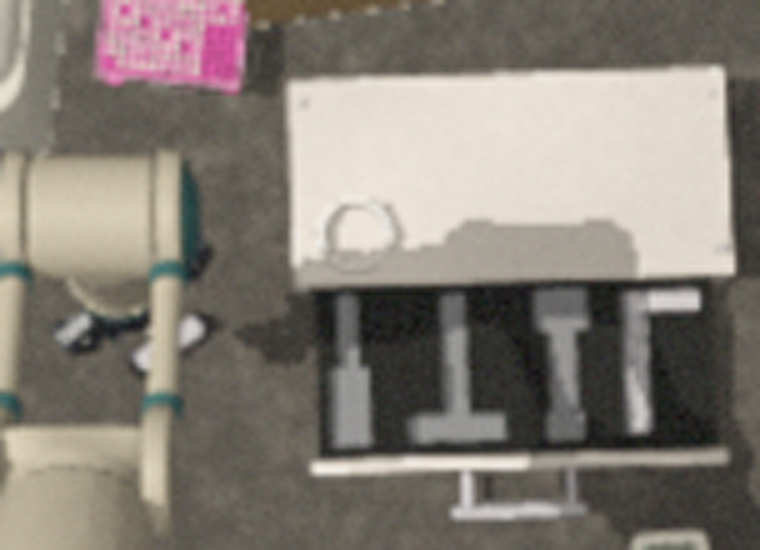

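```bash
python3 - <<'E'
from meas import *
for t in('0','5','17'):
    s=np.load(f'pics/scene{t}.npz')['p']; q=max(comp('scene',s,(218,176,245,200),140),key=len); print(t,len(q)/16,q.mean(0),q.min(0),q.max(0))
z=np.load('pics/top17.npz');p=z['p'];C=cloud('top',z['d'])
m=(p.min(2)>150); roi=np.zeros_like(m); roi[169:200,303:321]=1; m&=roi
for v0,v1 in((169,175),(175,182),(182,190),(190,200)):
    k=m.copy(); k[:v0]=0;k[v1:]=0; P=C[k]; P=P[(P[:,2]>.01)&(P[:,2]<.07)]; print(v0,len(P),np.median(P[:,2]))
z=np.load('pics/scene17.npz');s=z['p'];C=cloud('scene',z['d'])
m=(s.min(2)>150); roi=np.zeros_like(m); roi[224:254,308:349]=1; m&=roi
for u0 in range(308,348,6):
    k=m.copy(); k[:,:u0]=0;k[:,u0+6:]=0; P=C[k]; P=P[(P[:,2]>.01)&(P[:,2]<.07)]
    if len(P): print('s',u0,len(P),np.median(P[:,2]))
W=onz('top',max(comp('top',p,(258,168,286,201),85),key=len),.021); print(W.min(0),W.max(0))
E
```

```text
0 119.8125 [230.4745 188.105 ] [221.375 176.625] [237.875 194.625]
5 122.0625 [230.4725 188.1891] [221.125 176.625] [237.875 194.625]
17 145.0625 [230.3224 189.0743] [221.125 176.375] [237.875 196.125]
169 45 0.039468477985374895
175 0 nan
182 6 0.038865830908844545
190 24 0.03992104470490976
s 308 11 0.03868318673011306
s 314 19 0.038760708683221234
s 326 3 0.03721769911024542
s 332 25 0.03786550232860231
s 338 36 0.03855037710040188
s 344 26 0.05296470246981222
[ 0.4561 -0.2259  0.021 ] [ 0.581 -0.145  0.021]
  return _methods._mean(a, axis=axis, dtype=dtype,
  ret = ret.dtype.type(ret / rcount)
```

Request:
{"api": "arm_command", "payload": {"plan": [[[0.5,0.023,0.01,-0.01,0,-0.7,-1],[0.5,0,0,-0.02,0,0,0],[0.5,0,0,-0.02,0,0,0],[0.5,0,0,-0.005,0,0,0],[0.5,0,0,0,0,0,0],[0.5,0,0,0,0,0,0]]]}}

```text
clock: 23.35
ee_pos: [0.5732, 0.0681, 0.0774]
tcp_rot: [0.203, -0.677, 0.679, -0.201]
force: [-1.3, -0.1, 0.7]
width: 0.0429
```

```bash
python3 -c "
from st import *
goal([.5735,.077,.0185],-55.7)
"
```

```text
t23.35 p [0.5732 0.0681 0.0774] jawyaw -56.80 tilt [0.004 0.002] F [-1.3 -0.1  0.7] w 0.0429 q [-0.    0.41  1.73 -0.    1.    0.99]
shift mm [  0.3   8.9 -58.9] rot deg [ 0.19 -0.11  1.1 ]
```

Request:
{"api": "arm_command", "payload": {"plan": [[[0.5,0,0.009,0,0.2,0,1.1],[0.5,0,0,-0.012,0,0,0],[0.5,-0.001,0,-0.012,0,0,0],[0.5,-0.001,0,-0.012,0,0,0],[0.5,0,0,0,0,0,0],[0.5,0,0,0,0,0,0]]]}}

```text
clock: 23.85
ee_pos: [0.5752, 0.0771, 0.0472]
tcp_rot: [0.205, -0.675, 0.676, -0.212]
force: [0.5, 0.2, -0.2]
width: 0.0427
```

```bash
python3 -c "
from st import *
goal([.5735,.077,.0185],-55.7)
snap('18',(('scene',(200,150,260,210),10),))
"
```

```text
t23.85 p [0.5752 0.0771 0.0472] jawyaw -55.75 tilt [-0.009  0.004] F [ 0.5  0.2 -0.2] w 0.0427 q [0.01 0.45 1.77 0.   0.92 0.98]
shift mm [ -1.7  -0.1 -28.7] rot deg [-0.11  0.55  0.04]
```

View pics/scene18a.png

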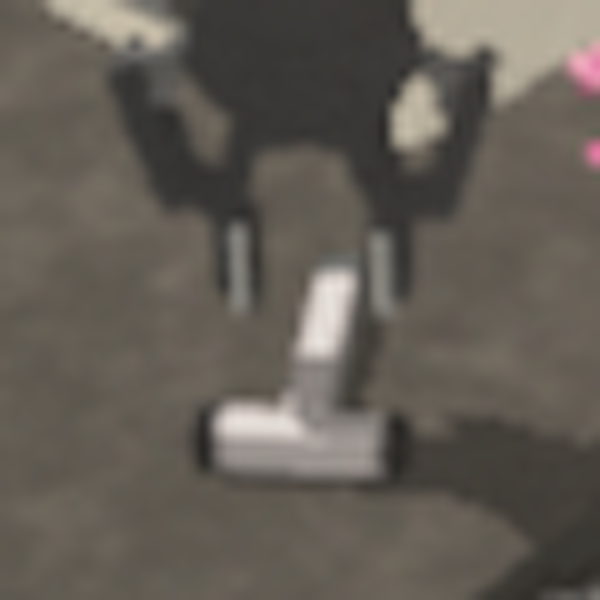

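Request:
{"api": "arm_command", "payload": {"plan": [[[0.5,-0.002,0,-0.01,0,0.5,0],[0.5,-0.001,0,-0.01,0,0,0],[0.5,-0.0005,0,-0.006,0,0,0],[0.5,0,0,0,0,0,0],[0.5,0,0,0,0,0,0]]]}}

```text
clock: 24.32
ee_pos: [0.5732, 0.0775, 0.0216]
tcp_rot: [-0.206, 0.676, -0.675, 0.21]
force: [-0.2, -0.5, -0.5]
width: 0.0429
```

```bash
python3 -c "
from st import *
goal([.5735,.077,.0185],-55.7)
"
```

```text
t24.32 p [0.5732 0.0775 0.0216] jawyaw -55.72 tilt [-0.006  0.001] F [-0.2 -0.5 -0.5] w 0.0429 q [0.01 0.48 1.79 0.   0.86 0.98]
shift mm [ 0.3 -0.5 -3.1] rot deg [-0.13  0.3   0.02]
```

Request:
{"api": "arm_command", "payload": {"plan": [[[0.5,0,-0.0005,-0.003,-0.1,0.3,0],[0.5,0,0,0,0,0,0],[0.9,0,0,0,0,0,0],[1,0,0,0,0,0,0],[1,0,0,0,0,0,0],[1,0,0,0,0,0,0]]]}}

```text
clock: 24.82
ee_pos: [0.5736, 0.0769, 0.0186]
tcp_rot: [-0.208, 0.676, -0.676, 0.208]
force: [-0.1, 0.1, -1.2]
width: 0.0137
```

```bash
python3 -c "
from st import *
goal([.5735,.077,.0185],-55.7)
snap('19',(('scene',(200,150,260,210),10),))
"
```

```text
t24.82 p [0.5736 0.0769 0.0186] jawyaw -55.72 tilt [-0. -0.] F [-0.1  0.1 -1.2] w 0.0137 q [0.01 0.48 1.79 0.   0.87 0.99]
shift mm [-0.1  0.1 -0.1] rot deg [-0.02 -0.01  0.02]
```

View pics/scene19a.png

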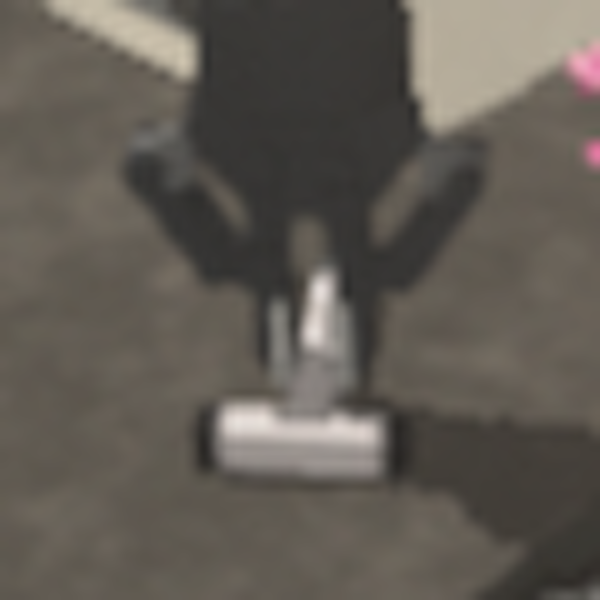

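```bash
python3 - <<'E'
from meas import *
p=np.load('pics/top17.npz')['p']; s=np.load('pics/scene17.npz')['p']
for th in(80,90,100):
    a=onz('top',[(271.5,187)],.021)[0]
    g,w,l=refine('top',p,(258,170,286,201),(a[0],a[1],.025),(-.015,.062),k_t,th,.021); print(th,g[:2],np.degrees(g[2]),w,l.min(0),l.max(0))
b=p
c=p[195:215,246:256].min(2).mean(1); print(c.astype(int))
E
```

```text
80 [ 0.5062 -0.185 ] 1.9655616286592978 0.01986520130033018 [-0.0506 -0.0396] [0.0748 0.0422]
90 [ 0.5063 -0.1853] 2.130321530726707 0.018741263193929103 [-0.0492 -0.0385] [0.0737 0.0415]
100 [ 0.5062 -0.1858] 3.3021898674819448 0.015732697789838237 [-0.0484 -0.0365] [0.0725 0.0409]
[120 120 120 122 122 114  79  48 100 179 212 186 105  86  89  85  85  83
  86  85]
```

Request:
{"api": "arm_command", "payload": {"plan": [[[1,0,0,0.015,0,0,0],[1,0,0,0.025,0,0,0],[1,0,0,0.035,0,0,0],[1,0,0,0.035,0,0,0],[1,-0.003,-0.01,0.01,0,0,-2.7],[1,-0.003,-0.02,0,0,0,-2.7],[1,-0.006,-0.025,0,0,0,-2.7],[1,-0.008,-0.03,0,0,0,-2.7],[1,-0.008,-0.03,0,0,0,-2.7],[1,-0.008,-0.03,0,0,0,-2.7],[1,-0.008,-0.03,0,0,0,-2.7],[1,-0.008,-0.03,0,0,0,-2.7],[1,-0.008,-0.03,0,0,0,-2.7],[1,-0.006,-0.02,0,0,0,-2.7],[1,-0.002,-0.005,0,0,0,-2.7],[1,0,0,0,0,0,0]]]}}

```text
clock: 26.2
ee_pos: [0.4986, -0.1929, 0.1436]
tcp_rot: [-0.02, 0.707, -0.707, 0.022]
force: [0.3, 0.5, -1.6]
width: 0.0139
```

```bash
python3 -c "
from st import *
goal([.5030,-.186,.06],-88)
"
```

```text
t26.20 p [ 0.4986 -0.1929  0.1436] jawyaw -86.63 tilt [-0.003 -0.   ] F [ 0.3  0.5 -1.6] w 0.0139 q [-0.5   0.29  1.74  0.    1.11  1.01]
shift mm [  4.4   6.9 -83.6] rot deg [-0.02  0.16 -1.37]
```

Request:
{"api": "arm_command", "payload": {"plan": [[[1,0.005,0.007,-0.01,0,0.2,-1.5],[1,0,0,-0.02,0,0,0],[1,0,0,-0.02,0,0,0],[1,0,0,-0.015,0,0,0],[1,0,0,0,0,0,0],[1,0,0,0,0,0,0]]]}}

```text
clock: 26.7
ee_pos: [0.5048, -0.184, 0.0776]
tcp_rot: [-0.012, 0.707, -0.707, 0.014]
force: [-0.1, -0.2, -1.1]
width: 0.0136
```

```bash
python3 -c "
from st import *
goal([.5046,-.1855,.06],-88.2)
"
```

```text
t26.70 p [ 0.5048 -0.184   0.0776] jawyaw -87.86 tilt [-0.003 -0.   ] F [-0.1 -0.2 -1.1] w 0.0136 q [-0.48  0.36  1.82  0.    0.95  1.05]
shift mm [ -0.2  -1.5 -17.6] rot deg [-0.02  0.17 -0.34]
```

Request:
{"api": "arm_command", "payload": {"plan": [[[1,-0.0005,-0.001,-0.01,0,0.2,-0.3],[1,-0.0005,0,-0.01,0,0,0],[1,0,0,0,0,0,0],[1,0,0,0,0,0,0]]]}}

```text
clock: 27.03
ee_pos: [0.5055, -0.1846, 0.058]
tcp_rot: [0.011, -0.707, 0.707, -0.013]
force: [-0.0, -0.2, -1.3]
width: 0.0143
```

```bash
python3 -c "
from st import *
goal([.5046,-.1855,.052],-88.2)
snap('20',(('scene',(245,180,315,245),9),('top',(250,160,300,210),12)))
"
```

```text
t27.03 p [ 0.5055 -0.1846  0.058 ] jawyaw -88.04 tilt [-0.003  0.001] F [-0.  -0.2 -1.3] w 0.0143 q [-0.48  0.39  1.84  0.    0.91  1.06]
shift mm [-0.9 -0.9 -6. ] rot deg [ 0.06  0.16 -0.16]
```

View pics/scene20a.png

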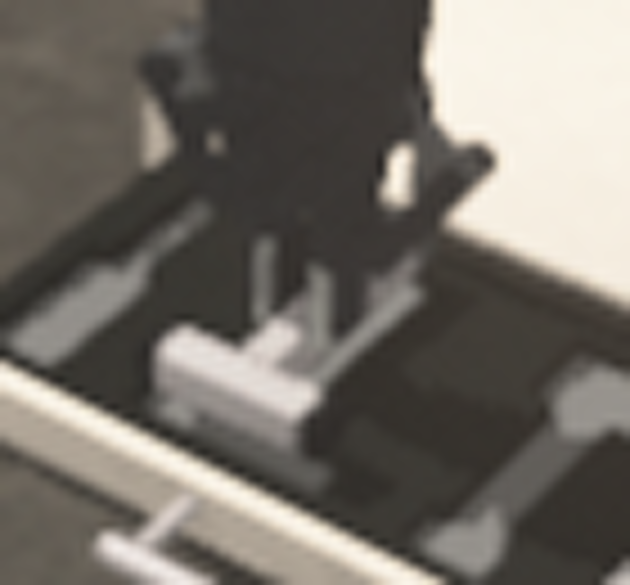

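View pics/top20a.png

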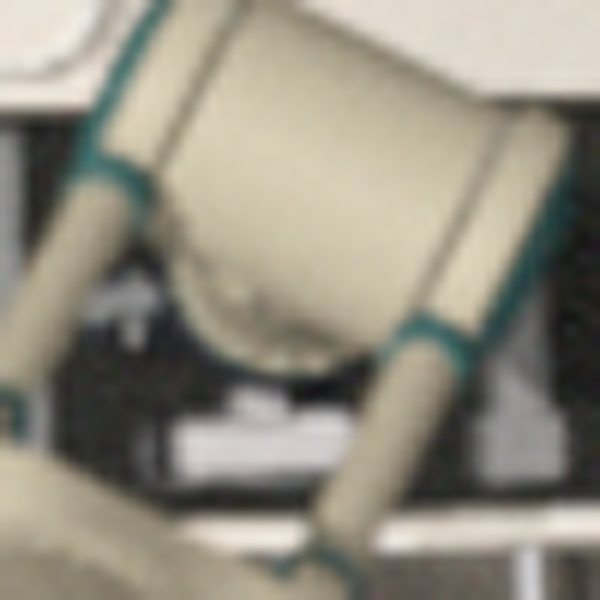

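```bash
python3 - <<'E'
from meas import *
p=np.load('pics/top20.npz')['p']
q=max(comp('top',p,(263,193,280,202),150,8),key=len); W=onz('top',q,.0484); 
l=local(W,(.5055,-.1846,np.radians(2.1))); m=(l[:,0]<-.026)
print(l[m].min(0),l[m].max(0),l[m].mean(0)); 
p=np.load('pics/top17.npz')['p']
for th in(80,90,100):
    q=np.concatenate(comp('top',p,(258,170,286,201),th,15)); W=onz('top',q,.021); l=local(W,(.5042,-.1855,np.radians(1.95)))
    m=(l[:,0]<-.02)&(abs(l[:,1])>.012)&(abs(l[:,1])<.035); print(th,l[m].min(0),l[m].max(0),l[m].mean(0), l.min(0),l.max(0), l[(l[:,0]>-.01)&(l[:,0]<.06)].mean(0))
E
```

```text
[-0.046  -0.0322] [-0.026   0.0297] [-0.0363 -0.0009]
80 [-0.0476 -0.035 ] [-0.0208  0.035 ] [-0.0342  0.0008] [-0.0486 -0.0392] [0.0768 0.0426] [0.0242 0.0003]
90 [-0.0471 -0.035 ] [-0.0215  0.035 ] [-0.0341  0.0008] [-0.0471 -0.0385] [0.0758 0.0415] [0.0241 0.0001]
100 [-0.0471 -0.035 ] [-0.0225  0.0348] [-0.0344  0.0005] [-0.0471 -0.0379] [0.0746 0.0396] [ 0.0227 -0.0001]
```

Request:
{"api": "arm_command", "payload": {"plan": [[[1,-0.0007,-0.0004,-0.004,0,0.1,-0.1],[1,-0.0007,0,-0.004,0,0,0],[1,-0.0005,0,-0.004,0,0,0]]]}}

```text
clock: 27.38
ee_pos: [0.5051, -0.1858, 0.0476]
tcp_rot: [0.009, -0.706, 0.708, -0.013]
force: [-4.2, 4.3, 31.4]
width: 0.0136
```

```bash
python3 -c "
from st import *
goal([.5048,-.185,.045],-88.2)
"
```

```text
t27.38 p [ 0.5051 -0.1858  0.0476] jawyaw -88.17 tilt [-0.005  0.003] F [-4.2  4.3 31.4] w 0.0136 q [-0.48  0.4   1.86 -0.    0.88  1.06]
shift mm [-0.3  0.8 -2.6] rot deg [ 0.18  0.3  -0.03]
```

Request:
{"api": "arm_command", "payload": {"plan": [[[1,0,0,0.002,0.1,0.2,0],[1,0,0,0,0,0,0]]]}}

```text
clock: 27.55
ee_pos: [0.5053, -0.1861, 0.0497]
tcp_rot: [0.01, -0.706, 0.708, -0.012]
force: [-0.0, -0.0, -0.8]
width: 0.0138
```

```bash
python3 -c "
from st import *
goal([.5048,-.185,.045],-88.2)
snap('21',(('scene',(255,190,300,238),13),('top',(250,160,300,210),12)))
"
```

```text
t27.55 p [ 0.5053 -0.1861  0.0497] jawyaw -88.18 tilt [-0.003  0.002] F [-0.  -0.  -0.8] w 0.0138 q [-0.48  0.4   1.85 -0.    0.89  1.06]
shift mm [-0.5  1.1 -4.7] rot deg [ 0.1   0.15 -0.02]
```

View pics/scene21a.png

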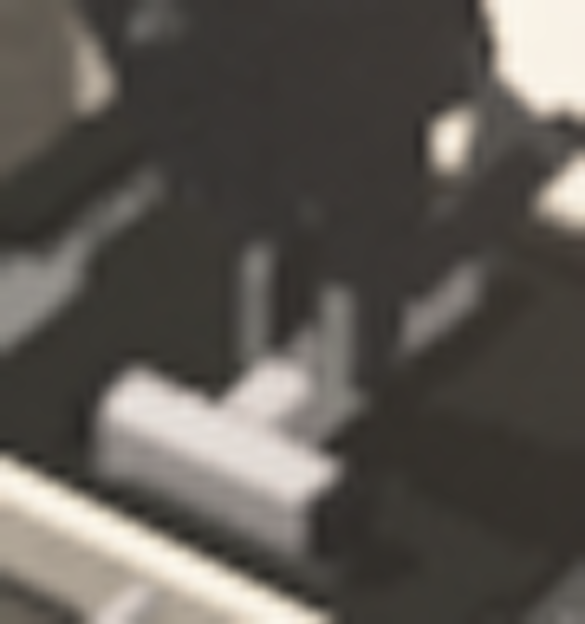

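View pics/top21a.png

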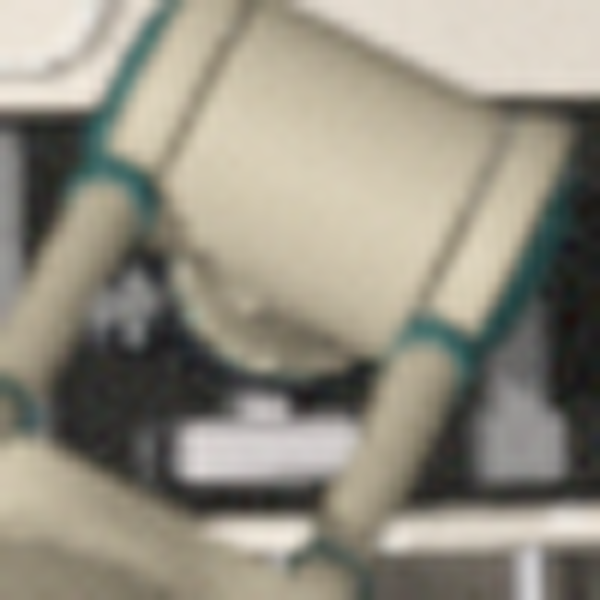

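Request:
{"api": "arm_command", "payload": {"plan": [[[1,-0.0022,0.001,0,0.1,0.1,0],[1,0,0,0,0,0,0],[1,-0.0005,0,-0.003,0,0,0],[1,-0.0005,0,-0.003,0,0,0]]]}}

```text
clock: 27.98
ee_pos: [0.5036, -0.1849, 0.0446]
tcp_rot: [0.009, -0.707, 0.707, -0.013]
force: [1.6, 3.4, 8.9]
width: 0.0138
```

```bash
python3 -c "
from st import *
goal([.503,-.185,.045],-88.2)
"
```

```text
t27.98 p [ 0.5036 -0.1849  0.0446] jawyaw -88.25 tilt [-0.005  0.   ] F [1.6 3.4 8.9] w 0.0138 q [-0.48  0.4   1.86  0.    0.87  1.06]
shift mm [-0.6 -0.1  0.4] rot deg [-0.    0.29  0.05]
```

Dropped below the rim; continue.

Request:
{"api": "arm_command", "payload": {"plan": [[[1,-0.0005,0,-0.003,0,0.3,0],[1,0,0,-0.003,0,0,0]]]}}

```text
clock: 28.15
ee_pos: [0.5056, -0.1849, 0.0444]
tcp_rot: [0.008, -0.707, 0.707, -0.012]
force: [-2.8, 3.7, 24.6]
width: 0.0136
```

```bash
python3 -c "
from st import *
goal([.503,-.185,.0396],-88.2)
"
```

```text
t28.15 p [ 0.5056 -0.1849  0.0444] jawyaw -88.37 tilt [-0.006  0.001] F [-2.8  3.7 24.6] w 0.0136 q [-0.48  0.4   1.86  0.    0.87  1.06]
shift mm [-2.6 -0.1 -4.8] rot deg [0.03 0.32 0.17]
```

Request:
{"api": "arm_command", "payload": {"plan": [[[1,0,0,0.003,0,0.3,0.1],[1,0,0,0.002,0,0,0],[1,0,0,0,0,0,0]]]}}

```text
clock: 28.4
ee_pos: [0.5064, -0.185, 0.0513]
tcp_rot: [0.01, -0.706, 0.708, -0.012]
force: [-0.5, -0.5, -2.0]
width: 0.0139
```

```bash
python3 -c "
from st import *
goal([.503,-.185,.0396],-88.2)
snap('22',(('scene',(245,180,315,245),9),))
"
```

```text
t28.40 p [ 0.5064 -0.185   0.0513] jawyaw -88.25 tilt [-0.003  0.002] F [-0.5 -0.5 -2. ] w 0.0139 q [-0.48  0.39  1.85 -0.    0.89  1.06]
shift mm [ -3.4  -0.  -11.7] rot deg [0.1  0.17 0.05]
```

View pics/scene22a.png

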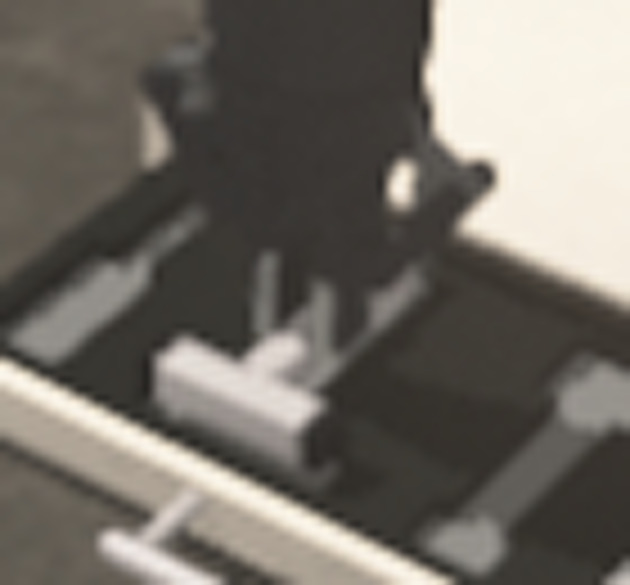

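Request:
{"api": "arm_command", "payload": {"plan": [[[1,-0.0045,0,0,0.1,0.2,0],[1,0,0,0,0,0,0],[1,-0.0005,0,-0.004,0,0,0],[1,-0.0005,0,-0.004,0,0,0]]]}}

```text
clock: 28.78
ee_pos: [0.5013, -0.185, 0.0444]
tcp_rot: [-0.01, 0.707, -0.707, 0.011]
force: [-3.9, 9.2, 52.5]
width: 0.0143
```

```bash
python3 -c "
from st import *
goal([.503,-.185,.045],-88.2)
"
```

```text
t28.78 p [ 0.5013 -0.185   0.0444] jawyaw -88.31 tilt [-0.001 -0.001] F [-3.9  9.2 52.5] w 0.0143 q [-0.48  0.4   1.87  0.    0.88  1.06]
shift mm [ 1.7 -0.   0.6] rot deg [-0.04  0.05  0.11]
```

Request:
{"api": "arm_command", "payload": {"plan": [[[1,0,0,0,0,0,0],[0.7,0,0,0,0,0,0],[0.7,0,0,0,0,0,0],[0.7,0,0,0.02,0,0,0],[0.7,0,0,0.03,0,0,0],[0.7,0,0,0.035,0,0,0],[0.7,0,0.02,0.03,0,0,0],[0.7,0,0.035,0,0,0,0],[0.7,0,0.035,0,0,0,0],[0.7,0,0.035,0,0,0,0],[0.7,0,0.035,0,0,0,0],[0.7,0,0.035,0,0,0,0],[0.7,0,0,0,0,0,0]]]}}

```text
clock: 29.87
ee_pos: [0.4989, 0.0153, 0.1597]
tcp_rot: [-0.008, 0.709, -0.705, 0.006]
force: [-0.1, -1.2, 0.3]
width: 0.0255
```

```bash
python3 -c "
from st import *
st()
snap('23',(('scene',(235,180,355,270),6),('top',(232,132,332,222),7)))
"
```

```text
t29.87 p [0.4989 0.0153 0.1597] jawyaw -88.85 tilt [ 0.003 -0.005] F [-0.1 -1.2  0.3] w 0.0255 q [-0.11  0.22  1.79  0.    1.13  1.44]
```

View pics/scene23a.png

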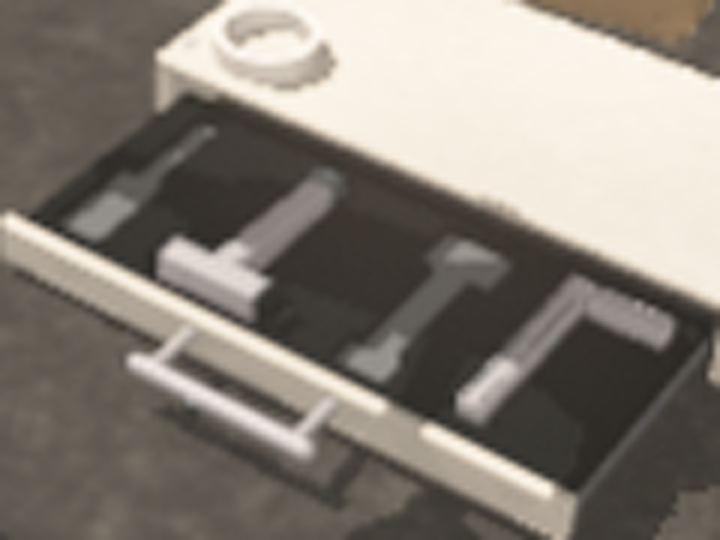

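View pics/top23a.png

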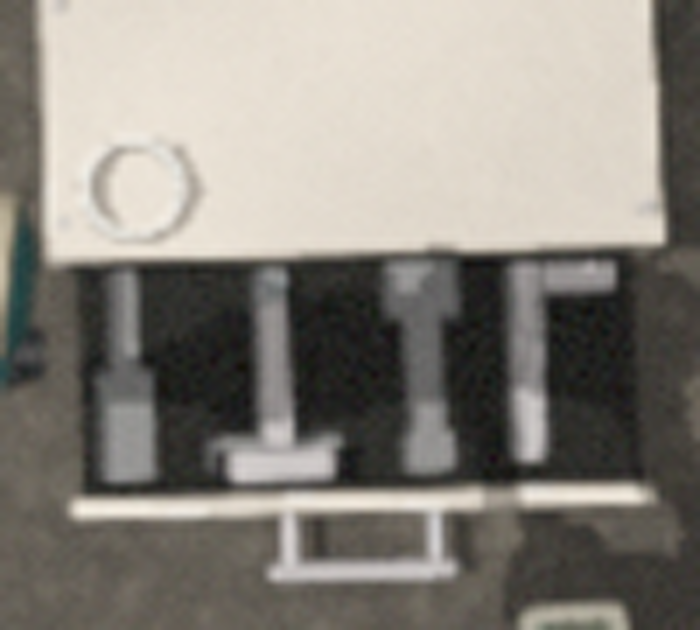

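```bash
cat >> meas.py <<'E'
def front(p,cols=(244,268)):
    out=[]
    for u in range(*cols):
        c=cv2.resize(p[198:213,u:u+1].min(2).astype(np.float32),(1,150),interpolation=cv2.INTER_CUBIC)[:,0]
        k=np.argmax(c); th=(c[k]+70)/2; a=k
        while a>0 and c[a]>th:a-=1
        b=k
        while b<149 and c[b]>th:b+=1
        out.append(198+((a+b)/2+.5)/10-.5)
    return np.array(out)
def frontx(p,cols=(244,258)):
    v=front(p,cols); W=onz('top',np.c_[np.arange(*cols),v],.035); 
    return np.median(W[:,0]-np.tan(np.radians(1.95))*(-1)*0), np.polyfit(W[:,1],W[:,0],1)
E
python3 - <<'E'
from meas import *
for t in('4','11','17','23'):
    p=np.load(f'pics/top{t}.npz')['p']; a,f=frontx(p); print(t,a,f)
p=np.load('pics/top23.npz')['p']
q=np.concatenate(comp('top',p,(258,190,284,202),140,5))
for z in(.03,.035):
    W=onz('top',q,z); l=local(W,(.5,-.1855,np.radians(1.95))); m=abs(l[:,1])>.011; print(z,l[m].min(0),l[m].max(0),l[m].mean(0)+[.5+.036,0])
z=np.load('pics/top23.npz');p=z['p'];C=cloud('top',z['d'])
for nm,(u0,v0,u1,v1) in dict(cross=(266,196,279,200),sh1=(270,186,273,193),sh2=(270,178,273,186),sh3=(270,171,273,177)).items():
    P=C[v0:v1,u0:u1].reshape(-1,3); P=P[(P[:,2]>.01)&(P[:,2]<.07)]; print(nm,len(P),np.median(P[:,2]))
z=np.load('pics/scene23.npz');C=cloud('scene',z['d'])
s=z['p']
for r in ((262,221,278,231),(276,208,282,222),(283,208,291,218)):
    m=np.zeros(s.shape[:2],bool); m[r[1]:r[3],r[0]:r[2]]=1; m&=s.min(2)>120; P=C[m]; P=P[(P[:,2]>.01)&(P[:,2]<.07)]; print(r,len(P),np.median(P,axis=0))
E
```

```text
4 0.4209108406362464 [-0.0567  0.4152]
11 0.4313965958740022 [-0.1787  0.4146]
17 0.4361808102072738 [-0.0403  0.4323]
23 0.43955473571678405 [0.0085 0.4404]
0.03 [-0.0442 -0.0309] [-0.0204  0.0298] [ 0.503  -0.0001]
0.035 [-0.0447 -0.0305] [-0.021  0.03 ] [0.5025 0.0003]
cross 52 0.04608819761916716
sh1 21 0.04384949881860578
sh2 23 0.042007721754230065
sh3 18 0.03931194066915644
(262, 221, 278, 231) 139 [ 0.453  -0.1849  0.0459]
(276, 208, 282, 222) 29 [ 0.5025 -0.1883  0.0444]
(283, 208, 291, 218) 30 [ 0.5382 -0.1872  0.0398]
```

Request:
{"api": "arm_command", "payload": {"plan": [[[0.7,0,-0.035,0,0,0,0],[0.7,0,-0.038,0,0,0,0],[0.7,0,-0.038,0,0,0,0],[0.7,0,-0.038,0,0,0,0],[0.7,0,-0.038,-0.01,0,0,0.5],[0.7,0,-0.01,-0.03,0,0,0],[0.7,0,0,-0.03,0,0,0],[0.7,0,0,-0.015,0,0,0],[0.7,0,0,0,0,0,0],[0.7,0,0,0,0,0,0]]]}}

```text
clock: 30.8
ee_pos: [0.4967, -0.2106, 0.069]
tcp_rot: [0.007, -0.704, 0.71, -0.006]
force: [1.1, 0.2, 0.3]
width: 0.0255
```

```bash
python3 -c "
from st import *
goal([.5015,-.185,.06],-88.2)
"
```

```text
t30.80 p [ 0.4967 -0.2106  0.069 ] jawyaw -88.90 tilt [0.001 0.008] F [1.1 0.2 0.3] w 0.0255 q [-0.52  0.37  1.83 -0.01  0.94  1.03]
shift mm [ 4.8 25.6 -9. ] rot deg [ 0.46 -0.06  0.7 ]
```

Request:
{"api": "arm_command", "payload": {"plan": [[[0.7,0.005,0.025,0,0.5,0,0.7],[0.7,0,0,0,0,0,0],[0.7,0,0,0,0,0,0]]]}}

```text
clock: 31.05
ee_pos: [0.5022, -0.1882, 0.0704]
tcp_rot: [0.01, -0.707, 0.707, -0.01]
force: [0.4, 0.3, 0.4]
width: 0.0254
```

```bash
python3 -c "
from st import *
goal([.5015,-.185,.042],-88.2)
"
```

```text
t31.05 p [ 0.5022 -0.1882  0.0704] jawyaw -88.36 tilt [0.    0.001] F [0.4 0.3 0.4] w 0.0254 q [-0.49  0.37  1.83 -0.    0.94  1.05]
shift mm [ -0.7   3.2 -28.4] rot deg [0.04 0.   0.16]
```

Request:
{"api": "arm_command", "payload": {"plan": [[[0.7,-0.001,0.003,-0.008,0,0,0.1],[0.7,-0.0005,0,-0.01,0,0,0],[0.7,-0.0005,0,-0.008,0,0,0],[0.7,0,0,0,0,0,0]]]}}

```text
clock: 31.38
ee_pos: [0.5016, -0.1865, 0.045]
tcp_rot: [0.009, -0.705, 0.709, -0.013]
force: [-0.3, 0.5, -0.2]
width: 0.0259
```

```bash
python3 -c "
from st import *
goal([.5015,-.185,.042],-88.2)
"
```

```text
t31.38 p [ 0.5016 -0.1865  0.045 ] jawyaw -88.20 tilt [-0.005  0.005] F [-0.3  0.5 -0.2] w 0.0259 q [-0.49  0.4   1.87 -0.    0.87  1.06]
shift mm [-0.1  1.5 -3. ] rot deg [ 0.27  0.32 -0.  ]
```

Request:
{"api": "arm_command", "payload": {"plan": [[[0.7,0,0.0012,-0.003,0.2,0.3,0],[0.7,0,0,0,0,0,0],[0.9,0,0,0,0,0,0],[1,0,0,0,0,0,0],[1,0,0,0,0,0,0],[1,0,0,0,0,0,0],[1,0,0,0.006,0,0,0],[1,0,0,0.006,0,0,0],[1,0,0,0,0,0,0],[1,0.005,0,0,0,-2,0],[1,0,0,0,0,-2,0],[1,0,0,0,0,0,0]]]}}

```text
clock: 32.38
ee_pos: [0.5074, -0.1858, 0.0551]
tcp_rot: [-0.014, -0.706, 0.707, -0.037]
force: [-1.5, -0.0, -0.2]
width: 0.0139
```

```bash
python3 -c "
from st import *
goal([.5067,-.185,.054],-88.2)
snap('24',(('scene',(245,180,315,245),9),('top',(250,160,300,210),12)))
from meas import *
p=np.load('pics/top24.npz')['p']; print(front(p,(262,268)),front(p,(246,258)).mean())
"
```

```text
t32.38 p [ 0.5074 -0.1858  0.0551] jawyaw -88.18 tilt [-0.072  0.004] F [-1.5 -0.  -0.2] w 0.0139 q [-0.5   0.37  1.89  0.05  0.82  1.01]
shift mm [-0.7  0.8 -1.1] rot deg [ 0.08  4.14 -0.03]
[203.95 203.95 203.95 203.8  203.75 203.75] 205.8416666666667
```

View pics/scene24a.png

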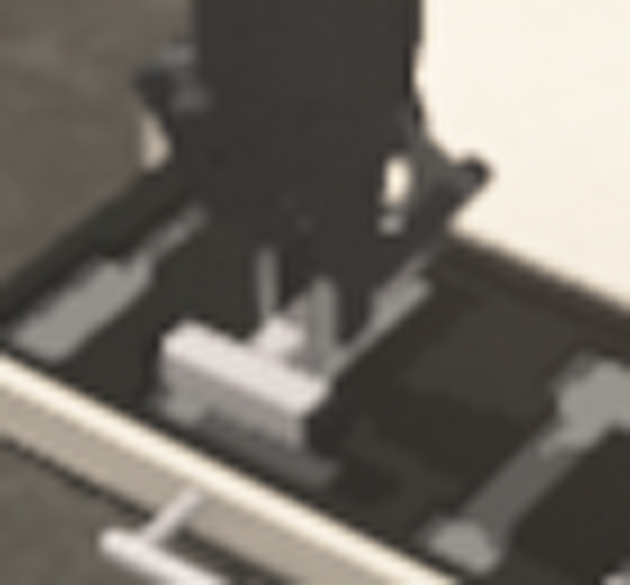

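View pics/top24a.png

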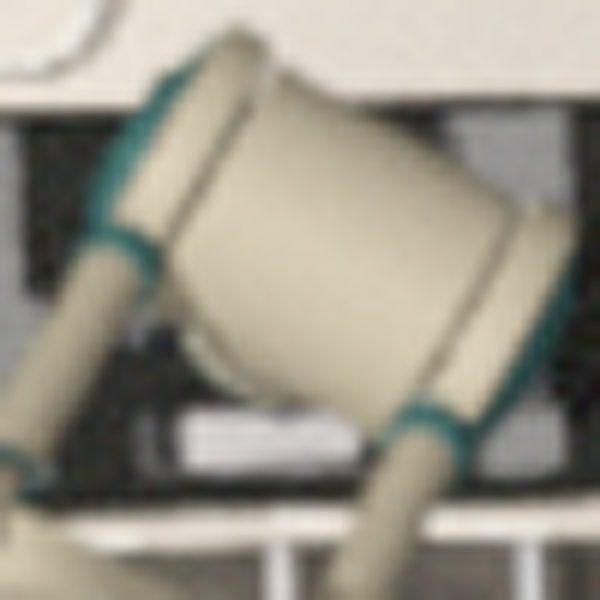

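```bash
python3 - <<'E'
from meas import *
np.set_printoptions(linewidth=200)
p=np.load('pics/top24.npz')['p']
print(p[190:206,258:281].min(2))
p=np.load('pics/top23.npz')['p']
print(p[188:206,258:284].min(2))
for v in (195.5,196,196.5,197): print(v,onz('top',[[262,v]],.021)[0],onz('top',[[262,v]],.030)[0],onz('top',[[271,v]],.0475)[0])
E
```

```text
[[ 65  44  46  39  42  46  50  58  97 132 129 117 129 137 143 145 153 154 159 161 166 165 167]
 [ 52  43  46  49  45  40  45  46  54  99 129 124 119 119 126 133 144 149 154 160 158 163 166]
 [ 44  43  42  45  43  40  42  35  36  54  79 112 124 113 111 117 121 136 139 147 152 154 159]
 [ 46  45  43  42  46  39  42  50  65  63  76  81  99 113 112 100  96 111 127 137 146 149 153]
 [ 42  52  44  57  64  47  62 113 154 154 157 160 157 156 142 127 132 146 160 166 152 147 145]
 [ 46  36  47  75  87  59  91 165 204 207 204 203 204 205 196 183 188 200 200 195 185 163 137]
 [ 42  45  49  73  86  61  95 168 206 208 206 203 205 206 203 203 203 205 201 205 204 183 123]
 [ 44  40  47  73  89  59  83 163 209 208 207 205 203 200 198 195 194 191 190 193 193 170  91]
 [ 47  44  43  71  91  72  80 150 193 193 189 188 182 175 166 161 156 156 147 141 136 113  74]
 [ 44  45  39  58  75  76  75  94 109 113 123 118 108 100 103 102 109 111 100  87  88  82  88]
 [ 41  40  38  50  44  48  48  38  40  44  49  42  43  44  42  46  51  43  45  43  43  50  89]
 [ 38  46  44  46  43  42  47  53  53  53  51  50  52  
[... 1979 characters left out ...]
3 164 165 170 165 158 158 160 158 160 159 161]
 [170 171 170 169 169 174 180 186 189 190 190 187 188 190 200 216 219 218 217 213 213 214 213 216 216 214]
 [218 216 217 211 202 203 204 206 205 202 203 197 193 193 201 203 194 194 195 195 198 196 197 197 196 197]
 [206 203 200 186 170 171 174 174 171 167 158 150 141 137 170 189 140 121 118 110 109 114 111 105 102  98]]
195.5 [ 0.4767 -0.1477  0.021 ] [ 0.4758 -0.1474  0.03  ] [ 0.4736 -0.1837  0.0475]
196 [ 0.4746 -0.1477  0.021 ] [ 0.4737 -0.1474  0.03  ] [ 0.4716 -0.1837  0.0475]
196.5 [ 0.4726 -0.1476  0.021 ] [ 0.4716 -0.1474  0.03  ] [ 0.4695 -0.1836  0.0475]
197 [ 0.4705 -0.1476  0.021 ] [ 0.4695 -0.1473  0.03  ] [ 0.4674 -0.1836  0.0475]
```

Request:
{"api": "arm_command", "payload": {"plan": [[[1,0.0013,0.0012,0,0,0,0],[1,0,0,0,0,0,0],[1,-0.0003,0,-0.004,0,0,0],[1,-0.0003,0,-0.003,0,0,0]]]}}

```text
clock: 32.82
ee_pos: [0.5112, -0.1857, 0.0488]
tcp_rot: [-0.015, -0.705, 0.708, -0.037]
force: [-0.8, 0.4, -1.4]
width: 0.014
```

```bash
python3 -c "
from st import *
goal([.5086,-.1848,.045],-88.2)
"
```

```text
t32.82 p [ 0.5112 -0.1857  0.0488] jawyaw -88.16 tilt [-0.073  0.006] F [-0.8  0.4 -1.4] w 0.0140 q [-0.5   0.38  1.9   0.04  0.8   1.01]
shift mm [-2.6  0.9 -3.8] rot deg [ 0.21  4.22 -0.05]
```

Request:
{"api": "arm_command", "payload": {"plan": [[[1,-0.0026,0.0012,0,0.2,0,0],[1,0,0,0,0,0,0]]]}}

```text
clock: 32.98
ee_pos: [0.508, -0.184, 0.0476]
tcp_rot: [0.014, 0.707, -0.707, 0.037]
force: [-0.4, 0.5, -1.2]
width: 0.0142
```

```bash
python3 -c "
from st import *
goal([.5086,-.1848,.045],-88.2)
"
```

```text
t32.98 p [ 0.508  -0.184   0.0476] jawyaw -88.13 tilt [-0.072  0.001] F [-0.4  0.5 -1.2] w 0.0142 q [-0.5   0.38  1.9   0.05  0.8   1.01]
shift mm [ 0.6 -0.8 -2.6] rot deg [-0.07  4.1  -0.08]
```

Request:
{"api": "arm_command", "payload": {"plan": [[[1,0.0003,-0.0005,-0.003,0,0,0],[1,-0.0005,0,-0.003,0,0,0],[1,-0.0005,0,-0.003,0,0,0]]]}}

```text
clock: 33.23
ee_pos: [0.5077, -0.1847, 0.0384]
tcp_rot: [-0.014, -0.706, 0.707, -0.037]
force: [-4.5, 2.7, 30.7]
width: 0.0138
```

```bash
python3 -c "
from st import *
goal([.5086,-.1848,.037],-88.2)
snap('25',(('scene',(245,180,315,245),9),))
"
```

```text
t33.23 p [ 0.5077 -0.1847  0.0384] jawyaw -88.14 tilt [-0.073  0.002] F [-4.5  2.7 30.7] w 0.0138 q [-0.5   0.39  1.91  0.05  0.78  1.  ]
shift mm [ 0.9 -0.1 -1.4] rot deg [-0.04  4.16 -0.07]
```

View pics/scene25a.png

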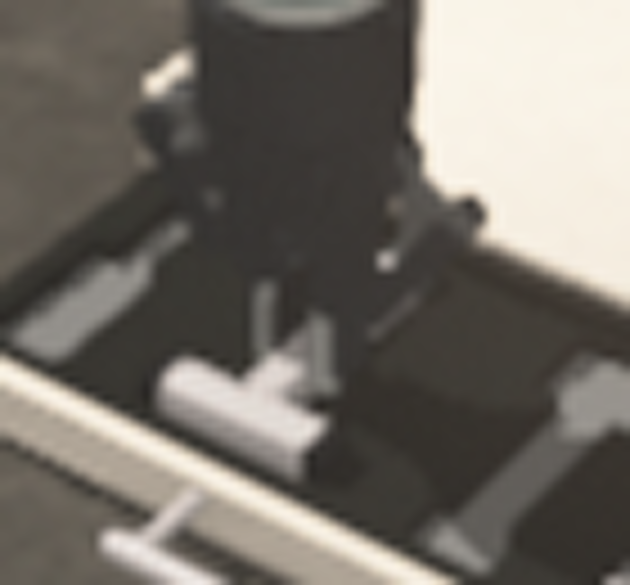

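Request:
{"api": "arm_command", "payload": {"plan": [[[1,0,0,0.001,0,0,0],[0.7,0,0,0,0,0,0],[0.7,0,0,0,0,0,0],[0.7,0,0,0.015,0,0,0],[0.7,0,0,0.015,0,2,0],[1,0,0,0.008,0,2,0],[1,0,0,0,0,0,0],[1,0,0,0,0,0,0]]]}}

```text
clock: 33.95
ee_pos: [0.5065, -0.1845, 0.0778]
tcp_rot: [-0.011, 0.708, -0.706, 0.011]
force: [-0.5, -0.5, -0.4]
width: -0.0001
```

```bash
python3 -c "
from st import *
goal([.508,-.1855,.055],-88.2)
snap('26',(('scene',(245,180,315,245),9),))
"
```

```text
t33.95 p [ 0.5065 -0.1845  0.0778] jawyaw -88.20 tilt [ 0.001 -0.002] F [-0.5 -0.5 -0.4] w -0.0001 q [-0.48  0.36  1.82  0.    0.96  1.06]
shift mm [  1.5  -1.  -22.8] rot deg [-0.1  -0.06 -0.  ]
```

View pics/scene26a.png

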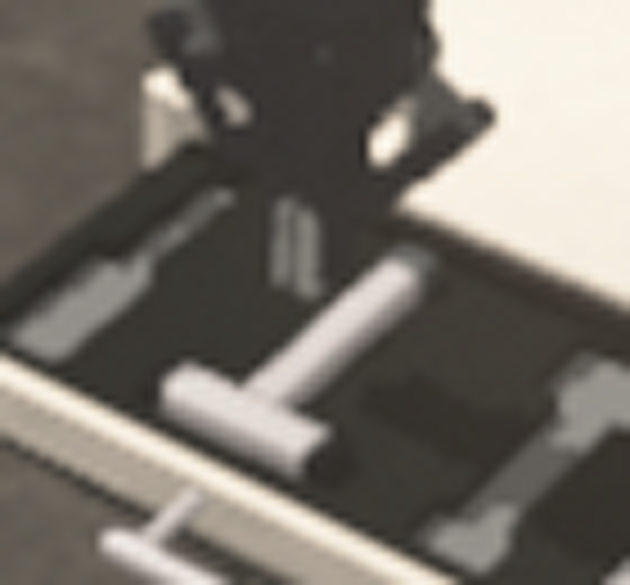

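Looks seated. Press on the shank.

Request:
{"api": "arm_command", "payload": {"plan": [[[1,0.002,-0.001,-0.01,0,0,0],[1,0,0,-0.01,0,0,0],[1,-0.0005,0,-0.007,0,0,0],[1,0,0,-0.005,0,0,0],[1,0,0,-0.003,0,0,0]]]}}

```text
clock: 34.42
ee_pos: [0.5122, -0.1856, 0.0469]
tcp_rot: [-0.005, 0.707, -0.707, 0.014]
force: [-3.3, 5.9, 28.6]
width: 0.0
```

```bash
python3 -c "
from st import *
goal([.508,-.1855,.047],-88.2)
"
```

```text
t34.42 p [ 0.5122 -0.1856  0.0469] jawyaw -88.40 tilt [-0.012 -0.001] F [-3.3  5.9 28.6] w 0.0000 q [-0.48  0.4   1.85  0.01  0.88  1.06]
shift mm [-4.2  0.1  0.1] rot deg [-0.07  0.71  0.2 ]
```

Request:
{"api": "arm_command", "payload": {"plan": [[[1,0,0,0.02,0,0.6,0.2],[1,0,0,0.035,0,0,0],[0.5,0,0,0.035,0,0,0],[0,-0.002,0.02,0.03,0,0,0],[0,-0.003,0.035,0.02,0,0,0],[0,-0.003,0.038,0,0,0,0],[0,-0.003,0.038,0,0,0,0],[0,-0.003,0.038,0,0,0,0],[0,-0.003,0.038,0,0,0,0],[0,-0.003,0.038,0,0,0,0],[0,-0.003,0.038,0,0,0,0],[0,-0.003,0.038,0,0,0,0],[0,0,0,0,0,0,0]]]}}

```text
clock: 35.5
ee_pos: [0.4793, 0.1465, 0.1824]
tcp_rot: [-0.008, 0.71, -0.705, 0.006]
force: [-1.2, 0.5, 0.0]
width: 0.0857
```

```bash
python3 -c "
from st import *
st()
snap('27',(('scene',(120,120,355,270),3.2),('top',(110,132,332,222),3.5)))
from meas import *
z=np.load('pics/top27.npz');p=z['p'];C=cloud('top',z['d'])
print('front',frontx(p))
for nm,(u0,v0,u1,v1) in dict(cross=(266,196,279,199),sh1=(270,186,273,193),sh2=(270,178,273,186),sh3=(270,171,273,177)).items():
    P=C[v0:v1,u0:u1].reshape(-1,3); P=P[(P[:,2]>.01)&(P[:,2]<.07)]; print(nm,len(P),np.median(P[:,2]))
q=np.concatenate(comp('top',p,(258,190,284,202),150,5))
W=onz('top',q,.032); l=local(W,(.5,-.1855,np.radians(1.95))); m=abs(l[:,1])>.011; print(l[m].min(0),l[m].max(0),l[m].mean(0)+[.5+.036,0])
z=np.load('pics/scene27.npz');C=cloud('scene',z['d'])
s=z['p']
for r in ((262,221,278,231),(276,208,282,222),(283,208,291,218)):
    m=np.zeros(s.shape[:2],bool); m[r[1]:r[3],r[0]:r[2]]=1; m&=s.min(2)>150; P=C[m]; P=P[(P[:,2]>.01)&(P[:,2]<.07)]; print(r,len(P),np.median(P,axis=0))
"
```

```text
t35.50 p [0.4793 0.1465 0.1824] jawyaw -88.84 tilt [ 0.003 -0.007] F [-1.2  0.5  0. ] w 0.0857 q [0.15 0.21 1.75 0.01 1.19 1.7 ]
front (np.float64(0.4437983187483484), array([-0.0026,  0.4436]))
cross 39 0.03684423589225272
sh1 21 0.03974775216835691
sh2 24 0.03759119546332179
sh3 18 0.037399247762364696
[-0.0486 -0.0299] [-0.0158  0.0302] [0.51   0.0028]
(262, 221, 278, 231) 48 [ 0.4622 -0.1728  0.0364]
(276, 208, 282, 222) 0 [nan nan nan]
(283, 208, 291, 218) 10 [ 0.5613 -0.1831  0.0399]
  return _methods._mean(a, axis=axis, dtype=dtype,
  ret = um.true_divide(
```

View pics/scene27a.png

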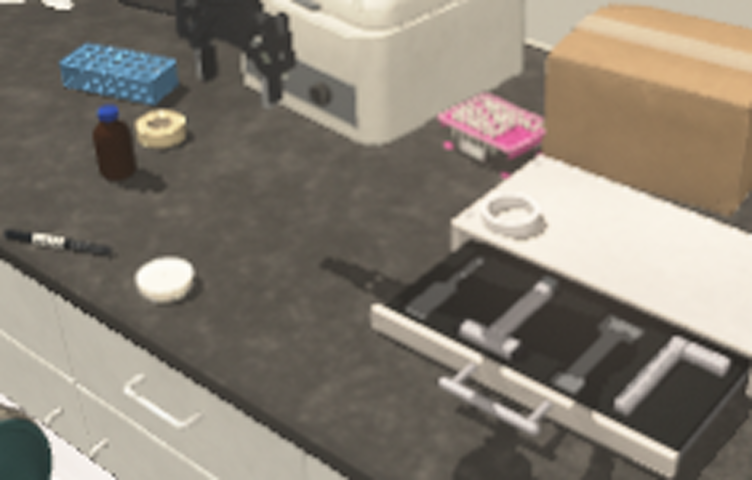

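View pics/top27a.png

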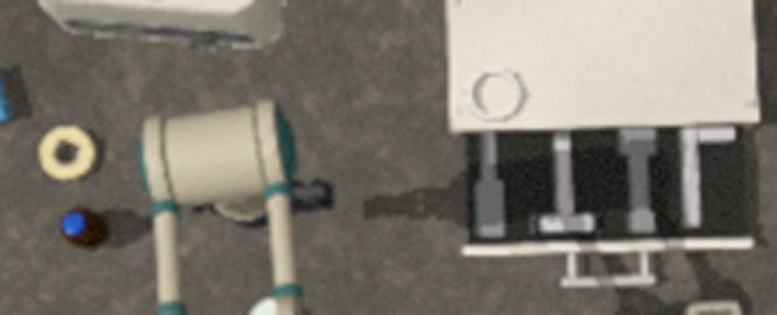

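```bash
python3 - <<'E'
from meas import *
for t in('0','27'):
  for n,r in(('top',(120,188,145,208)),('scene',(148,145,165,180))):
    p=np.load(f'pics/{n}{t}.npz')['p']
    blue=comp(n,p,r,40,2,chan=lambda a:a[...,2]-a[...,0])
    q=max(blue,key=len); W=onz(n,[q.mean(0)],.084); print(t,n,'cap',q.mean(0),len(q)/16,W)
    c0,w,_=ray(n,[q.mean(0)])
    if n=='top': A=(c0,w[0])
    else:
        B=(c0,w[0]); M=np.c_[A[1],-B[1]]; s=np.linalg.lstsq(M,B[0]-A[0],rcond=None)[0]; print('tri',A[0]+s[0]*A[1],B[0]+s[1]*B[1])
  # whole bottle dark/blue silhouette in top: dark reddish
  p=np.load(f'pics/top{t}.npz')['p']; print(p[197,136],p[200,134],p[195,132])
  q=max(comp('top',p,(122,188,150,206),12,5,chan=lambda a:np.maximum(np.where((a[...,0]-a[...,1]>8)&(a.max(2)<90),50,0),np.where(a[...,2]-a[...,0]>40,50,0))),key=len)
  (c,r)=cv2.minEnclosingCircle(q.astype(np.float32)); print(c,r,q.min(0),q.max(0)); print(onz('top',[q.mean(0)],.03))
# collar
p=np.load('pics/top27.npz')['p']; cv2.imwrite('pics/col.png',cv2.resize(p[145:180,238:270],None,fx=18,fy=18,interpolation=cv2.INTER_CUBIC)[:,:,::-1])
p=np.load('pics/scene27.npz')['p']; cv2.imwrite('pics/cols.png',cv2.resize(p[170:205,260:300],None,fx=18,fy=18,interpolation=cv2.INTER_CUBIC)[:,:,::-1])
E
```

```text
0 top cap [130.5929 195.4275] 36.0 [[0.4741 0.381  0.084 ]]
0 scene cap [156.9517 147.1024] 85.125 [[0.5187 0.4187 0.084 ]]
tri [0.4703 0.3723 0.1188] [0.4815 0.3641 0.118 ]
[49 25 13] [48 24  0] [ 39  87 189]
(133.38392639160156, 197.50669860839844) 7.326028347015381 [126.375 190.625] [140.375 202.875]
[[0.4744 0.3828 0.03  ]]
27 top cap [130.6078 195.3823] 36.3125 [[0.4743 0.381  0.084 ]]
27 scene cap [156.9479 147.1179] 85.6875 [[0.5186 0.4187 0.084 ]]
tri [0.4705 0.3723 0.1187] [0.4816 0.3642 0.1179]
[34 11  0] [57 33 23] [ 44  88 189]
(134.06640625, 197.2047576904297) 7.453349590301514 [126.625 190.375] [140.625 202.375]
[[0.4746 0.3833 0.03  ]]
```

View pics/col.png

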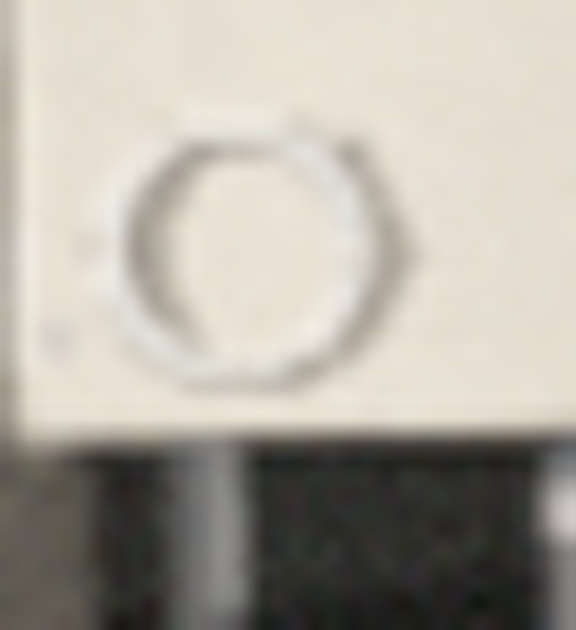

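View pics/cols.png

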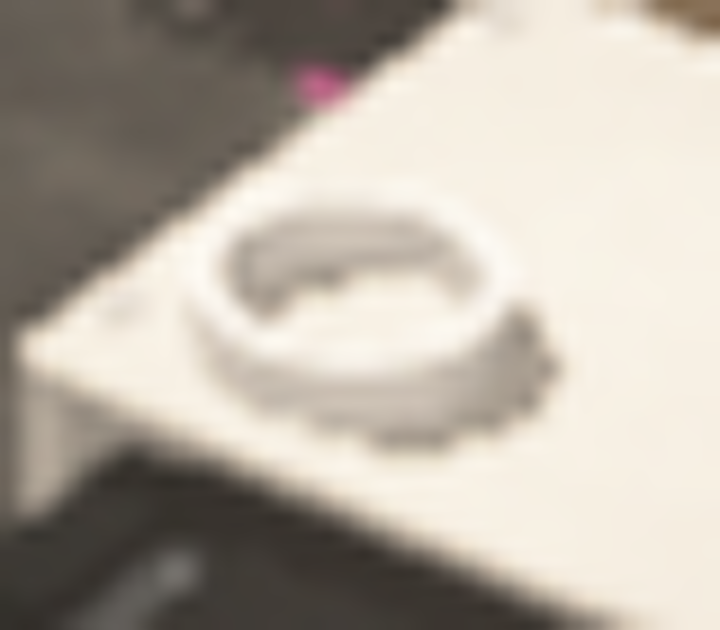

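```bash
python3 - <<'E'
from meas import *
p=np.load('pics/scene27.npz')['p']
q=max(comp('scene',p,(148,151,162,164),40,2,chan=lambda a:a[...,2]-a[...,0]),key=len); print(q.mean(0),len(q)/16,onz('scene',[q.mean(0)],.084))
A=ray('top',[[130.6,195.4]]);B=ray('scene',[q.mean(0)])
s=np.linalg.lstsq(np.c_[A[1][0],-B[1][0]],B[0]-A[0],rcond=None)[0]; print('tri',A[0]+s[0]*A[1][0],B[0]+s[1]*B[1][0])
print('collar top',onz('top',[[250.7,158.5]],.071))
c=np.array([340,278])/18-.47+[260,170]; print('collar scene',c,onz('scene',[c],.071))
A=ray('top',[[250.7,158.5]]);B=ray('scene',[c])
s=np.linalg.lstsq(np.c_[A[1][0],-B[1][0]],B[0]-A[0],rcond=None)[0]; print('tri',A[0]+s[0]*A[1][0],B[0]+s[1]*B[1][0])
# bottle body lower contour in scene: base
cv2.imwrite('pics/bot.png',cv2.resize(p[148:184,140:170],None,fx=16,fy=16,interpolation=cv2.INTER_CUBIC)[:,:,::-1])
E
```

```text
[153.2203 154.6975] 26.0625 [[0.4711 0.3817 0.084 ]]
tri [0.4743 0.3812 0.083 ] [0.4719 0.3829 0.0832]
collar top [[ 0.6237 -0.1016  0.071 ]]
collar scene [278.4189 184.9744] [[ 0.6167 -0.0999  0.071 ]]
tri [ 0.6242 -0.1016  0.0686] [ 0.6205 -0.0973  0.0678]
```

View pics/bot.png

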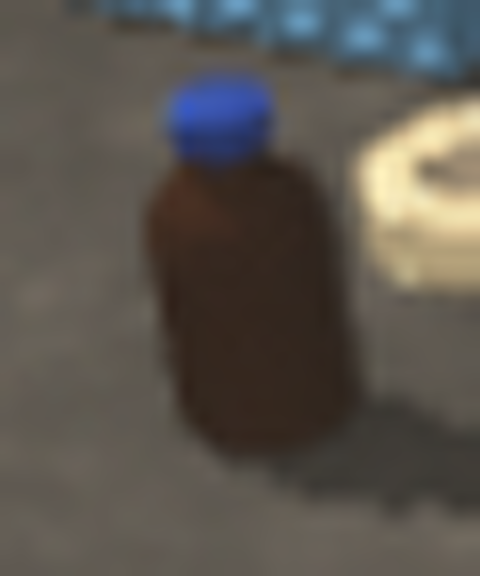

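Request:
{"api": "arm_command", "payload": {"plan": [[[0,-0.001,0.035,0,0,0,0],[0,-0.001,0.038,0,0,0,0],[0,-0.001,0.038,0,0,0,0],[0,-0.001,0.038,0,0,0,0],[0,-0.001,0.038,0,0,0,0],[0,0,0.03,0,0,0,0],[0,0,0.01,0,0,0,0],[0,0,0,0,0,0,0],[0,0,0,0,0,0,0]]]}}

```text
clock: 36.35
ee_pos: [0.4799, 0.3613, 0.175]
tcp_rot: [0.002, -0.704, 0.711, 0.003]
force: [-0.1, -0.4, -0.4]
width: 0.0849
```

```bash
python3 -c "
from st import *
goal([.4735,.3815,.12],-88.2)
"
```

```text
t36.35 p [0.4799 0.3613 0.175 ] jawyaw -90.03 tilt [0.007 0.01 ] F [-0.1 -0.4 -0.4] w 0.0849 q [ 0.53  0.36  1.54 -0.    1.25  2.11]
shift mm [ -6.4  20.2 -55. ] rot deg [ 0.57 -0.41  1.83]
```

Request:
{"api": "arm_command", "payload": {"plan": [[[0,-0.006,0.02,0,0.6,-0.4,1.8],[0,0,0,0,0,0,0],[0,0,0,-0.02,0,0,0],[0,0,0,-0.02,0,0,0],[0,0,0,-0.02,0,0,0],[0,0,0,0,0,0,0],[0,0,0,0,0,0,0]]]}}

```text
clock: 36.93
ee_pos: [0.4785, 0.3641, 0.1138]
tcp_rot: [0.006, -0.704, 0.71, -0.007]
force: [0.8, -0.1, 0.6]
width: 0.085
```

```bash
python3 -c "
from st import *
goal([.4735,.3815,.035],-88.2)
snap('28',(('scene',(110,80,220,200),5),('top',(100,150,180,230),7)))
"
```

```text
t36.93 p [0.4785 0.3641 0.1138] jawyaw -89.01 tilt [-0.001  0.009] F [ 0.8 -0.1  0.6] w 0.0850 q [ 0.54  0.41  1.63 -0.01  1.1   2.1 ]
shift mm [ -5.   17.4 -78.8] rot deg [0.49 0.08 0.81]
```

View pics/scene28a.png

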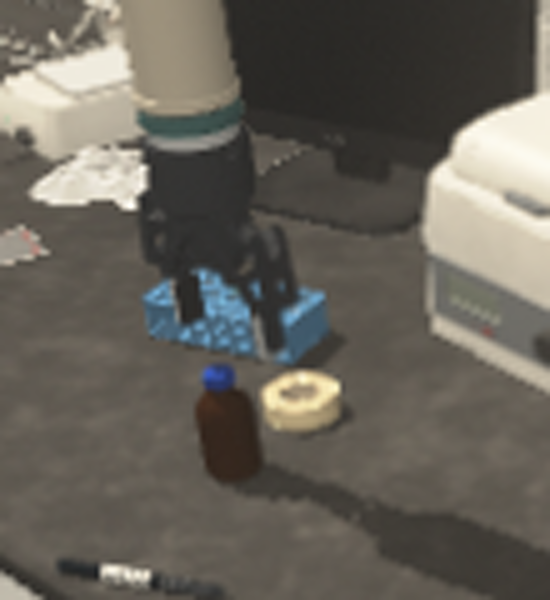

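Request:
{"api": "arm_command", "payload": {"plan": [[[0,-0.005,0.017,0,0.5,0.1,0.8],[0,0,0.003,0,0,0,0],[0,0,0,0,0,0,0],[0,0,0,0,0,0,0]]]}}

```text
clock: 37.37
ee_pos: [0.4757, 0.3869, 0.1187]
tcp_rot: [-0.009, 0.709, -0.705, 0.013]
force: [-1.3, 0.2, 0.1]
width: 0.0854
```

```bash
python3 -c "
from st import *
goal([.4735,.3815,.035],-88.2)
"
```

```text
t37.37 p [0.4757 0.3869 0.1187] jawyaw -88.20 tilt [-0.007 -0.005] F [-1.3  0.2  0.1] w 0.0854 q [0.57 0.41 1.61 0.   1.11 2.11]
shift mm [ -2.2  -5.4 -83.7] rot deg [-0.32  0.37 -0.  ]
```

Request:
{"api": "arm_command", "payload": {"plan": [[[0,-0.003,-0.0045,-0.01,-0.3,0.4,0],[0,-0.001,0,-0.02,0,0,0],[0,-0.001,0,-0.02,0,0,0],[0,-0.001,0,-0.012,0,0,0],[0,0,0,0,0,0,0],[0,0,0,0,0,0,0]]]}}

```text
clock: 37.87
ee_pos: [0.469, 0.3822, 0.0549]
tcp_rot: [-0.012, 0.707, -0.707, 0.013]
force: [0.4, 0.4, 0.1]
width: 0.0851
```

```bash
python3 -c "
from st import *
goal([.4735,.3815,.035],-88.2)
"
```

```text
t37.87 p [0.469  0.3822 0.0549] jawyaw -88.02 tilt [-0.002 -0.   ] F [0.4 0.4 0.1] w 0.0851 q [ 0.57  0.47  1.7  -0.    0.97  2.11]
shift mm [  4.5  -0.7 -19.9] rot deg [-0.01  0.11 -0.18]
```

Request:
{"api": "arm_command", "payload": {"plan": [[[0,0.0045,-0.0005,0,0,0.1,0],[0,0,0,-0.01,0,0,0],[0,-0.0005,0,-0.008,0,0,0],[0,0,0,0,0,0,0],[0,0,0,0,0,0,0]]]}}

```text
clock: 38.28
ee_pos: [0.475, 0.382, 0.0372]
tcp_rot: [-0.011, 0.708, -0.706, 0.013]
force: [-0.5, 0.4, 0.2]
width: 0.0853
```

```bash
python3 -c "
from st import *
goal([.4735,.3815,.035],-88.2)
snap('29',(('scene',(110,80,220,200),5),('top',(100,150,180,230),7)))
"
```

```text
t38.28 p [0.475  0.382  0.0372] jawyaw -88.02 tilt [-0.003 -0.002] F [-0.5  0.4  0.2] w 0.0853 q [ 0.56  0.5   1.7  -0.    0.94  2.1 ]
shift mm [-1.5 -0.5 -2.2] rot deg [-0.1   0.18 -0.18]
```

View pics/scene29a.png

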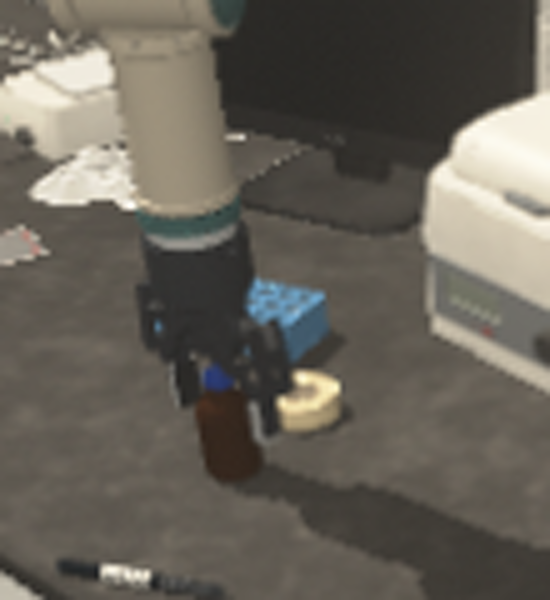

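Request:
{"api": "arm_command", "payload": {"plan": [[[0.3,0,0,0,0,0,0],[0.5,0,0,0,0,0,0],[0.8,0,0,0,0,0,0],[1,0,0,0,0,0,0],[1,0,0,0,0,0,0],[1,0,0,0,0,0,0]]]}}

```text
clock: 38.88
ee_pos: [0.4757, 0.3825, 0.0392]
tcp_rot: [-0.01, 0.708, -0.706, 0.014]
force: [-0.1, -0.7, -0.2]
width: 0.0428
```

```bash
python3 -c "
from st import *
goal([.4735,.3815,.035],-88.2)
"
```

```text
t38.88 p [0.4757 0.3825 0.0392] jawyaw -87.99 tilt [-0.006 -0.003] F [-0.1 -0.7 -0.2] w 0.0428 q [ 0.56  0.49  1.7  -0.    0.94  2.1 ]
shift mm [-2.2 -1.  -4.2] rot deg [-0.17  0.34 -0.21]
```

```bash
python3 - <<'E'
from meas import *
from scipy.optimize import least_squares
P=np.mean([np.load(f'pics/top{t}.npz')['p'].astype(float) for t in('4','11','23','27')],0)
g=P[145:176,240:266].mean(2); g=cv2.resize(g.astype(np.float32),None,fx=8,fy=8,interpolation=cv2.INTER_CUBIC)
med=np.median(g); print(med,g.max())
b=np.clip((g-med-1.5)*14+128,0,255).astype(np.uint8); cv2.imwrite('pics/colg.png',cv2.resize(b,None,fx=2.5,fy=2.5))
v,u=np.nonzero((g>med+4)); w=g[v,u]-med-4
U=(u+.5)/8-.5+240; V=(v+.5)/8-.5+145
k=(np.hypot(U-250.7,V-158.5)<9)&(np.hypot(U-250.7,V-158.5)>4); U,V,w=U[k],V[k],w[k]
r=least_squares(lambda x:(np.hypot(U-x[0],V-x[1])-x[2])*np.sqrt(w),[250.7,158.5,7],loss='soft_l1'); print(r.x,len(U),onz('top',[r.x[:2]],.071))
E
```

```text
221.20508 235.20303
[249.8813 157.7241   6.7952] 2623 [[ 0.627  -0.0983  0.071 ]]
```

View pics/colg.png

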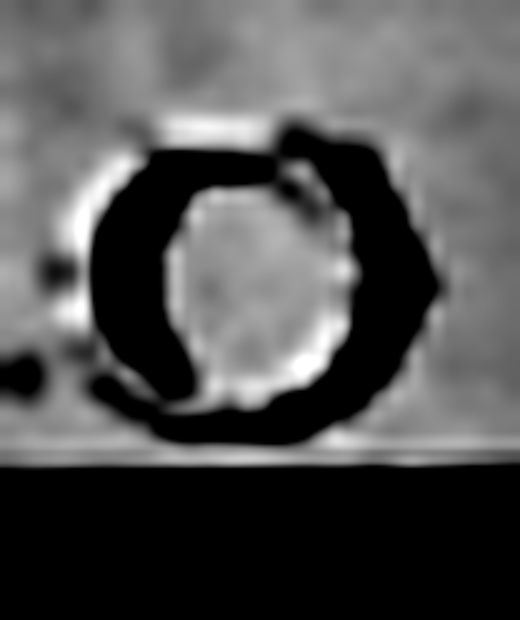

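```bash
python3 - <<'E'
from meas import *
print('top',onz('top',[[250.2,158.1]],.071))
for c in((340,278),(352,278),(346,272)):
    q=np.array(c)/18-.47+[260,170]; print(c,onz('scene',[q],.071))
# predict ellipse in scene for centre candidates
th=np.linspace(0,2*np.pi,200)
for c in((.6254,-.0996),(.6237,-.1016),(.6205,-.1)):
  for rad in(.031,.0255):
    E=proj('scene',np.c_[c[0]+rad*np.cos(th),c[1]+rad*np.sin(th),0*th+.071]); E=(E-[260,170]+.47)*18; print(c,rad,E.min(0),E.max(0))
  T=proj('top',np.c_[c[0]+.031*np.cos(th),c[1]+.031*np.sin(th),0*th+.071]); T=(T-[238,145]+.47)*18; print('  top',T.min(0),T.max(0))
E
```

```text
top [[ 0.6254 -0.0996  0.071 ]]
(340, 278) [[ 0.6167 -0.0999  0.071 ]]
(352, 278) [[ 0.6181 -0.1017  0.071 ]]
(346, 272) [[ 0.619  -0.0996  0.071 ]]
(0.6254, -0.0996) 0.031 [201.7534 167.4308] [529.7597 350.6145]
(0.6254, -0.0996) 0.0255 [230.8146 183.0995] [500.619  333.7639]
  top [ 91.6678 110.0068] [364.7567 378.8721]
(0.6237, -0.1016) 0.031 [204.7734 174.7547] [533.33   358.5471]
(0.6237, -0.1016) 0.0255 [233.8831 190.4746] [504.1383 341.6396]
  top [100.5227 117.2897] [373.6407 386.2124]
(0.6205, -0.1) 0.031 [187.7941 179.0544] [516.6447 363.2053]
(0.6205, -0.1) 0.0255 [216.9302 194.8045] [487.4311 346.2642]
  top [ 93.5565 131.167 ] [366.7317 400.1999]
```

Request:
{"api": "arm_command", "payload": {"plan": [[[1,0,0,0.015,0,0,0],[1,0,0,0.03,0,0,0],[1,0,0,0.035,0,0,0],[1,0,0,0.035,0,0,0],[1,0,-0.015,0.01,0,0,0],[1,0,-0.03,0,0,0,0],[1,0.002,-0.035,0,0,0,0],[1,0.006,-0.035,0,0,0,0],[1,0.01,-0.035,0,0,0,0],[1,0.012,-0.035,0,0,0,0],[1,0.015,-0.035,0,0,0,0],[1,0.015,-0.035,0,0,0,0],[1,0.015,-0.035,0,0,0,0],[1,0.015,-0.035,0,0,0,0],[1,0.015,-0.03,0,0,0,0],[1,0.015,-0.03,0,0,0,0],[1,0.01,-0.02,0,0,0,0],[1,0,0,0,0,0,0]]]}}

```text
clock: 40.38
ee_pos: [0.5948, -0.0503, 0.1578]
tcp_rot: [0.018, -0.706, 0.708, -0.011]
force: [-0.2, 0.7, -0.5]
width: 0.0424
```

```bash
python3 -c "
from st import *
goal([.6255,-.1003,.14],-88)
"
```

```text
t40.38 p [ 0.5948 -0.0503  0.1578] jawyaw -87.65 tilt [0.011 0.004] F [-0.2  0.7 -0.5] w 0.0424 q [-0.2   0.37  1.58 -0.01  1.21  1.34]
shift mm [ 30.7 -50.  -17.8] rot deg [ 0.24 -0.63 -0.34]
```

Request:
{"api": "arm_command", "payload": {"plan": [[[1,0.015,-0.025,0,0.2,-0.3,-0.2],[1,0.015,-0.025,0,0,-0.3,0],[1,0,0,0,0,0,0],[1,0,0,0,0,0,0]]]}}

```text
clock: 40.72
ee_pos: [0.6209, -0.1038, 0.1533]
tcp_rot: [-0.015, 0.708, -0.706, 0.009]
force: [0.0, 0.9, -1.0]
width: 0.0425
```

```bash
python3 -c "
from st import *
goal([.6255,-.1003,.125],-88)
"
```

```text
t40.72 p [ 0.6209 -0.1038  0.1533] jawyaw -88.07 tilt [ 0.009 -0.003] F [ 0.   0.9 -1. ] w 0.0425 q [-0.28  0.42  1.51  0.    1.23  1.26]
shift mm [  4.6   3.5 -28.3] rot deg [-0.16 -0.53  0.07]
```

Request:
{"api": "arm_command", "payload": {"plan": [[[1,0.0045,0.0035,0,-0.1,-0.8,0],[1,0,0,-0.008,0,0,0],[1,0,0,-0.008,0,0,0],[1,0,0,-0.006,0,0,0],[1,0,0,0,0,0,0],[1,0,0,0,0,0,0]]]}}

```text
clock: 41.22
ee_pos: [0.6209, -0.0947, 0.1268]
tcp_rot: [-0.014, 0.708, -0.705, 0.013]
force: [0.8, -0.5, -1.5]
width: 0.0427
```

```bash
python3 -c "
from st import *
goal([.6255,-.1003,.115],-88)
snap('30',(('scene',(245,130,305,210),9),('top',(230,130,280,180),12)))
"
```

```text
t41.22 p [ 0.6209 -0.0947  0.1268] jawyaw -87.85 tilt [ 0.001 -0.004] F [ 0.8 -0.5 -1.5] w 0.0427 q [-0.26  0.43  1.55  0.    1.16  1.27]
shift mm [  4.6  -5.6 -11.8] rot deg [-0.24 -0.05 -0.15]
```

View pics/scene30a.png

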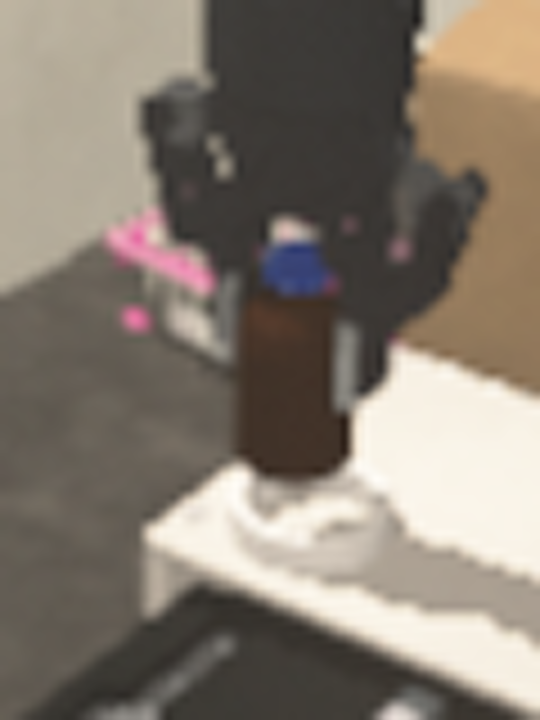

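View pics/top30a.png

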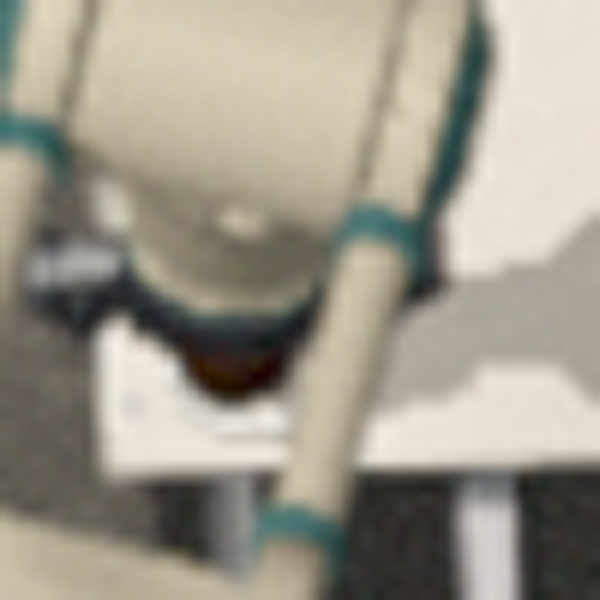

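```bash
python3 - <<'E'
from meas import *
th=np.linspace(0,2*np.pi,200)
def circ(c,r,z): 
    E=proj('scene',np.c_[c[0]+r*np.cos(th),c[1]+r*np.sin(th),0*th+z]); return (E-[245,130]+.45)*9
E=circ((.6192,-.0947),.023,.0876); print('bottle base pred',E.min(0),E.max(0),E.mean(0))
E=circ((.6192,-.0947),.0125,.0876+.077); print('cap lo pred',E.min(0),E.max(0))
for c in((.624,-.101),(.6205,-.1),(.6254,-.0996)):
    E=circ(c,.031,.071); print('ring top outer',c,E.min(0),E.max(0)); 
p=np.load('pics/scene30.npz')['p']; cv2.imwrite('pics/s30b.png',cv2.resize(p[160:198,262:298],None,fx=15,fy=15,interpolation=cv2.INTER_CUBIC)[:,:,::-1])
print(np.array([262-245,160-130])*9)
E
```

```text
bottle base pred [237.41   421.1357] [360.1351 488.6582] [298.9344 454.5135]
cap lo pred [270.1855 259.3276] [339.3124 294.3513]
ring top outer (0.624, -0.101) [236.4184 446.3314] [400.6308 538.1556]
ring top outer (0.6205, -0.1) [228.7171 449.3472] [393.1423 541.4226]
ring top outer (0.6254, -0.0996) [235.6967 443.5354] [399.6999 535.1273]
[153 270]
```

View pics/s30b.png

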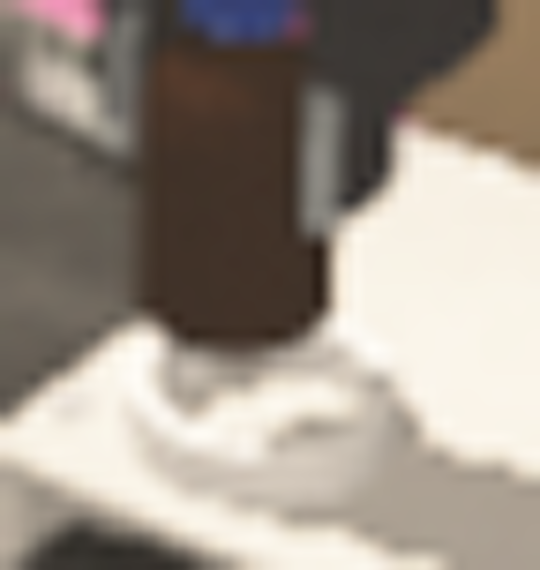

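```bash
python3 - <<'E'
from meas import *
np.set_printoptions(linewidth=220)
p=np.load('pics/top30.npz')['p']
print(p[156:170,244:254].mean(2).astype(int)); print((p[156:170,244:254,0].astype(int)-p[156:170,244:254,2]))
p=np.load('pics/top27.npz')['p']; print(p[148:170,249:253].mean(2).astype(int).T)
print(p[157:160,240:262].mean(2).astype(int))
for v in(162,162.5,163,163.5,166,166.5):print(v,onz('top',[[249.5,v]],.0876)[0],onz('top',[[250.3,v]],.071)[0],onz('top',[[250.3,v]],.055)[0])
E
```

```text
[[ 60  67  91  93  88  81  84  77  75  70]
 [ 43  43  55  56  57  56  55  55  48  38]
 [ 45  32  36  39  42  41  39  27  24  32]
 [115  45  33  35  36  39  37  36  30  32]
 [188  78  30  38  39  36  31  29  14  37]
 [207 120  49  24  24  27  24  10  23  60]
 [205 173 114  49  26  18  24  49  66 105]
 [221 207 181 143  95  82 102 143 164 157]
 [218 210 212 201 191 189 193 211 225 202]
 [226 221 214 214 222 225 221 218 223 210]
 [227 225 225 219 208 201 202 199 195 182]
 [227 227 226 227 225 225 225 226 224 213]
 [212 211 211 212 211 211 210 207 205 199]
 [135 135 134 136 139 140 140 114 110 146]]
[[ -8  -5  -7  -3   0  -5   0  -2   0  -8]
 [  0  -6  -7  -7 -13 -11 -10  -5  -8  -8]
 [  3  12   3  -5  -1  -4  -9   1  -5   1]
 [ 17  22  19  13  17  11  11   9  14   9]
 [ 10  11  46  43  33  30  25  35  29  15]
 [  7  15  25  48  47  41  28  28  22  16]
 [ 16  13  13  21  29  34  25  18  14  17]
 [ 16   9  13  16  14  14  21  19  20  17]
 [ 21  15  10  12  11  11  13  17  15  12]
 [ 19  20  17  13  10  11  13  14  11  11]
 [ 20  21  19  20  17  19  17  17  18  18]
 [ 22  20  19  20  21  2
[... 542 characters left out ...]
17 195 168 194 220]
 [224 221 214 215 216 160 166 195 222 224 222 223 223 224 224 223 226 225 202 169 183 211]
 [224 223 217 223 220 161 163 194 222 223 221 222 223 222 223 224 223 217 200 166 177 206]]
162 [ 0.6062 -0.0965  0.0876] [ 0.6092 -0.0998  0.071 ] [ 0.6121 -0.1     0.055 ]
162.5 [ 0.6042 -0.0965  0.0876] [ 0.6071 -0.0998  0.071 ] [ 0.61   -0.0999  0.055 ]
163 [ 0.6021 -0.0965  0.0876] [ 0.6051 -0.0998  0.071 ] [ 0.6079 -0.0999  0.055 ]
163.5 [ 0.6001 -0.0964  0.0876] [ 0.603  -0.0998  0.071 ] [ 0.6058 -0.0999  0.055 ]
166 [ 0.5898 -0.0964  0.0876] [ 0.5927 -0.0997  0.071 ] [ 0.5954 -0.0998  0.055 ]
166.5 [ 0.5878 -0.0964  0.0876] [ 0.5906 -0.0997  0.071 ] [ 0.5933 -0.0998  0.055 ]
```

Request:
{"api": "arm_command", "payload": {"plan": [[[1,0.001,-0.005,0,-0.2,0,0],[1,0,0,0,0,0,0],[1,0,0,-0.004,0,0,0],[1,0,0,-0.004,0,0,0],[1,0,0,0,0,0,0]]]}}

```text
clock: 41.73
ee_pos: [0.6235, -0.1009, 0.1201]
tcp_rot: [0.012, -0.707, 0.707, -0.014]
force: [-0.1, 0.5, -0.7]
width: 0.0427
```

```bash
python3 -c "
from st import *
goal([.622,-.0998,.115],-88)
snap('31',(('scene',(262,150,304,198),14),('top',(230,130,280,180),12)))
p=np.load('pics/top31.npz')['p']; print(p[158:168,244:256].mean(2).astype(int)); print(p[158:168,244:256,0].astype(int)-p[158:168,244:256,2])
"
```

```text
t41.73 p [ 0.6235 -0.1009  0.1201] jawyaw -87.86 tilt [-0.003  0.001] F [-0.1  0.5 -0.7] w 0.0427 q [-0.27  0.44  1.56 -0.    1.14  1.26]
shift mm [-1.5  1.1 -5.1] rot deg [ 0.06  0.17 -0.14]
[[159 100  47  36  25  46  33  30  30  34  27  41]
 [213 146  71  32  39  46  37  34  28  30  30  41]
 [228 173  97  38  31  29  35  34  32  31  22  78]
 [226 201 118  71  38  32  20  19  17  23  55 117]
 [221 222 184 137  94  55  46  54  61  74 118 159]
 [220 221 224 202 163 138 148 157 178 183 196 198]
 [220 209 222 221 209 207 214 220 234 231 222 208]
 [225 220 213 214 222 225 222 217 222 213 180 166]
 [227 227 224 219 206 200 201 200 195 190 185 181]
 [227 226 226 226 227 225 226 226 226 226 216 197]]
[[12 11  8  8  3 -4 -3  9 -1 -1  6  5]
 [10 11 22 32 25 17 12 13 22 19 19 23]
 [ 8 15 26 31 49 47 45 38 41 30 19 17]
 [ 7 12 21 22 29 36 45 39 36 21 17 17]
 [12 11 15 19 22 23 16 13 14 17 16 15]
 [16 10 12 14 18 20 20 22 19 18 15 16]
 [19 15 12 12 12 14 15 17 15 16 15 16]
 [20 19 18 13 10 11 10 14 11 10 14 23]
 [20 20 21 19 19 16 16 18 18 18 20 25]
 [20 20 20 21 21 21 20 20 21 21 22 27]]
```

View pics/scene31a.png

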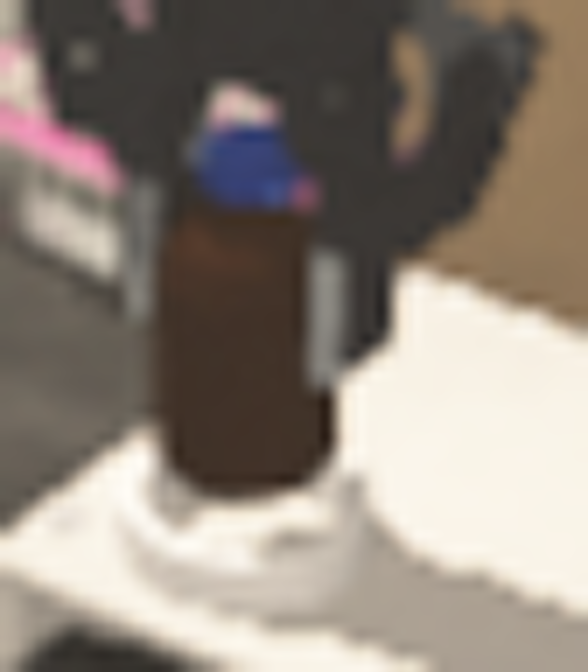

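View pics/top31a.png

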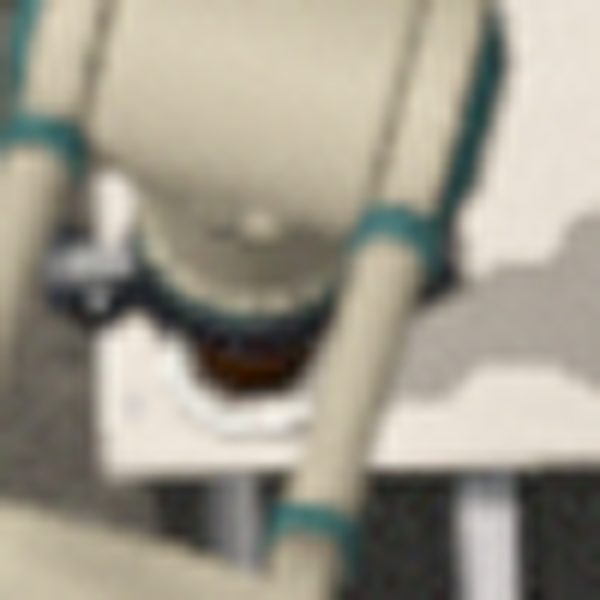

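Request:
{"api": "arm_command", "payload": {"plan": [[[1,-0.002,0.0005,0,0,0.1,0],[1,0,0,0,0,0,0],[1,-0.0003,0,-0.004,0,0,0],[1,-0.0003,0,-0.004,0,0,0],[1,-0.0003,0,-0.004,0,0,0]]]}}

```text
clock: 42.25
ee_pos: [0.6214, -0.1006, 0.109]
tcp_rot: [0.012, -0.706, 0.708, -0.015]
force: [-0.2, -0.1, -1.8]
width: 0.0424
```

```bash
python3 -c "
from st import *
goal([.622,-.0998,.0942],-88)
"
```

```text
t42.25 p [ 0.6214 -0.1006  0.109 ] jawyaw -87.86 tilt [-0.004  0.002] F [-0.2 -0.1 -1.8] w 0.0424 q [-0.27  0.45  1.58 -0.    1.11  1.26]
shift mm [  0.6   0.8 -14.8] rot deg [ 0.11  0.25 -0.14]
```

Request:
{"api": "arm_command", "payload": {"plan": [[[1,-0.0003,0,-0.003,0,0.2,0],[1,-0.0003,0,-0.003,0,0,0],[1,-0.0003,0,-0.003,0,0,0]]]}}

```text
clock: 42.5
ee_pos: [0.6224, -0.1007, 0.0998]
tcp_rot: [0.011, -0.706, 0.708, -0.015]
force: [0.9, -0.1, -0.6]
width: 0.0423
```

```bash
python3 -c "
from st import *
goal([.622,-.0998,.0942],-88)
"
```

```text
t42.50 p [ 0.6224 -0.1007  0.0998] jawyaw -87.87 tilt [-0.005  0.003] F [ 0.9 -0.1 -0.6] w 0.0423 q [-0.27  0.46  1.59 -0.    1.09  1.26]
shift mm [-0.4  0.9 -5.6] rot deg [ 0.14  0.3  -0.13]
```

In the collar (below 0.110 with no contact). Lower to the seat.

Request:
{"api": "arm_command", "payload": {"plan": [[[1,-0.0005,0,-0.003,0.1,0.3,0],[1,-0.0005,0,-0.003,0,0,0],[1,0,0,-0.002,0,0,0]]]}}

```text
clock: 42.75
ee_pos: [0.6228, -0.1009, 0.0936]
tcp_rot: [0.012, -0.707, 0.707, -0.014]
force: [-5.4, 1.3, 24.8]
width: 0.0427
```

```bash
python3 -c "
from st import *
goal([.622,-.0998,.0942],-88)
"
```

```text
t42.75 p [ 0.6228 -0.1009  0.0936] jawyaw -87.87 tilt [-0.003  0.001] F [-5.4  1.3 24.8] w 0.0427 q [-0.27  0.46  1.59 -0.    1.08  1.26]
shift mm [-0.8  1.1  0.6] rot deg [ 0.06  0.16 -0.13]
```

Request:
{"api": "arm_command", "payload": {"plan": [[[1,0,0,0.0005,0,0,0],[0.4,0,0,0,0,0,0],[0.1,0,0,0,0,0,0],[0,0,0,0,0,0,0],[0,0,0,0,0,0,0],[0,0,0,0.02,0,0,0],[0,0,0,0.03,0,0,0],[0,0,0,0.035,0,0,0],[0,0,0,0.035,0,0,0],[0,-0.02,-0.01,0.01,0,0,3],[0.3,-0.03,-0.02,0,0,0,5],[0.7,-0.035,-0.02,0,0,0,6],[0.7,-0.035,-0.02,0,0,0,6.5],[0.7,-0.035,-0.02,0,0,0,6.5],[0.7,-0.035,-0.02,0,0,0,6.5],[0.7,-0.035,-0.01,0,0,0,6.5],[0.7,-0.03,0,0,0,0,6.5],[0.7,0,0,0,0,0,6.5],[0.7,0,0,0,0,0,0]]]}}

```text
clock: 44.33
ee_pos: [0.3543, -0.2201, 0.2224]
tcp_rot: [0.344, -0.62, 0.621, -0.335]
force: [0.3, -0.4, 0.6]
width: 0.0256
```

```bash
python3 -c "
from st import *
st()
snap('32',(('scene',(200,120,380,270),4.2),('top',(225,120,335,222),6)))
"
```

```text
t44.33 p [ 0.3543 -0.2201  0.2224] jawyaw -32.65 tilt [ 0.012 -0.004] F [ 0.3 -0.4  0.6] w 0.0256 q [-0.71  0.05  1.83 -0.01  1.26 -0.14]
```

View pics/scene32a.png

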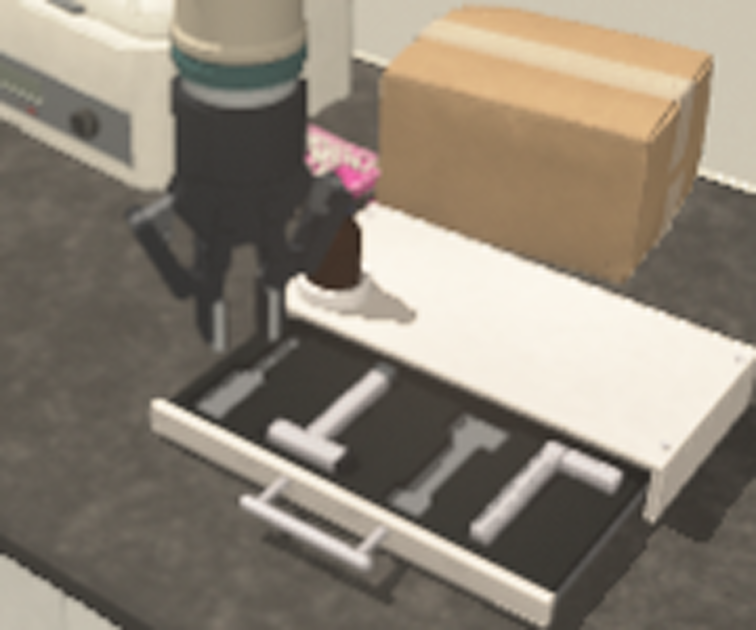

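View pics/top32a.png

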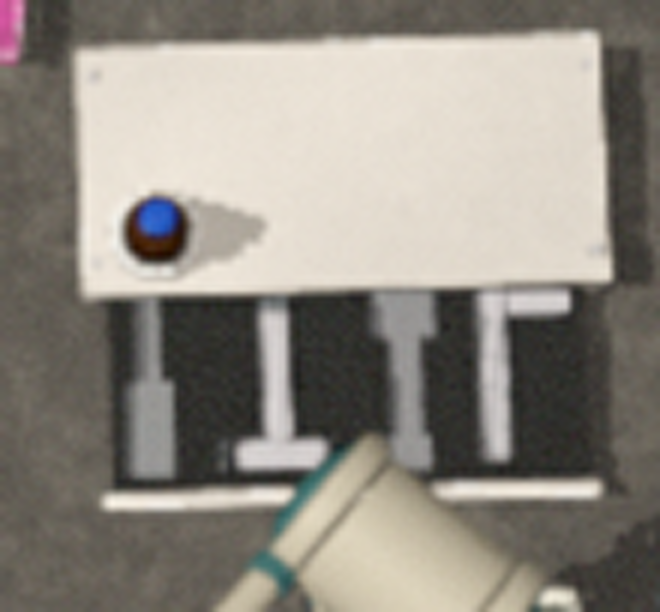

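```bash
python3 - <<'E'
from st import *
from meas import *
z=np.load('pics/top32.npz');p=z['p'];C=cloud('top',z['d'])
def h(n,m,C):
    P=C[m]; P=P[(P[:,2]>.01)&(P[:,2]<.07)]; print(n,len(P),np.median(P[:,2]).round(4),P[:,2].mean().round(4))
for nm,(u0,v0,u1,v1) in dict(tcross=(264,193,280,198),tsh=(269,172,274,192),hleg=(305,172,310,196),hshort=(311,168,320,172)).items():
    m=np.zeros((384,512),bool); m[v0:v1,u0:u1]=1; m&=p.min(2)>150; h(nm,m,C)
print(frontx(p))
z=np.load('pics/scene32.npz');s=z['p'];C=cloud('scene',z['d'])
for nm,r in dict(tcross=(262,218,282,232),tsh=(276,206,294,222),hleg=(311,226,332,250),hshort=(332,226,348,238)).items():
    m=np.zeros((384,512),bool); m[r[1]:r[3],r[0]:r[2]]=1; m&=s.min(2)>165; m=cv2.erode(m.astype(np.uint8),np.ones((2,2)))>0; h(nm,m,C)
goal([.4047,-.2385,.07],1.95)
E
```

```text
tcross 65 0.0373 0.0367
tsh 83 0.0379 0.0366
hleg 91 0.0377 0.037
hshort 30 0.0392 0.0375
(np.float64(0.4438278559963109), array([-0.0055,  0.4434]))
tcross 73 0.0393 0.0386
tsh 34 0.0389 0.039
hleg 48 0.0387 0.0387
hshort 35 0.0386 0.0383
t44.43 p [ 0.3552 -0.2197  0.2223] jawyaw -32.84 tilt [ 0.012 -0.004] F [ 0.4 -0.2 -0.6] w 0.0256 q [-0.71  0.05  1.83 -0.01  1.26 -0.13]
shift mm [  49.5  -18.8 -152.3] rot deg [ 0.59 -0.43 34.78]
```

Both tools read 38–39 mm at the top (home). Go to the handle.

Request:
{"api": "arm_command", "payload": {"plan": [[[0.7,0.008,-0.003,0,0.1,-0.1,5.8],[0.7,0.008,-0.003,-0.02,0.1,-0.1,5.8],[0.7,0.008,-0.003,-0.02,0.1,-0.1,5.8],[0.7,0.008,-0.003,-0.03,0.1,0,5.8],[0.7,0.008,-0.003,-0.03,0.1,0,5.8],[0.7,0.008,-0.003,-0.03,0,0,5.8],[0.7,0,0,0,0,0,0],[0.7,0,0,0,0,0,0]]]}}

```text
clock: 45.1
ee_pos: [0.4156, -0.239, 0.0888]
tcp_rot: [-0.51, 0.485, -0.491, 0.514]
force: [-0.3, 0.2, -0.0]
width: 0.0255
```

```bash
python3 -c "
from st import *
goal([.4047,-.2385,.07],1.95)
snap('33',(('scene',(220,150,320,270),5),('top',(240,170,310,230),9)))
"
```

```text
t45.10 p [ 0.4156 -0.239   0.0888] jawyaw 2.79 tilt [0.002 0.01 ] F [-0.3  0.2 -0. ] w 0.0255 q [-0.67  0.27  1.94  0.01  0.93 -0.72]
shift mm [-10.9   0.5 -18.8] rot deg [ 0.09  0.56 -0.84]
```

View pics/scene33a.png

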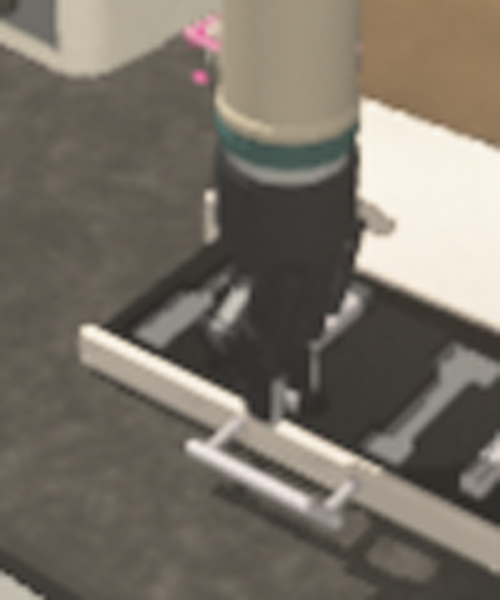

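Request:
{"api": "arm_command", "payload": {"plan": [[[0.7,-0.0105,0,0,0,0.5,-0.8],[0.7,0,0,0,0,0,0],[0.7,-0.001,0,-0.01,0,0,0],[0.7,-0.001,0,-0.012,0,0,0],[0.7,0,0,0,0,0,0],[0.7,0,0,0,0,0,0]]]}}

```text
clock: 45.7
ee_pos: [0.4039, -0.2414, 0.074]
tcp_rot: [0.507, -0.487, 0.499, -0.507]
force: [0.7, -0.4, -0.1]
width: 0.0255
```

```bash
python3 -c "
from st import *
goal([.4047,-.2385,.023],1.95)
"
```

```text
t45.70 p [ 0.4039 -0.2414  0.074 ] jawyaw 1.58 tilt [0.013 0.012] F [ 0.7 -0.4 -0.1] w 0.0255 q [-0.69  0.27  1.98 -0.    0.87 -0.71]
shift mm [  0.8   2.9 -51. ] rot deg [0.71 0.72 0.37]
```

Request:
{"api": "arm_command", "payload": {"plan": [[[0.7,0.001,0.002,-0.01,0.7,0.7,0.3],[0.7,-0.001,0,-0.014,0,0,0],[0.7,-0.001,0,-0.012,0,0,0],[0.7,-0.001,0,-0.006,0,0,0],[0.7,0,0,0,0,0,0],[0.7,0,0,0,0,0,0]]]}}

```text
clock: 46.2
ee_pos: [0.4037, -0.2405, 0.0314]
tcp_rot: [-0.507, 0.491, -0.493, 0.508]
force: [0.1, -0.1, -0.2]
width: 0.0258
```

```bash
python3 -c "
from st import *
goal([.4047,-.2385,.023],1.95)
snap('34',(('scene',(220,150,320,270),5),))
"
```

```text
t46.20 p [ 0.4037 -0.2405  0.0314] jawyaw 1.82 tilt [0.001 0.003] F [ 0.1 -0.1 -0.2] w 0.0258 q [-0.69  0.34  2.02  0.    0.78 -0.72]
shift mm [ 1.   2.  -8.4] rot deg [0.07 0.17 0.13]
```

View pics/scene34a.png

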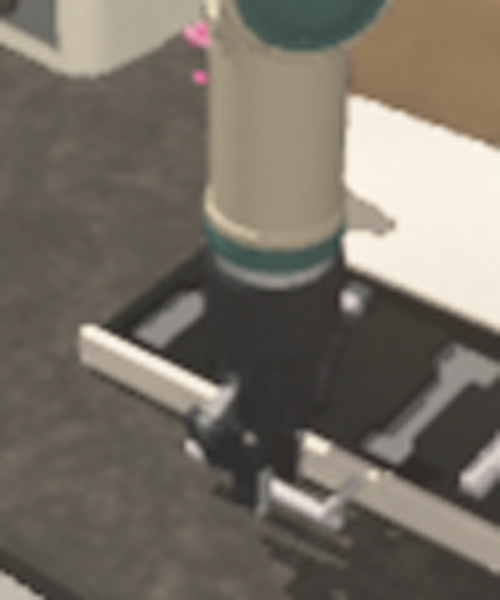

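Straddling the bar. Lower a little, close, and push.

Request:
{"api": "arm_command", "payload": {"plan": [[[0.7,0.001,0.001,-0.006,0,0.2,0],[0.7,0,0,-0.002,0,0,0],[1,0,0,0,0,0,0],[1,0,0,0,0,0,0],[1,0,0,0,0,0,0],[1,0.006,0.0002,0,0,0,0],[1,0.01,0.0003,0,0,0,0],[1,0.01,0.0003,0,0,0,0],[1,0.01,0.0003,0,0,0,0],[1,0.01,0.0003,0,0,0,0],[1,0.01,0.0003,0,0,0,0],[1,0,0,0,0,0,0]]]}}

```text
clock: 47.25
ee_pos: [0.462, -0.2391, 0.0242]
tcp_rot: [0.511, -0.492, 0.491, -0.506]
force: [1.6, 0.5, -0.4]
width: 0.0083
```

```bash
python3 -c "
from st import *
goal([.5468,-.234,.024],1.95)
snap('35',(('scene',(220,130,350,270),4.5),))
"
```

```text
t47.25 p [ 0.462  -0.2391  0.0242] jawyaw 1.86 tilt [ 0.004 -0.006] F [ 1.6  0.5 -0.4] w 0.0083 q [-0.61  0.41  1.92 -0.01  0.82 -0.63]
shift mm [84.8  5.1 -0.2] rot deg [ 0.24 -0.35  0.09]
```

View pics/scene35a.png

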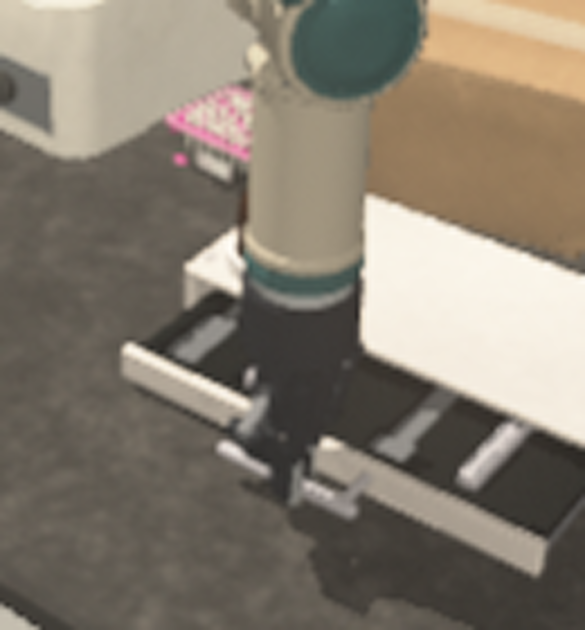

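Request:
{"api": "arm_command", "payload": {"plan": [[[1,0.01,0.0003,0,0.2,-0.3,0],[1,0.012,0.0004,0,0,0,0],[1,0.012,0.0004,0,0,0,0],[1,0.012,0.0004,0,0,0,0],[1,0.012,0.0004,0,0,0,0],[1,0.01,0.0003,0,0,0,0],[1,0.006,0.0002,0,0,0,0],[1,0,0,0,0,0,0]]]}}

```text
clock: 47.97
ee_pos: [0.5389, -0.2375, 0.0242]
tcp_rot: [0.511, -0.492, 0.49, -0.506]
force: [-2.3, -2.0, 2.5]
width: 0.0083
```

```bash
python3 -c "
from st import *
goal([.5468,-.234,.024],1.95)
"
```

```text
t47.97 p [ 0.5389 -0.2375  0.0242] jawyaw 2.06 tilt [ 0.003 -0.007] F [-2.3 -2.   2.5] w 0.0083 q [-0.53  0.49  1.76 -0.01  0.9  -0.56]
shift mm [ 7.9  3.5 -0.2] rot deg [ 0.19 -0.4  -0.11]
```

Request:
{"api": "arm_command", "payload": {"plan": [[[1,0.005,0,0,0.2,-0.4,0],[1,0.005,0,0,0,0,0],[1,0.005,0,0,0,0,0]]]}}

```text
clock: 48.22
ee_pos: [0.5468, -0.2372, 0.0241]
tcp_rot: [0.514, -0.494, 0.485, -0.506]
force: [-18.1, -5.9, 12.6]
width: 0.0082
```

```bash
python3 -c "
from st import *
goal([.5468,-.234,.024],1.95)
"
```

```text
t48.22 p [ 0.5468 -0.2372  0.0241] jawyaw 2.32 tilt [-0.002 -0.017] F [-18.1  -5.9  12.6] w 0.0082 q [-0.52  0.5   1.73 -0.01  0.92 -0.56]
shift mm [ 0.   3.2 -0.1] rot deg [-0.05 -0.95 -0.37]
```

Request:
{"api": "arm_command", "payload": {"plan": [[[1,0,0,0,0,0,0],[0.7,0,0,0,0,0,0],[0.7,0,0,0,0,0,0],[0.7,0,0,0.015,0,-0.5,0],[0.7,0,0,0.03,0,0,0],[0.7,-0.01,0,0.035,0,0,0],[0.7,-0.03,0.01,0.03,0,0,0],[0.7,-0.035,0.01,0.02,0,0,0],[0.7,-0.035,0.01,0,0,0,0],[0.7,-0.035,0.01,0,0,0,0],[0.7,-0.035,0.01,0,0,0,0],[0.7,-0.03,0.03,0,0,0,0],[0.7,0,0.04,0,0,0,0],[0.7,0,0.04,0,0,0,0],[0.7,0,0.04,0,0,0,0],[0.7,0,0.04,0,0,0,0],[0.7,0,0,0,0,0,0]]]}}

```text
clock: 49.63
ee_pos: [0.3368, 0.0135, 0.1721]
tcp_rot: [-0.501, 0.482, -0.5, 0.517]
force: [0.8, -1.8, 0.6]
width: 0.0253
```

```bash
python3 -c "
from st import *
st()
snap('36',(('scene',(140,110,390,310),3),('top',(110,110,350,245),3.3)))
"
```

```text
t49.63 p [0.3368 0.0135 0.1721] jawyaw 2.05 tilt [0.003 0.034] F [ 0.8 -1.8  0.6] w 0.0253 q [-0.17 -0.06  2.08  0.    1.09 -0.21]
```

View pics/scene36a.png

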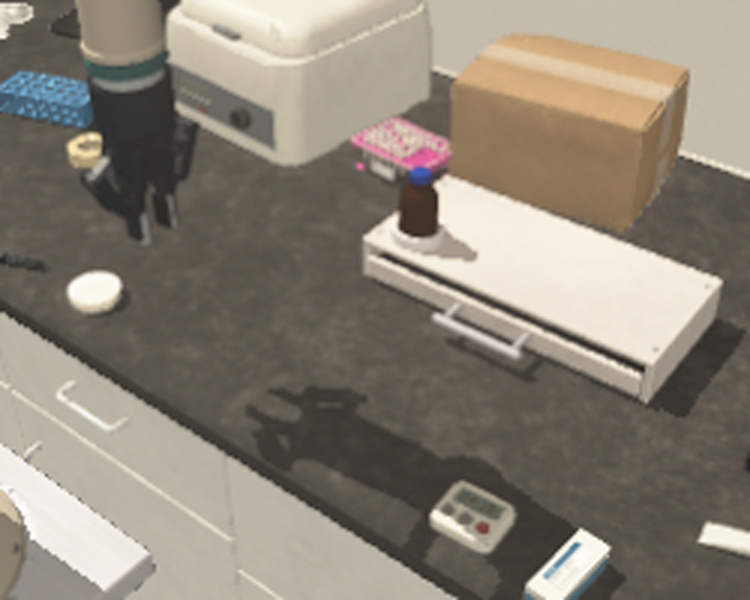

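View pics/top36a.png

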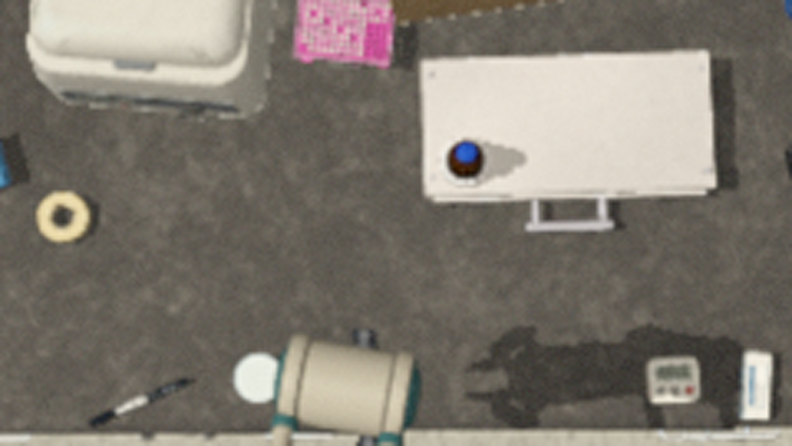

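```bash
python3 -c "
from st import *
a=np.load('pics/top4.npz')['p'];b=np.load('pics/top36.npz')['p'];c=np.load('pics/top0.npz')['p']
for p,r in((a,(274,213,294,222)),(c,(274,190,294,199)),(b,(273,173,294,182))):
    q=max(comp('top',p,r,120,5),key=len); print(onz('top',[np.median(q,0)],.03)[0])
p=b
blue=max(comp('top',p,(245,148,258,162),40,2,chan=lambda a:a[...,2]-a[...,0]),key=len); print('cap',onz('top',[blue.mean(0)],.139))
print(manip.get_obs()['qd'])
"
```

```text
[ 0.38378709 -0.23006215  0.03      ]
[ 0.47977857 -0.23994516  0.03      ]
[ 0.54974241 -0.24218456  0.03      ]
cap [[ 0.62188986 -0.10193382  0.139     ]]
[-0.08039008  0.02521286 -0.01341966 -0.02288373 -0.01117369 -0.00722263]
```

Request:
{"api": "arm_command", "payload": {"plan": [[[0.7,0,0,0,0,0,0],[0.7,0,0,0,0,0,0],[0.7,0,0,0,0,0,0],[0.7,0,0,0,0,0,0]]]}}

```text
clock: 50.07
ee_pos: [0.34, 0.0046, 0.1737]
tcp_rot: [-0.499, 0.481, -0.505, 0.514]
force: [-0.6, -0.2, -0.2]
width: 0.0258
```

```bash
python3 -c "
from st import *
st(); print(manip.close_job())
"
```

```text
t50.07 p [0.34   0.0046 0.1737] jawyaw 1.55 tilt [0.01  0.039] F [-0.6 -0.2 -0.2] w 0.0258 q [-0.19 -0.06  2.07 -0.    1.09 -0.22]
the job is handed in; nothing more can be done
None
```

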